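Airing musty ledgers on the archive's suction tray

TASK

Get the airing unit running: lay every pocket ledger flat inside the white airing tray, side by side, none on top of another. With the adjustable wrench, whose jaws stand too wide, roll its worm (do not push the movable jaw) until the jaws just fit the big hex nut on the manifold, then tighten the nut clockwise with the wrench until it comes to its stop, without touching the nut with the fingers. Only after that turn the stopcock lever a quarter turn to fully open; finally the wrench must lie flat in its tool tray again, and the other things on the bench stay where they are.

Things in the scene. Friction and masses are not known exactly. Their poses are not given: they have to be found in the camera images.
- wrench: Loose stubby adjustable wrench, plain steel, 187 mm long, 16 mm thick, 0.39 kg, lying flat. Origin: on its underside where the nut's centre sits when the jaws fit, 19 mm from the fixed jaw's face. x points out of the open jaws, y to the fixed jaw (face at y = +19 mm, 15 mm thick), z up. Head x -51 to -25 mm (throat), y -40 to +36 mm; jaws reach x = +22 mm.
- jaw_face (a point): Movable jaw of the wrench, 15 x 44 x 16 mm. Origin: at the lower edge of its gripping face, midway along; axes as the wrench's. Gap between the jaws = 19 mm minus the y of this origin in the wrench's frame. It moves only when the worm is rolled (withstands about 20 N).
- jaw (a joint): Travel of the movable jaw in m: gap between the jaws = 44 mm minus this. Starts at -1.8 to +1.8 mm (gap 42 to 46 mm: too wide, slips round the nut). The jaws just fit the 36 mm nut at a gap of 36.3 to 39.5 mm (value 4.5 to 7.7 mm), best 6.3 mm. Range -4 to 16 mm.
- worm (a joint): Angle of the worm in rad. It grows when the top of the worm is dragged towards the jaws (wrench +x), which closes the jaws by 1.2 mm per rad; dragging the top the other way opens them. It turns stiffly (about 2.5 N at the rim) and stays where it is left.
- worm_axis (a point): Centre of the worm: a knurled steel roller, radius 11 mm, 24 mm long, axis along the wrench's y, at (-37, -8, +12) mm in the wrench's frame; its top is 23 mm over the wrench's underside, 7 mm proud of the head. A closed fingertip pressed on it from above (5 to 8 N) and dragged along the wrench's x rolls it by friction, 1 rad per 11 mm; lift off and repeat.
- tool_tray: Fixed shallow dark steel tray for the wrench, 250 (x) by 112 mm (y) outside, walls 4 mm thick, 14 mm high, floor 4 mm thick. Origin: under its centre, on the bench; x along its length, towards the robot's left.
- nut_base (a point): Big brass hex nut, 36 mm across flats, 22 mm high, axis vertical. Origin: centre of its underside, 48 mm above the bench, on a washer of 28 mm radius. One pair of flats runs along its own direction 225 degrees (from its x towards y), the others at 60 degree steps; the axes turn with it. The wrench goes on level, from the robot's side, underside 1 to 4 mm above the washer.
- wrench_grip (a point): Point to grip on the wrench: on the handle at x = -80 mm in its frame, 8 mm over its underside. The handle is a bar 24 mm wide, 16 mm high, from x = -45 to -165 mm. Centre of mass near x = -60 mm.
- unit: Fixed airing unit: tray, manifold, stopcock, fan box. Origin: on the bench under the tray's centre. The nut axis is at (90, -300) mm, on a grey block 45 mm high that reaches 40 mm from the axis towards the robot and 45 mm either side. A pipe of 12 mm radius rises through the nut to 132 mm above the bench and runs away from the robot to the fan box.
- nut (a joint): Angle of the nut in rad, growing clockwise seen from above (tightening). Starts between 0 and 0.15; the stop is at 1.2; tight is above 1.05. It turns with about 0.12 N m of friction and stays where it is left.
- valve (a joint): Angle of the stopcock lever in rad, 0 closed (lever across the pipe, towards the robot), 1.571 fully open (lever along the pipe, towards the tray), turning clockwise seen from above; open counts above 1.45. Starts 0 to 0.1. Friction 0.12 N m; stays where left.
- valve_hinge (a point): On the vertical axis of the stopcock lever, at the lever's mid height (103 mm over the bench). z up.
- valve_grip (a point): Point to grip on the lever, 70 mm from its hinge axis, at mid height. The lever is a level steel bar 100 mm long from the axis, 14 mm wide, 12 mm high; its x axis points from here to the hinge. Below it there is free room for fingertips down to 75 mm above the bench.
- tray_floor (a point): Centre of the floor of the white airing tray (fixed, perforated), 20 mm above the bench. Inside 196 mm (x) by 306 mm (y), rim 5 mm thick and 12 mm high above the floor. x, y along its sides, z up.
- ledger0: A pocket ledger, dark cover, 120 (x) by 56 (y) by 32 mm (z), about 0.2 kg, lying flat; origin at the centre of its underside. Absent (None) in some runs.
- ledger1: A pocket ledger, dark cover, 120 (x) by 56 (y) by 32 mm (z), about 0.2 kg, lying flat; origin at the centre of its underside. Absent (None) in some runs.
- ledger2: A pocket ledger, dark cover, 120 (x) by 56 (y) by 32 mm (z), about 0.2 kg, lying flat; origin at the centre of its underside. Absent (None) in some runs.
- eraser: Bystander: white eraser block 45 x 22 x 13 mm; origin under its centre.
- loupe: Bystander: black magnifier, radius 26 mm, 45 mm high; origin under its centre.
- tape: Bystander: roll of paper tape, radius 45 mm, 20 mm high; origin under its centre.
- brush: Bystander: dusting brush 180 mm long, lying; origin about its middle.
Mind the look-alikes: they are no part of the job. What is shaped like the wrench but red or yellow is not meant.

How it is judged:
On the way, in this order (a step that is already met when the one before it is completed fails the run):
1. the wrench's jaws just fit the nut (gap 36.3 to 39.5 mm) (value of joint jaw between 0.0045 and 0.0077 m), for 0.3 s.
2. the nut is turned tight (above 1.05 rad) (value of joint nut above 1.05 rad), for 0.2 s.
3. the stopcock lever is fully open (above 1.45 rad) (value of joint valve above 1.45 rad), for 0.2 s.
At the end, for the whole second after the job is handed in: Every ledger present lies flat (tilt under 0.12 rad) on the airing tray's floor, inside the rim, none stacked; the nut is above 1.05 rad, the lever above 1.45 rad; the wrench lies flat in the tool tray; all at rest (value of joint nut above 1.05 rad and value of joint valve above 1.45 rad and x of ledger0 in the frame of tray_floor between -0.09 and 0.09 m and y of ledger0 in the frame of tray_floor between -0.145 and 0.145 m and z of ledger0 in the frame of tray_floor between -0.006 and 0.006 m and angle between each of ledger0, ledger1, ledger2, wrench's own z axis and vertical below 0.12 rad and linear speed of each of ledger0, ledger1, ledger2, wrench below 0.02 m/s and x of ledger1 in the frame of tray_floor between -0.09 and 0.09 m and y of ledger1 in the frame of tray_floor between -0.145 and 0.145 m and z of ledger1 in the frame of tray_floor between -0.006 and 0.006 m and x of ledger2 in the frame of tray_floor between -0.09 and 0.09 m and y of ledger2 in the frame of tray_floor between -0.145 and 0.145 m and z of ledger2 in the frame of tray_floor between -0.006 and 0.006 m and x of wrench in the frame of tool_tray between -0.12 and 0.12 m and y of wrench in the frame of tool_tray between -0.05 and 0.05 m and z of wrench in the frame of tool_tray between -0.002 and 0.01 m); the robot touches nothing.
It fails at once if a bystander is moved by more than 30 mm (distance of any of eraser, loupe, tape, brush from where it was at the start of the episode above 0.03 m).
It fails at once if the fingers touch the nut (contact force between the fingers and nut above 2 N).
It fails at once if the fingers push the movable jaw (contact force between the fingers and jaw above 5 N).
It fails at once if the stopcock is opened before the nut is tight (value of joint valve above 0.4 rad and value of joint nut below 1 rad).
Of ledger0, ledger1, ledger2 only 2 to 3 are there at a start; the rules pass over those that are not, and their reading is None.
At some moment in a run one of ledger0, ledger1, ledger2 may be knocked a few centimetres aside while the robot is not near it.
It also fails if it takes over 210 s, if anything falls off the work surface, if the arm or the gripper's body presses on something with over 40 N, if the wrist force passes 120 N, or if a joint passes its speed limit or range.

ROBOT

A 7-joint arm with a two-finger parallel gripper is mounted at the origin on the work surface. World frame = base frame: x ahead of the robot, y to its left, z up, the work surface at z = 0. Lengths are in m, angles in rad, forces in N, time in s.
With the tool pointing down it reaches from about 0.35 to 0.775 m from the base axis. Payload 3.1 kg.
Tool frame: the origin (TCP) lies between the finger pads; the fingertips stand 22 mm ahead of it and the grasp point (between the pads) lies 3 mm ahead of it; z points along the fingers, x is the direction in which the jaws open and shut, and the axes are right-handed (so a half turn about z gives the same grasp; the last joint's range is limited). The gripper opens to 85 mm and grips with 20 to 120 N. Pads are 22 mm wide; open, the fingers measure 114 mm over their backs; the gripper's body (76 mm by 85 mm) begins 54 mm behind the grasp point. The pads swing forward as they close: fully open they stand 13 mm farther back than shut.
Start: joints at [-1.349, 0.311, 0.014, 1.512, -0.004, 1.319, -0.027], TCP at [0.143, 0.531, 0.253] pointing down, gripper open.
Joint ranges: [-2.7, 2.7], [-0.3, 1.91], [-1.27, 1.3], [0.12, 2.57], [-1.44, 4.58], [0.2, 2.03], [-3.05, 3.05]. Speed limits (rad/s): [2.79, 2.79, 3.14, 3.14, 3.14, 3.14, 3.14].

INTERFACE

Orientations are given as [roll, pitch, yaw] about the fixed x, y, z axes, in that order (R = Rz(yaw) Ry(pitch) Rx(roll)).
In Python, from workcell import env, viewer gives the robot as it stands.
- The arm moves only by the shell command python3 -m handwheel 'ROWS' [FORCE]. ROWS is JSON, a list of rows, each an object of numbers: "wx", "wy", "wz": the turn, a rotation vector about the tool's x, y, z in rad; "tx", "ty", "tz": the shift along the tool's x, y, z in m; "grip": the gripper command: -1 is shut, 1 is fully open, values between are in proportion. A call has 1 to 20 rows; each row shifts and turns the commanded pose from where the row before left it, along the tool's axes as they then stand; what a row does not reach is not made up. A row lasts 1/12 s, in which the tool goes at most 41.7 mm and 7.16 degrees, less where a joint would pass 70% of its speed; a pose out of reach is approached as far as the arm can. A call is refused whole if a number of a shift passes 0.0417 or a number of a turn 0.125, either way. A call with a gripper value outside its range is refused whole. The fingers move at their own pace and stop on an object; FORCE is the grip in N (left out, the last holds). Time passes only in rows, so rows that do not move let the fingers close. It gives the time, the measured TCP pose, the force and the opening at its end, in the units of the state.
- env.get_state(): the state, without advancing time (a new reading comes with each control period).
- viewer.capture(name): name is "scene" or "top" or "wrist"; returns a dict with "img" (420x560x3 uint8, blue, green, red), "depth" (420x560 float32, m along the optical axis (not along the pixel's ray), 0 where there is no reading), "intrinsics" (3x3 intrinsics, pixels), "k1" (the pictures are not rectified: a ray, as slopes to the right and down, at radius r is drawn at 1 + k1 r^2 times it, then the intrinsics apply), "cam_to_world" (4x4, takes a point from camera to world coordinates); the wrist camera has in their place "tool_from_camera" (4x4, takes a point from camera to tool coordinates, whose origin is the TCP and whose axes are the tool frame's). Camera axes: x right, y up, looking along -z (the intrinsics and any distortion apply to the point x, -y, -z); pixel columns grow to the right and rows downward; lengths in m; the calibration is good to about 2 mm. A picture is of the moment at which its call begins: read the wrist's pose just before it.
- env.sign_off(): hands the job in, once; it reports no verdict.
The state is a dict: "time_s": time; "joints": joint angles; "joint_vel": joint speeds; "joint_efforts": joint torques, N m; "tcp_pos": TCP position; "tcp_rot": TCP orientation; "force": force on the tool from outside, world axes, zero at the start; "torque": the same for the moment, N m; "opening": finger opening in m.
Only numpy, scipy, OpenCV 4.12 (cv2) and the standard library are available. Lean on these libraries where they do the work, as an engineer would, in place of code of your own. Each camera call takes 0.05 s, during which the arm holds its last target.

## Working session

There is one attempt and no reset: what is moved stays moved. The work goes in short steps, Python scripts to look and compute and a shell command to move; the robot and the scene stay as the last step left them, time stands still between calls to the robot, and variables do not carry over. Pictures are saved under pics/ and viewed, and the job is handed in when it is done.

```bash
ls; mkdir -p pics
cat > h.py <<'E'
import numpy as np, cv2
from workcell import env, viewer
from scipy.spatial.transform import Rotation as R
def cap(n,save=None):
    s=env.get_state(); c=viewer.capture(n)
    if 'cam_to_world' in c: T=np.array(c['cam_to_world'])
    else:
        W=np.eye(4); W[:3,:3]=R.from_euler('xyz',s['tcp_rot']).as_matrix() if len(s['tcp_rot'])==3 else R.from_quat(s['tcp_rot']).as_matrix()
        W[:3,3]=s['tcp_pos']; T=W@np.array(c['tool_from_camera'])
    c['T']=T
    if save: cv2.imwrite('pics/'+save+'.png',c['img']); np.savez('pics/'+save+'.npz',img=c['img'],depth=c['depth'],K=c['intrinsics'],k1=c['k1'],T=T)
    return c
def load(n):
    d=np.load('pics/'+n+'.npz'); return dict(img=d['img'],depth=d['depth'],intrinsics=d['K'],k1=float(d['k1']),T=d['T'])
def slopes(c,uv):
    K=np.array(c['intrinsics']);k1=c['k1']
    uv=np.atleast_2d(np.array(uv,float))
    p=np.stack([(uv[:,0]-K[0,2])/K[0,0],(uv[:,1]-K[1,2])/K[1,1]],1)
    q=p.copy()
    for _ in range(20): q=p/(1+k1*(q**2).sum(1,keepdims=True))
    return q
def plane(c,uv,z):
    q=slopes(c,uv); d=np.stack([q[:,0],-q[:,1],-np.ones(len(q))],1)@c['T'][:3,:3].T
    o=c['T'][:3,3]; t=(z-o[2])/d[:,2]; return o+d*t[:,None]
def cloud(c):
    h,w=c['depth'].shape; u,v=np.meshgrid(np.arange(w),np.arange(h))
    q=slopes(c,np.stack([u.ravel(),v.ravel()],1)); d=c['depth'].ravel()[:,None]
    P=np.concatenate([q[:,:1],-q[:,1:],-np.ones((len(q),1))],1)*d
    P=P@c['T'][:3,:3].T+c['T'][:3,3]; P[d[:,0]==0]=np.nan
    return P.reshape(h,w,3)
def proj(c,X):
    X=np.atleast_2d(X); p=(X-c['T'][:3,3])@c['T'][:3,:3]
    a=np.stack([p[:,0]/-p[:,2],-p[:,1]/-p[:,2]],1); r2=(a**2).sum(1,keepdims=True); a=a*(1+c['k1']*r2)
    K=np.array(c['intrinsics']); return a*[K[0,0],K[1,1]]+[K[0,2],K[1,2]]
E
python3 - <<'E'
from h import *
s=env.get_state(); print(s)
for n in ['scene','top','wrist']:
    c=cap(n,n+'0'); print(n,np.round(c['T'],3).tolist(),c['k1'],np.array(c['intrinsics']).tolist())
E
```

```text
pics
{'time_s': 0.0, 'joints': array([-1.34865964,  0.31174146,  0.01396579,  1.5130289 , -0.00437582,
        1.31919265, -0.02717392]), 'joint_vel': array([-0.00191995, -0.00061307,  0.00011638, -0.00015596,  0.00165638,
        0.00144231, -0.00014201]), 'joint_efforts': array([ 2.45652245e-05, -3.79911125e+01,  1.46009652e-01, -2.30589795e+01,
        1.20856156e-02,  1.37527141e-02, -2.38187603e-06]), 'tcp_pos': array([0.14324025, 0.53033302, 0.25222366]), 'tcp_rot': array([3.14148117e+00, 2.33733666e-03, 1.30709349e+00]), 'force': array([-1.10765021,  0.2319846 , -0.08374364]), 'torque': array([-0.03344586, -0.00548331, -0.03717502]), 'opening': 0.08535735703765701}
scene [[0.699, -0.492, 0.518, 1.128], [0.715, 0.484, -0.505, -0.784], [-0.002, 0.724, 0.69, 1.042], [0.0, 0.0, 0.0, 1.0]] -0.051083642671285186 [[519.5385974045743, 0.0, 282.2340074085968], [0.0, 519.5385974045743, 208.32765193854934], [0.0, 0.0, 1.0]]
top [[-0.018, 0.995, -0.099, 0.319], [-1.0, -0.017, 0.009, -0.082], [0.007, 0.099, 0.995, 1.181], [0.0, 0.0, 0.0, 1.0]] -0.09719147810647726 [[420.4000573023677, 0.0, 283.2023070413392], [0.0, 420.4000573023677, 216.17426993609266], [0.0, 0.0, 1.0]]
wrist [[0.259, -0.932, -0.254, 0.079], [0.966, 0.25, 0.071, 0.549], [-0.003, -0.264, 0.965, 0.372], [0.0, 0.0, 0.0, 1.0]] -0.07341051928583223 [[339.1994168357114, 0.0, 280.76985342058396], [0.0, 339.1994168357114, 201.21691747778613], [0.0, 0.0, 1.0]]
```

View pics/top0.png

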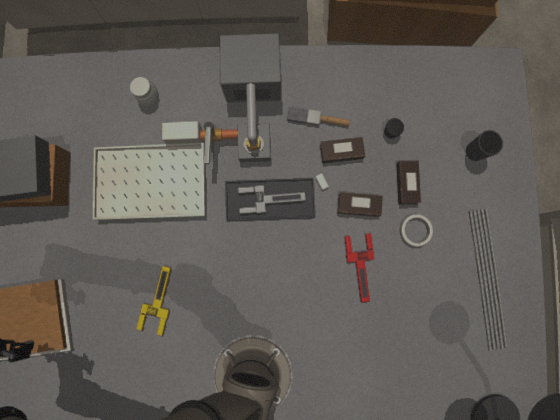

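View pics/scene0.png

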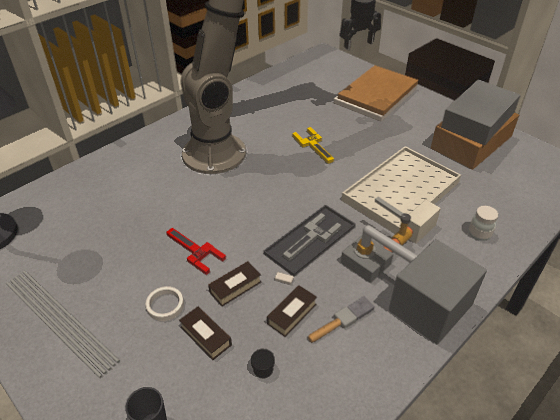

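Run:
```python
from h import *
t=load('top0'); s=load('scene0')
for nm,c in(('top',t),('scene',s)):
    P=cloud(c); hsv=cv2.cvtColor(c['img'],cv2.COLOR_BGR2HSV)
    z=P[...,2]; print(nm,'bench z',np.nanmedian(z[(P[...,0]>.3)&(P[...,0]<.4)&(abs(P[...,1])<.3)]))
    # ledger top : height 32
    m=((abs(z-.032)<.008)&(P[...,0]>.35)&(P[...,0]<.75)&(P[...,1]<.0)&(P[...,1]>-.5)).astype(np.uint8)
    n,l,st,ce=cv2.connectedComponentsWithStats(m)
    for i in range(1,n):
        if st[i,4]<150: continue
        vs,us=np.where(l==i); W=plane(c,np.stack([us,vs],1),.032)
        r=cv2.minAreaRect((W[:,:2]*1000).astype(np.float32)); print('led',st[i,4],np.round(r[0],1),np.round(r[1],1),round(r[2],1))
for c in (t,):
    im=c['img']
    a=cv2.resize(im[120:230,80:330],None,fx=3.2,fy=3.2,interpolation=cv2.INTER_CUBIC); cv2.imwrite('pics/c1.png',a)
    a=cv2.resize(s['img'][170:310,240:460],None,fx=3.5,fy=3.5,interpolation=cv2.INTER_CUBIC); cv2.imwrite('pics/c2.png',a)
```

```text
top bench z 1.2081906957450705e-05
led 852 [ 620.9 -262.3] [ 58.8 118.9] 5.9
led 848 [ 525.6 -446.5] [ 58.1 122.1] 89.9
led 870 [ 464.1 -306.1] [118.7  57.2] 84.4
scene bench z 2.0043533216607123e-05
led 176 [661.4 -49.8] [110.6  58.6] 29.9
led 919 [ 469.8 -308.4] [121.5  60.2] 84.4
led 1038 [ 625.4 -263.6] [ 57.2 122.3] 6.1
led 1143 [ 528.  -448.4] [ 57.2 123.9] 89.3
```

View pics/c1.png

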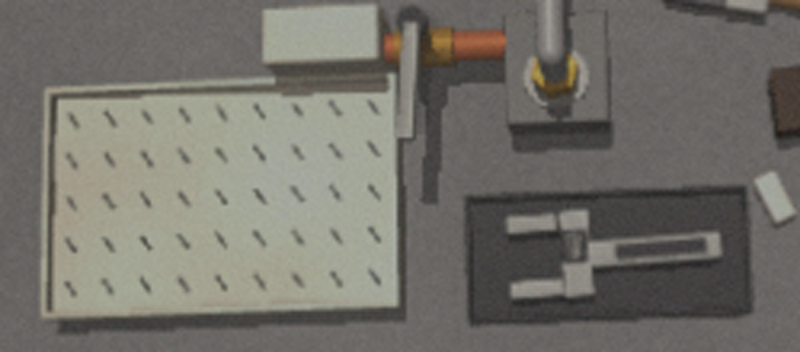

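View pics/c2.png

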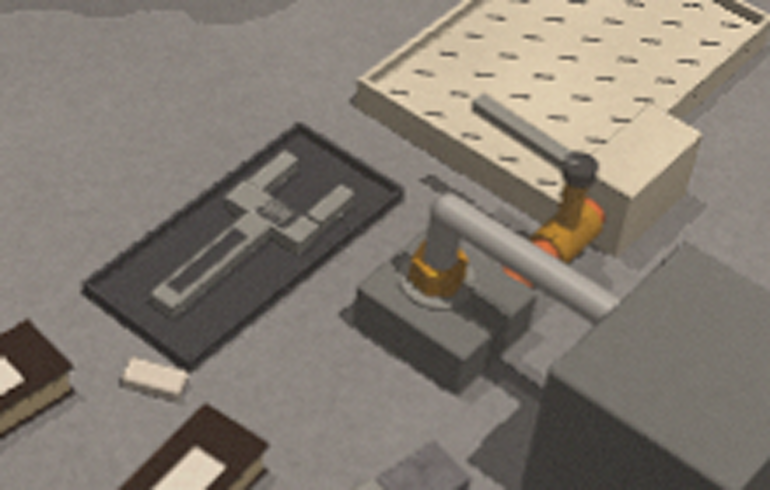

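Run:
```python
from h import *
t=load('top0')
def c1(p,z): 
    p=np.array(p,float); return np.round(plane(t,p/3.2+[80-.34,120-.34],z)*1000,1).tolist()
print('tray rim corners',[c1(p,.032) for p in ((45,88),(402,80),(400,308),(45,316))])
print('tool tray',[c1(p,.014) for p in ((466,197),(748,187),(751,313),(470,323))])
print('jaw tip mid',c1((510,258),.016),'handle end',c1((720,244),.016),'head back',c1((595,252),.016))
print('jaws: upper inner tip',c1((508,233),.016),c1((512,283),.016))
print('worm',c1((574,246),.023))
print('block',[c1(p,.045) for p in ((509,123),(610,123))])
print('nut c',c1((553,85),.06))
print('hinge',c1((412,18),.109),'lever tip',c1((405,137),.109))
print('T tool_from_cam'); c=viewer.capture('wrist'); print(np.round(c['tool_from_camera'],3))
```

```text
tray rim corners [[[640.6, 445.1, 32.0]], [[639.1, 123.5, 32.0]], [[437.9, 124.5, 32.0]], [[436.3, 437.9, 32.0]]]
tool tray [[[537.0, 69.5, 14.0]], [[541.7, -179.1, 14.0]], [[430.1, -178.8, 14.0]], [[425.6, 66.4, 14.0]]]
jaw tip mid [[481.8, 30.9, 16.0]] handle end [[491.1, -153.0, 16.0]] head back [[485.8, -43.5, 16.0]]
jaws: upper inner tip [[504.0, 32.5, 16.0]] [[459.8, 29.3, 16.0]]
worm [[490.4, -25.6, 23.0]]
block [[[595.4, 28.3, 45.0]], [[593.8, -58.9, 45.0]]]
nut c [[624.3, -11.0, 60.0]]
hinge [[670.1, 101.9, 109.0]] lever tip [[569.9, 107.0, 109.0]]
T tool_from_cam
[[ 1.    -0.001  0.     0.001]
 [-0.001 -0.965 -0.264 -0.067]
 [ 0.     0.264 -0.965 -0.12 ]
 [ 0.     0.     0.     1.   ]]
```

```bash
cat >> h.py <<'E'
def go(x,y,z,yaw=None,wrap=True):
    s=env.get_state(); p=np.array(s['tcp_pos']); psi=s['tcp_rot'][2]
    print('now',np.round(p,4),np.round(s['tcp_rot'],4),'F',np.round(s['force'],2),'open',round(s['opening'],4),'t',round(s['time_s'],2))
    w=0
    if yaw is not None:
        w=-(yaw-psi); w=(w+np.pi)%(2*np.pi)-np.pi
    ps=psi-w
    d=np.array([x,y,z])-p
    for nm,a in (('shift first',psi),('turn first',ps)):
        print(nm,'tx %.4f ty %.4f tz %.4f wz %.4f'%(d[0]*np.cos(a)+d[1]*np.sin(a),d[0]*np.sin(a)-d[1]*np.cos(a),-d[2],w))
E
python3 -m handwheel '[{"tx":-0.028,"ty":0.03,"grip":-1},{"tx":-0.028,"ty":0.03,"grip":-1},{"tx":-0.028,"ty":0.03,"grip":-1},{"tx":-0.028,"ty":0.03,"grip":-1},{"tx":-0.028,"ty":0.03,"grip":-1},{"tx":-0.028,"ty":0.03,"grip":-1},{"tx":-0.028,"ty":0.03,"grip":-1},{"tx":-0.028,"ty":0.03,"grip":-1},{"tx":-0.028,"ty":0.03,"grip":-1},{"tx":-0.028,"ty":0.03,"grip":-1},{"tx":-0.028,"ty":0.03,"grip":-1},{"tx":-0.028,"ty":0.03,"grip":-1},{"tx":-0.028,"ty":0.03,"grip":-1},{"tx":-0.028,"ty":0.03,"grip":-1},{"tx":-0.028,"ty":0.03,"grip":-1},{"tx":-0.028,"ty":0.03,"grip":-1}]' 30
python3 -m handwheel '[{"wz":0.12,"grip":-1},{"wz":0.12,"grip":-1},{"wz":0.12,"grip":-1},{"wz":0.12,"grip":-1},{"wz":0.12,"grip":-1},{"wz":0.12,"grip":-1},{"wz":0.12,"grip":-1},{"wz":0.12,"grip":-1},{"wz":0.12,"grip":-1},{"wz":0.12,"grip":-1},{"wz":0.107,"grip":-1},{"grip":-1},{"grip":-1}]'
python3 - <<'E'
from h import *
cap('wrist','w1'); go(.49,-.025,.25,0)
E
```

```text
now [0.1433 0.5307 0.2528] [3.1415e+00 1.1000e-03 1.3071e+00] F [-0.64 -0.24  0.76] open 0.0854 t 0.25
shift first tx -0.4461 ty 0.4796 tz 0.0028 wz 1.3071
turn first tx 0.3467 ty 0.5557 tz 0.0028 wz 1.3071$[0]: bad value
$[0]: bad value
```

View pics/w1.png

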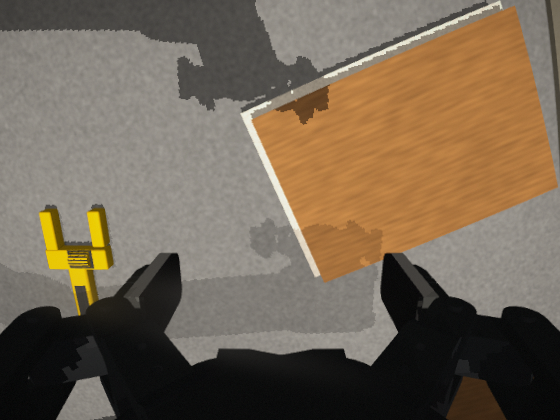

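```bash
python3 -m handwheel --help; python3 -m handwheel '[{"tx":-0.028,"ty":0.03,"tz":0.0,"wx":0.0,"wy":0.0,"wz":0.0,"grip":-1.0}]' 30; python3 -m handwheel '[{"tx":-0.028,"ty":0.03,"tz":0,"wx":0,"wy":0,"wz":0,"grip":-1}]'; python3 -m handwheel '[{"tx":-0.028,"ty":0.03,"grip":-1.0}]'
```

```text
time_s: 0.33
tcp_pos: [0.1583, 0.5015, 0.2521]
tcp_rot: [-3.136, -0.003, 1.319]
force: [-0.5, 1.3, 0.6]
opening: 0.0751
time_s: 0.42
tcp_pos: [0.185, 0.4619, 0.2524]
tcp_rot: [-3.141, 0.001, 1.313]
force: [1.3, -0.5, 1.4]
opening: 0.0635invalid input: not JSON, or not a number
$[0]: bad value
```

```bash
python3 -m handwheel '[{"tx":-0.028,"ty":0.03,"tz":0,"wx":0,"wy":0,"wz":0,"grip":-1},{"tx":-0.028,"ty":0.03,"tz":0,"wx":0,"wy":0,"wz":0,"grip":-1},{"tx":-0.028,"ty":0.03,"tz":0,"wx":0,"wy":0,"wz":0,"grip":-1},{"tx":-0.028,"ty":0.03,"tz":0,"wx":0,"wy":0,"wz":0,"grip":-1},{"tx":-0.028,"ty":0.03,"tz":0,"wx":0,"wy":0,"wz":0,"grip":-1},{"tx":-0.028,"ty":0.03,"tz":0,"wx":0,"wy":0,"wz":0,"grip":-1},{"tx":-0.028,"ty":0.03,"tz":0,"wx":0,"wy":0,"wz":0,"grip":-1},{"tx":-0.028,"ty":0.03,"tz":0,"wx":0,"wy":0,"wz":0,"grip":-1},{"tx":-0.028,"ty":0.03,"tz":0,"wx":0,"wy":0,"wz":0,"grip":-1},{"tx":-0.028,"ty":0.03,"tz":0,"wx":0,"wy":0,"wz":0,"grip":-1},{"tx":-0.028,"ty":0.03,"tz":0,"wx":0,"wy":0,"wz":0,"grip":-1},{"tx":-0.028,"ty":0.03,"tz":0,"wx":0,"wy":0,"wz":0,"grip":-1},{"tx":-0.028,"ty":0.03,"tz":0,"wx":0,"wy":0,"wz":0,"grip":-1},{"tx":-0.028,"ty":0.03,"tz":0,"wx":0,"wy":0,"wz":0,"grip":-1}]' 30
python3 -m handwheel '[{"tx":0,"ty":0,"tz":0,"wx":0,"wy":0,"wz":0.12,"grip":-1},{"tx":0,"ty":0,"tz":0,"wx":0,"wy":0,"wz":0.12,"grip":-1},{"tx":0,"ty":0,"tz":0,"wx":0,"wy":0,"wz":0.12,"grip":-1},{"tx":0,"ty":0,"tz":0,"wx":0,"wy":0,"wz":0.12,"grip":-1},{"tx":0,"ty":0,"tz":0,"wx":0,"wy":0,"wz":0.12,"grip":-1},{"tx":0,"ty":0,"tz":0,"wx":0,"wy":0,"wz":0.12,"grip":-1},{"tx":0,"ty":0,"tz":0,"wx":0,"wy":0,"wz":0.12,"grip":-1},{"tx":0,"ty":0,"tz":0,"wx":0,"wy":0,"wz":0.12,"grip":-1},{"tx":0,"ty":0,"tz":0,"wx":0,"wy":0,"wz":0.12,"grip":-1},{"tx":0,"ty":0,"tz":0,"wx":0,"wy":0,"wz":0.12,"grip":-1},{"tx":0,"ty":0,"tz":0,"wx":0,"wy":0,"wz":0.107,"grip":-1},{"tx":0,"ty":0,"tz":0,"wx":0,"wy":0,"wz":0,"grip":-1},{"tx":0,"ty":0,"tz":0,"wx":0,"wy":0,"wz":0,"grip":-1}]'
python3 - <<'E'
from h import *
cap('wrist','w2'); go(.49,-.025,.25,0)
E
```

```text
time_s: 1.58
tcp_pos: [0.4906, -0.0283, 0.2535]
tcp_rot: [3.141, -0.001, 1.308]
force: [0.5, 1.1, 0.1]
opening: -0.0001
time_s: 2.67
tcp_pos: [0.4899, -0.0265, 0.2532]
tcp_rot: [3.142, 0.0, 0.003]
force: [0.7, 0.4, 0.0]
opening: -0.0001
now [ 0.4899 -0.0265  0.2532] [-3.1415e+00  2.0000e-04  2.9000e-03] F [0.35 0.34 0.05] open -0.0 t 2.72
shift first tx 0.0001 ty -0.0015 tz 0.0032 wz 0.0029
turn first tx 0.0001 ty -0.0015 tz 0.0032 wz 0.0029
```

View pics/w2.png

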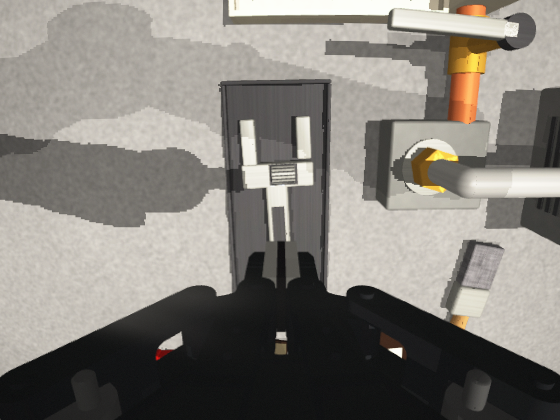

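Run:
```python
from h import *
c=load('w2')
a=cv2.resize(c['img'][75:285,210:340],None,fx=3.5,fy=2.8,interpolation=cv2.INTER_CUBIC)
a=cv2.resize(c['img'][75:285,215:335],None,fx=2.8,fy=2.8,interpolation=cv2.INTER_CUBIC)
b=cv2.resize(c['img'][100:220,370:530],None,fx=2.8,fy=2.8,interpolation=cv2.INTER_CUBIC)
o=np.zeros((600,800,3),np.uint8); o[:a.shape[0],:a.shape[1]]=a; o[:b.shape[0],345:345+b.shape[1]]=b; cv2.imwrite('pics/c3.png',o)
```

```text
(no output)
```

View pics/c3.png

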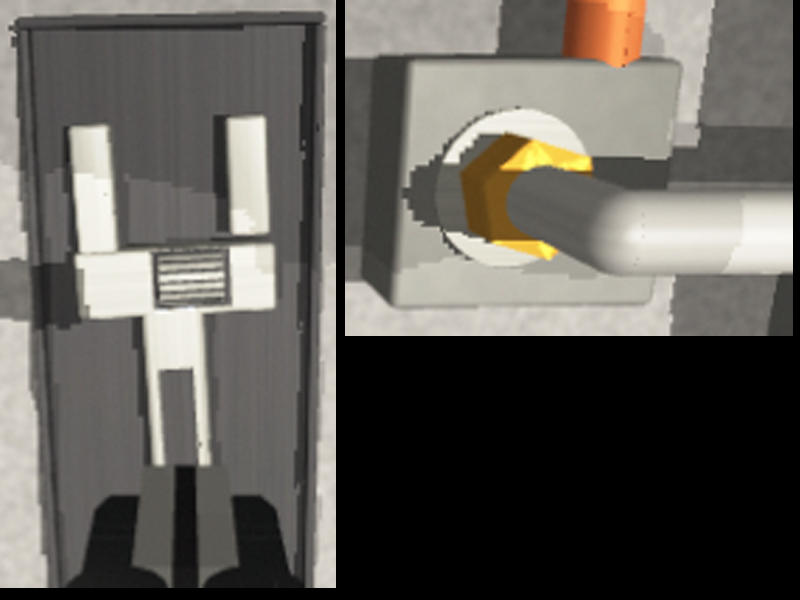

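Run:
```python
from h import *
c=load('w2')
def P(p,z,o=(215,75)): return plane(c,np.array(p,float)/2.8+np.array(o)-.32,z)[0]*1000
f=lambda a:np.round(a,1)
F1,F2=P((110,127),20),P((117,250),20)
F1,F2=P((110,127),.02),P((117,250),.02); M1,M2=P((228,119),.02),P((231,235),.02)
print('fixed',f(F1),f(F2),'mov',f(M1),f(M2))
u=(F1-F2)[:2]/np.linalg.norm((F1-F2)[:2]); print('yaw fixed',np.degrees(np.arctan2(u[1],u[0])))
v=(M1-M2)[:2]; print('yaw mov',np.degrees(np.arctan2(v[1],v[0])))
l=P((80,284),.02)-P((275,275),.02); print('head y axis, len',np.linalg.norm(l),np.degrees(np.arctan2(l[1],l[0]))-90)
print('head corners',[f(P(p,.02)) for p in ((77,255),(80,319),(275,307),(273,243))])
a=np.radians(np.degrees(np.arctan2(u[1],u[0])));n=np.array([-u[1],u[0]])
print('gap',((F1+F2)/2-(M1+M2)/2)[:2]@n)
print('jaw tip outer', f(P((70,128),.02)),f(P((265,117),.02)))
print('handle @',f(P((147,330),.02)),f(P((206,330),.02)),f(P((155,465),.02)),f(P((212,465),.02)))
print('worm',f(P((191,277),.027)),[f(P(p,.02)) for p in ((152,253),(158,307),(231,303),(229,249))])
print('tray top corners',f(P((17,20),.014)),f(P((322,15),.014)))
o=(370,100)
q=lambda p,z:plane(c,(np.array(p,float)-[345,0])/2.8+np.array(o)-.32,z)[0]*1000
print('block top corners',[f(q(p,.045)) for p in ((410,57),(682,62),(650,302),(393,305))])
print('washer circle pts',[f(q(p,.048)) for p in ((437,190),(520,109),(500,267))])
print('nut top v',[f(q(p,.070)) for p in ((508,133),(465,170),(473,240),(592,160),(548,260))])
```

```text
fixed [462.   29.7  20. ] [464.  -15.4  20. ] mov [504.8  32.7  20. ] [506.6  -9.5  20. ]
yaw fixed 92.49612430836447
yaw mov 92.3793707981958
head y axis, len 73.72446261580838 -267.05751337445497
head corners [array([448.9, -17.3,  20. ]), array([449.4, -42. ,  20. ]), array([523.8, -36.9,  20. ]), array([522.3, -12.4,  20. ])]
gap 42.85329583128917
jaw tip outer [447.4  29.4  20. ] [518.2  33.5  20. ]
handle @ [475.  -46.2  20. ] [497.6 -46.1  20. ] [ 477.8 -101.6   20. ] [ 500.6 -101.4   20. ]
worm [491.7 -24.2  27. ] [array([477.1, -16.4,  20. ]), array([479.3, -37.1,  20. ]), array([507. , -35.5,  20. ]), array([505.9, -14.8,  20. ])]
tray top corners [428.4  67.5  14. ] [538.4  69.7  14. ]
block top corners [array([596. ,  31.7,  45. ]), array([692.8,  32.1,  45. ]), array([694.2, -54.7,  45. ]), array([597.4, -56.2,  45. ])]
washer circle pts [array([608.4, -13.4,  48. ]), array([634.9,  15. ,  48. ]), array([634.1, -41. ,  48. ])]
nut top v [array([621.9,   9.1,  70. ]), array([609. ,  -3.1,  70. ]), array([614.1, -26.3,  70. ]), array([651.1,   0.8,  70. ]), array([640.5, -32.9,  70. ])]
```

```bash
python3 -m handwheel '[{"tx":0.0016,"ty":0.010,"tz":0.033,"wx":0,"wy":0,"wz":-0.042,"grip":-1},{"tx":0,"ty":0,"tz":0.04,"wx":0,"wy":0,"wz":0,"grip":-1},{"tx":0,"ty":0,"tz":0.04,"wx":0,"wy":0,"wz":0,"grip":-1},{"tx":0,"ty":0,"tz":0.04,"wx":0,"wy":0,"wz":0,"grip":-1},{"tx":0,"ty":0,"tz":0.03,"wx":0,"wy":0,"wz":0,"grip":-1},{"tx":0,"ty":0,"tz":0.01,"wx":0,"wy":0,"wz":0,"grip":-1},{"tx":0,"ty":0,"tz":0.0,"wx":0,"wy":0,"wz":0,"grip":-1},{"tx":0,"ty":0,"tz":0.0,"wx":0,"wy":0,"wz":0,"grip":-1}]' 30
python3 - <<'E'
from h import *
cap('wrist','w3'); go(.4915,-.0365,.052,.045)
E
```

```text
time_s: 3.38
tcp_pos: [0.4924, -0.0369, 0.0611]
tcp_rot: [3.141, -0.001, 0.043]
force: [-1.0, -0.6, 0.7]
opening: 0.0
now [ 0.4934 -0.037   0.0621] [ 3.1413 -0.0037  0.0427] F [ 0.34 -0.06  0.29] open 0.0001 t 3.43
shift first tx -0.0019 ty -0.0006 tz 0.0101 wz -0.0023
turn first tx -0.0019 ty -0.0006 tz 0.0101 wz -0.0023
```

View pics/w3.png

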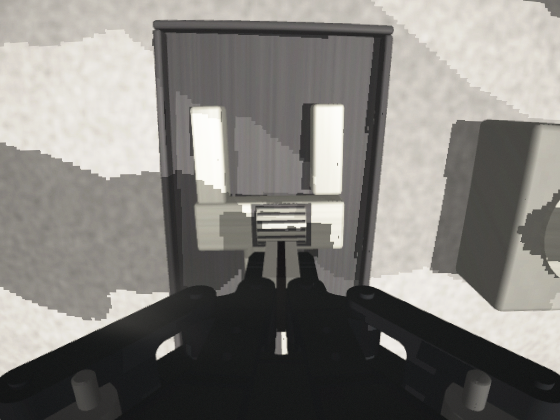

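```bash
python3 -m handwheel '[{"tx":0,"ty":0,"tz":0.004,"wx":0,"wy":0,"wz":0,"grip":-1},{"tx":0,"ty":0,"tz":0.004,"wx":0,"wy":0,"wz":0,"grip":-1},{"tx":0,"ty":0,"tz":0.003,"wx":0,"wy":0,"wz":0,"grip":-1},{"tx":0,"ty":0,"tz":0.0,"wx":0,"wy":0,"wz":0,"grip":-1}]' 30
python3 -m handwheel '[{"tx":0,"ty":0,"tz":0.001,"wx":0,"wy":0,"wz":0,"grip":-1},{"tx":0,"ty":0,"tz":0.0,"wx":0,"wy":0,"wz":0,"grip":-1},{"tx":0,"ty":0,"tz":0.0,"wx":0,"wy":0,"wz":0,"grip":-1}]' 30
python3 -m handwheel '[{"tx":0,"ty":0,"tz":0.001,"wx":0,"wy":0,"wz":0,"grip":-1},{"tx":0,"ty":0,"tz":0.0,"wx":0,"wy":0,"wz":0,"grip":-1},{"tx":0,"ty":0,"tz":0.0,"wx":0,"wy":0,"wz":0,"grip":-1}]' 30
```

```text
time_s: 3.77
tcp_pos: [0.4916, -0.0364, 0.0493]
tcp_rot: [-3.141, -0.0, 0.042]
force: [0.4, -0.3, 0.1]
opening: 0.0001
time_s: 4.02
tcp_pos: [0.4918, -0.0365, 0.0488]
tcp_rot: [-3.141, -0.0, 0.042]
force: [-1.4, 1.8, 5.0]
opening: -0.0001
time_s: 4.27
tcp_pos: [0.4919, -0.0371, 0.0484]
tcp_rot: [-3.141, -0.001, 0.042]
force: [-3.5, -0.3, 9.5]
opening: 0.0001
```

```bash
python3 -m handwheel '[{"tx":0,"ty":0,"tz":-0.0004,"wx":0,"wy":0,"wz":0,"grip":-1},{"tx":0,"ty":-0.003,"tz":0,"wx":0,"wy":0,"wz":0,"grip":-1},{"tx":0,"ty":-0.003,"tz":0,"wx":0,"wy":0,"wz":0,"grip":-1},{"tx":0,"ty":-0.003,"tz":0,"wx":0,"wy":0,"wz":0,"grip":-1}]' 30
python3 -m handwheel '[{"tx":0,"ty":-0.003,"tz":0,"wx":0,"wy":0,"wz":0,"grip":-1},{"tx":0,"ty":-0.003,"tz":0,"wx":0,"wy":0,"wz":0,"grip":-1},{"tx":0,"ty":-0.003,"tz":0,"wx":0,"wy":0,"wz":0,"grip":-1}]' 30
python3 -m handwheel '[{"tx":0,"ty":0,"tz":-0.004,"wx":0,"wy":0,"wz":0,"grip":-1},{"tx":0,"ty":0,"tz":-0.008,"wx":0,"wy":0,"wz":0,"grip":-1},{"tx":0,"ty":0.02,"tz":-0.03,"wx":0,"wy":0,"wz":0,"grip":-1},{"tx":0,"ty":0.02,"tz":-0.03,"wx":0,"wy":0,"wz":0,"grip":-1},{"tx":0,"ty":0,"tz":0,"wx":0,"wy":0,"wz":0,"grip":-1},{"tx":0,"ty":0,"tz":0,"wx":0,"wy":0,"wz":0,"grip":-1}]' 30
python3 - <<'E'
from h import *
cap('wrist','w4'); go(.4915,-.0365,.0485,.045)
c=load('w4');a=cv2.resize(c['img'][60:280,140:400],None,fx=2.7,fy=2.7,interpolation=cv2.INTER_CUBIC);cv2.imwrite('pics/c4.png',a)
E
```

```text
time_s: 4.6
tcp_pos: [0.4914, -0.0306, 0.0489]
tcp_rot: [3.138, -0.001, 0.04]
force: [-3.1, -3.5, 9.7]
opening: 0.0004
time_s: 4.85
tcp_pos: [0.4909, -0.0214, 0.0488]
tcp_rot: [3.139, -0.0, 0.04]
force: [-3.6, -3.3, 9.7]
opening: -0.0
time_s: 5.35
tcp_pos: [0.4942, -0.0602, 0.1219]
tcp_rot: [3.141, -0.005, 0.039]
force: [-0.3, -0.6, 0.2]
opening: 0.0
now [ 0.4929 -0.0584  0.1202] [-3.1406e+00 -1.6000e-03  4.1400e-02] F [-0.48  0.25 -0.07] open -0.0001 t 5.4
shift first tx -0.0005 ty -0.0220 tz 0.0717 wz -0.0036
turn first tx -0.0004 ty -0.0220 tz 0.0717 wz -0.0036
```

View pics/c4.png

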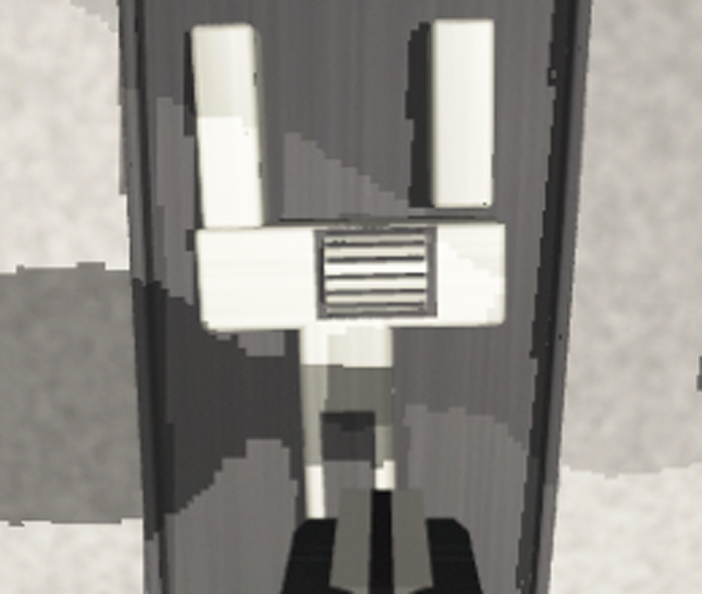

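```bash
cat >> h.py <<'E'
def prof(c,org,yaw,xs,ys,z):
    ca,sa=np.cos(yaw),np.sin(yaw); out=[]
    g=cv2.cvtColor(c['img'],cv2.COLOR_BGR2GRAY).astype(np.float32)
    for x in xs:
        X=np.stack([org[0]+x*ca-ys*sa,org[1]+x*sa+ys*ca,np.full_like(ys,z)],1)
        uv=proj(c,X).astype(np.float32); out.append(cv2.remap(g,uv[:,0].reshape(1,-1),uv[:,1].reshape(1,-1),cv2.INTER_LINEAR)[0])
    return np.array(out)
def edges(p,ys,th=25):
    d=np.gradient(cv2.GaussianBlur(p.reshape(1,-1),(0,0),2)[0]); r=[]
    for i in range(2,len(d)-2):
        if abs(d[i])==abs(d[i-2:i+3]).max() and abs(d[i])>th/8: r.append((round(float(ys[i])*1000,2),int(np.sign(d[i])*min(99,abs(d[i])*10))))
    return r
E
python3 - <<'E'
from h import *
ys=np.arange(-.05,.05,.00025)
for n in ('w2','w4'):
    c=load(n); org=(.4817,.0085); yaw=np.radians(92.6)
    for xs in (np.arange(0,.016,.001),np.arange(-.03,-.026,.001)):
        p=prof(c,org,yaw,xs,ys,.020).mean(0); print(n,len(xs),edges(p,ys))
E
```

```text
w2 16 [(-37.5, 99), (-23.75, -99), (-18.0, 59), (19.25, 99), (33.5, -99), (37.25, 44), (45.75, -32), (47.75, 46)]
w2 4 [(-49.25, 57), (-39.75, 99), (-23.0, -99), (-20.75, 57), (3.75, -78), (6.0, 99), (32.0, -41), (34.75, -99)]
w4 16 [(-48.75, 39), (-36.25, 99), (-22.25, -99), (-16.0, 69), (19.25, 99), (33.25, -99), (36.0, 73), (44.75, -57), (47.0, 76)]
w4 4 [(-48.25, 99), (-39.75, 99), (-23.25, -99), (-21.0, 88), (3.75, -99), (6.25, 99), (34.75, -99), (37.25, 51), (42.75, -35), (45.5, -61), (47.75, 76)]
```

```bash
python3 -m handwheel '[{"tx":-0.0005,"ty":-0.022,"tz":0.03,"wx":0,"wy":0,"wz":0,"grip":-1},{"tx":0,"ty":0,"tz":0.03,"wx":0,"wy":0,"wz":0,"grip":-1},{"tx":0,"ty":0,"tz":0.005,"wx":0,"wy":0,"wz":0,"grip":-1},{"tx":0,"ty":0,"tz":0,"wx":0,"wy":0,"wz":0,"grip":-1},{"tx":0,"ty":0,"tz":0,"wx":0,"wy":0,"wz":0,"grip":-1},{"tx":0,"ty":0,"tz":0,"wx":0,"wy":0,"wz":0,"grip":-1}]' 30
python3 -m handwheel '[{"tx":0,"ty":0,"tz":0.004,"wx":0,"wy":0,"wz":0,"grip":-1},{"tx":0,"ty":0,"tz":0.0025,"wx":0,"wy":0,"wz":0,"grip":-1},{"tx":0,"ty":0,"tz":0,"wx":0,"wy":0,"wz":0,"grip":-1},{"tx":0,"ty":0,"tz":0,"wx":0,"wy":0,"wz":0,"grip":-1}]' 30
```

```text
time_s: 5.9
tcp_pos: [0.4921, -0.0374, 0.0558]
tcp_rot: [3.141, -0.002, 0.041]
force: [0.4, -0.1, 0.3]
opening: 0.0
time_s: 6.23
tcp_pos: [0.492, -0.037, 0.0488]
tcp_rot: [3.141, -0.002, 0.042]
force: [1.3, -1.6, 0.9]
opening: -0.0003
```

Just at contact; press about 1.3 mm further, drag, and repeat once.

```bash
python3 -m handwheel '[{"tx":0,"ty":0,"tz":0.0013,"wx":0,"wy":0,"wz":0,"grip":-1},{"tx":0,"ty":0,"tz":0,"wx":0,"wy":0,"wz":0,"grip":-1},{"tx":0,"ty":-0.003,"tz":0,"wx":0,"wy":0,"wz":0,"grip":-1},{"tx":0,"ty":-0.003,"tz":0,"wx":0,"wy":0,"wz":0,"grip":-1},{"tx":0,"ty":-0.003,"tz":0,"wx":0,"wy":0,"wz":0,"grip":-1}]' 30
python3 -m handwheel '[{"tx":0,"ty":-0.003,"tz":0,"wx":0,"wy":0,"wz":0,"grip":-1},{"tx":0,"ty":-0.003,"tz":0,"wx":0,"wy":0,"wz":0,"grip":-1},{"tx":0,"ty":-0.003,"tz":0,"wx":0,"wy":0,"wz":0,"grip":-1}]' 30
python3 -m handwheel '[{"tx":0,"ty":0,"tz":-0.004,"wx":0,"wy":0,"wz":0,"grip":-1},{"tx":0,"ty":0.009,"tz":-0.004,"wx":0,"wy":0,"wz":0,"grip":-1},{"tx":0,"ty":0.009,"tz":0,"wx":0,"wy":0,"wz":0,"grip":-1},{"tx":0,"ty":0,"tz":0.004,"wx":0,"wy":0,"wz":0,"grip":-1},{"tx":0,"ty":0,"tz":0.003,"wx":0,"wy":0,"wz":0,"grip":-1},{"tx":0,"ty":0,"tz":0.001,"wx":0,"wy":0,"wz":0,"grip":-1},{"tx":0,"ty":0,"tz":0,"wx":0,"wy":0,"wz":0,"grip":-1}]' 30
python3 -m handwheel '[{"tx":0,"ty":-0.003,"tz":0,"wx":0,"wy":0,"wz":0,"grip":-1},{"tx":0,"ty":-0.003,"tz":0,"wx":0,"wy":0,"wz":0,"grip":-1},{"tx":0,"ty":-0.003,"tz":0,"wx":0,"wy":0,"wz":0,"grip":-1}]' 30
python3 -m handwheel '[{"tx":0,"ty":-0.003,"tz":0,"wx":0,"wy":0,"wz":0,"grip":-1},{"tx":0,"ty":-0.003,"tz":0,"wx":0,"wy":0,"wz":0,"grip":-1},{"tx":0,"ty":-0.003,"tz":0,"wx":0,"wy":0,"wz":0,"grip":-1}]' 30
python3 -m handwheel '[{"tx":0,"ty":0,"tz":-0.004,"wx":0,"wy":0,"wz":0,"grip":-1},{"tx":0,"ty":0,"tz":-0.008,"wx":0,"wy":0,"wz":0,"grip":-1},{"tx":0,"ty":0.02,"tz":-0.03,"wx":0,"wy":0,"wz":0,"grip":-1},{"tx":0,"ty":0.02,"tz":-0.03,"wx":0,"wy":0,"wz":0,"grip":-1},{"tx":0,"ty":0,"tz":0,"wx":0,"wy":0,"wz":0,"grip":-1},{"tx":0,"ty":0,"tz":0,"wx":0,"wy":0,"wz":0,"grip":-1}]' 30
python3 - <<'E'
from h import *
ys=np.arange(-.05,.05,.00025)
cap('wrist','w5'); go(.4915,-.0365,.0485,.045)
for n in ('w4','w5'):
    c=load(n); org=(.4817,.0085); yaw=np.radians(92.6)
    for xs in (np.arange(0.004,.010,.001),np.arange(.014,.018,.001),np.arange(-.03,-.026,.001)):
        p=prof(c,org,yaw,xs,ys,.020).mean(0); print(n,len(xs),edges(p,ys))
E
```

```text
time_s: 6.65
tcp_pos: [0.4918, -0.0309, 0.0489]
tcp_rot: [3.138, -0.003, 0.04]
force: [-2.5, -3.4, 11.1]
opening: 0.0
time_s: 6.9
tcp_pos: [0.4913, -0.0214, 0.0488]
tcp_rot: [3.139, -0.002, 0.04]
force: [-2.1, -4.1, 11.5]
opening: -0.0001
time_s: 7.48
tcp_pos: [0.4914, -0.0389, 0.0476]
tcp_rot: [3.14, -0.0, 0.04]
force: [-2.1, -4.1, 9.8]
opening: 0.0001
time_s: 7.73
tcp_pos: [0.4912, -0.0327, 0.0487]
tcp_rot: [3.136, -0.001, 0.039]
force: [-4.5, -5.1, 19.4]
opening: -0.0001
time_s: 7.98
tcp_pos: [0.4905, -0.0218, 0.0487]
tcp_rot: [3.139, -0.0, 0.04]
force: [-4.8, -3.5, 18.6]
opening: 0.0001
time_s: 8.48
tcp_pos: [0.4933, -0.06, 0.1204]
tcp_rot: [3.142, -0.004, 0.039]
force: [0.5, -0.5, 0.8]
opening: -0.0001
now [ 0.492  -0.0582  0.1189] [-3.1404e+00 -2.0000e-04  4.1500e-02] F [ 0.08  0.25 -1.04] open 0.0 t 8.53
shift first tx 0.0004 ty -0.0217 tz 0.0704 wz -0.0035
turn first tx 0.0005 ty -0.0217 tz 0.0704 wz -0.0035
w4 6 [(-36.25, 99), (-22.25, -99), (-15.75, 79), (19.25, 99), (33.25, -99), (36.0, 82), (44.75, -60), (47.0, 78)]
w4 4 [(-49.0, 94), (-36.0, 99), (-22.25, -99), (-16.25, 86), (19.25, 99), (33.5, -99), (35.5, 72), (44.5, -55), (46.75, 72)]
w4 4 [(-48.25, 99), (-39.75, 99), (-23.25, -99), (-21.0, 88), (3.75, -99), (6.25, 99), (34.75, -99), (37.25, 51), (42.75, -35), (45.5, -61), (47.75, 76)]
w5 6 [(-32.5, 99), (-18.75, -99), (-14.0, 74), (19.0, 99), (33.0, -99), (35.75, 81), (44.75, -56), (47.0, 79)]
w5 4 [(-49.0, 96), (-32.5, 99), (-18.5, -99), (-12.75, 84), (19.25, 99), (33.25, -99), (35.25, 69), (44.5, -57), (46.75, 75)]
w5 4 [(-48.25, 99), (-39.75, 99), (-23.5, -99), (-21.0, 85), (3.5, -99), (6.0, 99), (34.5, -99), (36.25, 34), (42.25, -33), (45.5, -66), (47.75, 78)]
```

```bash
python3 -m handwheel '[{"tx":0,"ty":-0.028,"tz":0.03,"wx":0,"wy":0,"wz":0,"grip":-1},{"tx":0,"ty":0,"tz":0.03,"wx":0,"wy":0,"wz":0,"grip":-1},{"tx":0,"ty":0,"tz":0.005,"wx":0,"wy":0,"wz":0,"grip":-1},{"tx":0,"ty":0,"tz":0,"wx":0,"wy":0,"wz":0,"grip":-1},{"tx":0,"ty":0,"tz":0,"wx":0,"wy":0,"wz":0,"grip":-1},{"tx":0,"ty":0,"tz":0.005,"wx":0,"wy":0,"wz":0,"grip":-1},{"tx":0,"ty":0,"tz":0.0015,"wx":0,"wy":0,"wz":0,"grip":-1},{"tx":0,"ty":0,"tz":0,"wx":0,"wy":0,"wz":0,"grip":-1}]' 30
python3 -m handwheel '[{"tx":0,"ty":0.003,"tz":0,"wx":0,"wy":0,"wz":0,"grip":-1},{"tx":0,"ty":0.003,"tz":0,"wx":0,"wy":0,"wz":0,"grip":-1},{"tx":0,"ty":0,"tz":0,"wx":0,"wy":0,"wz":0,"grip":-1}]' 30
python3 -m handwheel '[{"tx":0,"ty":0,"tz":-0.004,"wx":0,"wy":0,"wz":0,"grip":-1},{"tx":0,"ty":0,"tz":-0.008,"wx":0,"wy":0,"wz":0,"grip":-1},{"tx":0,"ty":0.01,"tz":-0.03,"wx":0,"wy":0,"wz":0,"grip":-1},{"tx":0,"ty":0.012,"tz":-0.03,"wx":0,"wy":0,"wz":0,"grip":-1},{"tx":0,"ty":0,"tz":0,"wx":0,"wy":0,"wz":0,"grip":1},{"tx":0,"ty":0,"tz":0,"wx":0,"wy":0,"wz":0,"grip":1},{"tx":0,"ty":0,"tz":0,"wx":0,"wy":0,"wz":0,"grip":1}]' 30
python3 - <<'E'
from h import *
ys=np.arange(-.05,.05,.00025)
cap('wrist','w6'); go(.4915,-.0365,.0485,.045)
for n in ('w6',):
    c=load(n); org=(.4817,.0085); yaw=np.radians(92.6)
    for xs in (np.arange(0.004,.010,.001),np.arange(.014,.018,.001),np.arange(-.03,-.026,.001)):
        p=prof(c,org,yaw,xs,ys,.020).mean(0); print(n,len(xs),edges(p,ys))
    xs=np.arange(-.07,.03,.00025)
    # longitudinal: profile along x at fixed y
    for y0 in (.026,-.0255,.012,0):
        X=[prof(c,org,yaw,xs,np.array([y0+d]),.020)[:,0] for d in np.arange(-.003,.0031,.001)]
        print('x edges at y',y0,edges(np.mean(X,0).astype(np.float32),xs))
    print(len(c['img']))
a=cv2.resize(c['img'][60:300,140:420],None,fx=2.7,fy=2.5,interpolation=cv2.INTER_CUBIC);cv2.imwrite('pics/c6.png',a)
E
```

```text
time_s: 9.2
tcp_pos: [0.492, -0.0315, 0.049]
tcp_rot: [-3.141, -0.003, 0.041]
force: [-2.0, -0.2, 6.3]
opening: 0.0005
time_s: 9.45
tcp_pos: [0.4923, -0.037, 0.0486]
tcp_rot: [-3.141, -0.003, 0.041]
force: [0.3, 1.2, 3.2]
opening: 0.0001
time_s: 10.03
tcp_pos: [0.4917, -0.0583, 0.1194]
tcp_rot: [-3.141, 0.0, 0.042]
force: [-0.6, 0.3, -0.3]
opening: 0.0358
now [ 0.4912 -0.0579  0.1187] [-3.1408e+00  1.9000e-03  4.2600e-02] F [-0.56  0.88 -0.82] open 0.0433 t 10.08
shift first tx 0.0013 ty -0.0214 tz 0.0702 wz -0.0024
turn first tx 0.0013 ty -0.0214 tz 0.0702 wz -0.0024
w6 6 [(-32.75, 99), (-19.25, -99), (-13.75, 78), (19.0, 99), (33.25, -99), (35.75, 92), (42.25, -37), (44.75, -61), (47.0, 90)]
w6 4 [(-49.0, 91), (-33.0, 99), (-19.25, -99), (-12.25, 74), (17.25, 43), (19.5, 99), (33.25, -99), (35.25, 76), (44.5, -61), (46.5, 61)]
w6 4 [(-48.25, 95), (-39.75, 99), (-23.5, -99), (-21.0, 91), (3.5, -99), (6.0, 99), (34.5, -99), (36.25, 35), (42.25, -31), (45.5, -65), (47.75, 78)]
x edges at y 0.026 [(-48.5, 99), (-24.5, -61), (-23.0, 57), (23.0, -99)]
x edges at y -0.0255 [(-47.75, 99), (-45.5, -37), (-22.75, -99), (-19.0, 99), (23.5, -99)]
x edges at y 0.012 [(-48.5, 99), (-23.25, -99), (-21.0, 63)]
x edges at y 0 [(-69.25, 54), (-56.25, 99), (-46.0, -99), (-43.75, 99), (-42.5, -86), (-41.0, 99), (-39.0, -99), (-37.25, 99), (-34.75, -99), (-33.25, 99), (-31.0, -99), (-29.5, 99), (-27.5, -99), (-26.25, 60), (-25.0, -68), (-22.75, -63)]
420
```

View pics/c6.png

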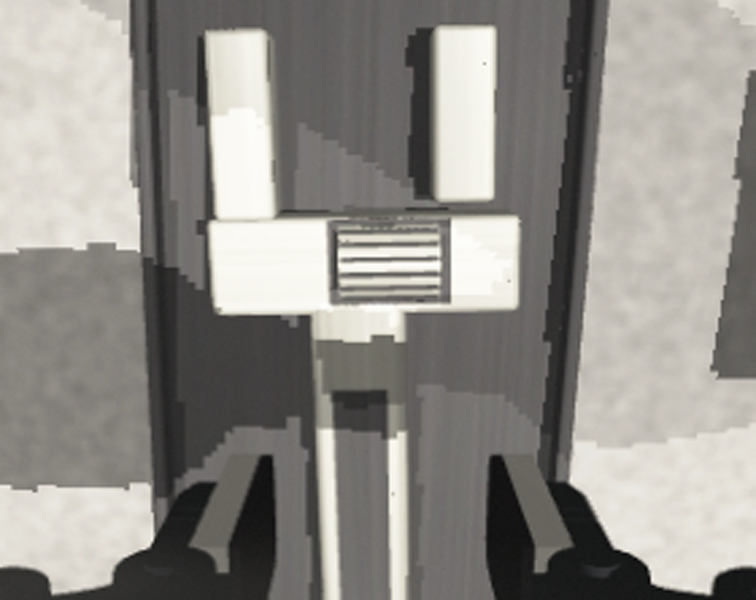

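```bash
python3 -m handwheel '[{"tx":-0.006,"ty":0.0117,"tz":0.0,"wx":0,"wy":0,"wz":0,"grip":0.18},{"tx":0,"ty":0,"tz":0.03,"wx":0,"wy":0,"wz":0,"grip":0.18},{"tx":0,"ty":0,"tz":0.03,"wx":0,"wy":0,"wz":0,"grip":0.18},{"tx":0,"ty":0,"tz":0.015,"wx":0,"wy":0,"wz":0,"grip":0.18},{"tx":0,"ty":0,"tz":0,"wx":0,"wy":0,"wz":0,"grip":0.18},{"tx":0,"ty":0,"tz":0,"wx":0,"wy":0,"wz":0,"grip":0.18}]' 30
python3 - <<'E'
from h import *
cap('wrist','w7'); go(.4857,-.0698,.028,.045)
E
```

```text
time_s: 10.58
tcp_pos: [0.4848, -0.0712, 0.0433]
tcp_rot: [3.141, 0.004, 0.041]
force: [-0.4, -0.0, 0.7]
opening: 0.0504
now [ 0.4862 -0.0713  0.0444] [3.1409e+00 7.0000e-04 4.1500e-02] F [ 0.66 -0.44  0.97] open 0.0504 t 10.63
shift first tx -0.0005 ty -0.0015 tz 0.0164 wz -0.0035
turn first tx -0.0005 ty -0.0015 tz 0.0164 wz -0.0035
```

View pics/w7.png

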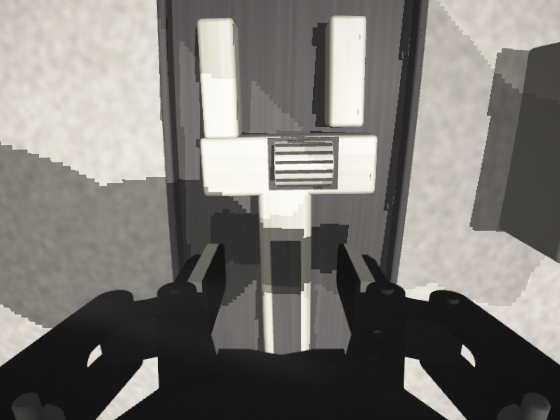

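```bash
python3 -m handwheel '[{"tx":0.0005,"ty":-0.0012,"tz":0.010,"wx":0,"wy":0,"wz":0,"grip":0.18},{"tx":0,"ty":0,"tz":0.0065,"wx":0,"wy":0,"wz":0,"grip":0.18},{"tx":0,"ty":0,"tz":0,"wx":0,"wy":0,"wz":0,"grip":-0.3},{"tx":0,"ty":0,"tz":0,"wx":0,"wy":0,"wz":0,"grip":-1},{"tx":0,"ty":0,"tz":0,"wx":0,"wy":0,"wz":0,"grip":-1},{"tx":0,"ty":0,"tz":0,"wx":0,"wy":0,"wz":0,"grip":-1},{"tx":0,"ty":0,"tz":0,"wx":0,"wy":0,"wz":0,"grip":-1}]' 60
python3 -m handwheel '[{"tx":0,"ty":0,"tz":-0.005,"wx":0,"wy":0,"wz":0,"grip":-1},{"tx":0,"ty":0,"tz":-0.02,"wx":0,"wy":0,"wz":0,"grip":-1},{"tx":0,"ty":0,"tz":-0.03,"wx":0,"wy":0,"wz":0,"grip":-1},{"tx":0,"ty":0,"tz":-0.03,"wx":0,"wy":0,"wz":0,"grip":-1},{"tx":0,"ty":0,"tz":-0.015,"wx":0,"wy":0,"wz":0,"grip":-1},{"tx":0,"ty":0,"tz":0,"wx":0,"wy":0,"wz":0,"grip":-1},{"tx":0,"ty":0,"tz":0,"wx":0,"wy":0,"wz":0,"grip":-1},{"tx":0,"ty":0,"tz":0,"wx":0,"wy":0,"wz":0,"grip":-1}]' 60
python3 - <<'E'
from h import *
cap('wrist','w8'); go(.4857,-.0698,.028,.045)
E
```

```text
time_s: 11.22
tcp_pos: [0.4871, -0.0694, 0.0282]
tcp_rot: [-3.141, -0.0, 0.042]
force: [-0.7, 0.6, 1.1]
opening: 0.0227
time_s: 11.88
tcp_pos: [0.4855, -0.0688, 0.1264]
tcp_rot: [-3.141, 0.003, 0.042]
force: [0.0, 0.2, -4.2]
opening: 0.0219
now [ 0.4853 -0.0688  0.1261] [-3.141   0.004   0.0422] F [-0.3   0.05 -4.08] open 0.0227 t 11.93
shift first tx 0.0004 ty 0.0010 tz 0.0981 wz -0.0028
turn first tx 0.0004 ty 0.0010 tz 0.0981 wz -0.0028
```

View pics/w8.png

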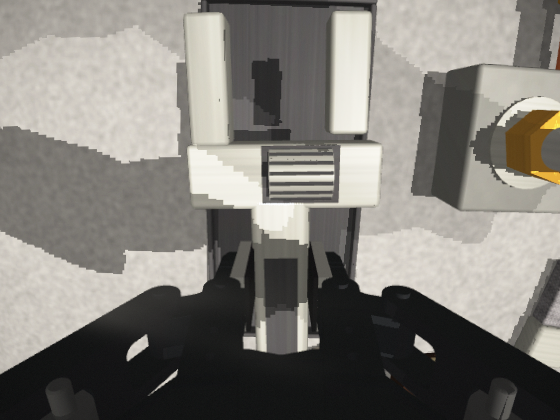

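```bash
cat >> h.py <<'E'
def toolcloud(c):
    # wrist cloud in tool coordinates, needs tool_from_camera
    c2=dict(c); c2['T']=TFC; return cloud(c2)
TFC=np.array(viewer.capture('wrist')['tool_from_camera']) if False else None
E
python3 - <<'E'
from h import *
c=load('w8'); s=env.get_state()
W=np.eye(4); W[:3,:3]=R.from_euler('xyz',s['tcp_rot']).as_matrix(); W[:3,3]=s['tcp_pos']
P=cloud(c); Q=(P-W[:3,3])@W[:3,:3]   # tool coords
img=c['img'].min(2)
m=np.zeros(img.shape,bool); m[15:200,185:385]=1
z=P[...,2]; m&=(z>.10)&(z<.13)
q=Q[m]; A=np.c_[q[:,:2],np.ones(len(q))]
co,*_=np.linalg.lstsq(A,q[:,2],rcond=None)
for _ in range(5):
    r=abs(q[:,2]-A@co); k=r<.002; co,*_=np.linalg.lstsq(A[k],q[k,2],rcond=None)
print('top plane in tool: slope x,y, z0',co,k.sum(),len(q), 'resid',np.std((q[:,2]-A@co)[k]))
lab=m&(abs(Q[...,2]-(Q[...,0]*co[0]+Q[...,1]*co[1]+co[2]))<.002)
cv2.imwrite('pics/m8.png',(lab*255).astype(np.uint8))
X=Q[lab]
# wrench x = -tool y ; wrench y = -tool x
def rng(sel,ax): v=X[sel][:,ax]; return np.round(np.percentile(v,[.5,99.5])*1000,1)
head=(X[:,1]>-.06)&(X[:,1]<-.035)
print('head tool x',rng(head,0)); 
j=(X[:,1]<-.07)
print('all y',np.round(np.percentile(X[:,1],[.2,99.8])*1000,1))
for lo,hi in((-.10,-.09),(-.09,-.08),(-.08,-.07)):
    k=(X[:,1]>lo)&(X[:,1]<hi); L=X[k&(X[:,0]<0)][:,0]; Rr=X[k&(X[:,0]>0)][:,0]
    print(lo,np.round(np.percentile(L,[1,99])*1000,1),np.round(np.percentile(Rr,[1,99])*1000,1))
E
```

```text
top plane in tool: slope x,y, z0 [ 1.84461639e-05 -6.84061288e-03  8.65961580e-03] 17559 22229 resid 0.0007043848673433256
head tool x [-35.6  38.8]
all y [-100.2  -33.1]
-0.1 [-34.1 -20.1] [17.6 32.2]
-0.09 [-34.6 -20.1] [17.8 32.4]
-0.08 [-34.4 -19.9] [18.  32.5]
```

View pics/m8.png

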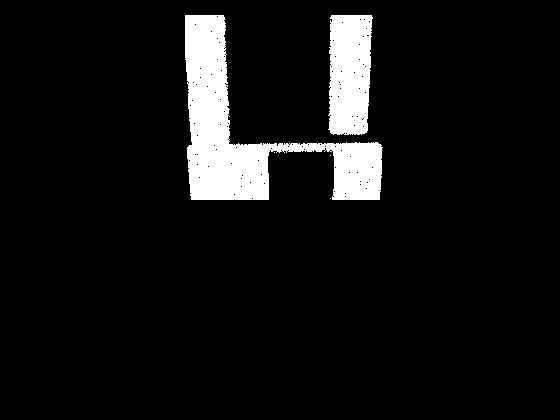

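```bash
python3 -m handwheel '[{"tx":0,"ty":0,"tz":0,"wx":0,"wy":0,"wz":0.12,"grip":-1},{"tx":0,"ty":0,"tz":0,"wx":0,"wy":0,"wz":0.12,"grip":-1},{"tx":0,"ty":0,"tz":0,"wx":0,"wy":0,"wz":0.12,"grip":-1},{"tx":0,"ty":0,"tz":0,"wx":0,"wy":0,"wz":0.12,"grip":-1},{"tx":0,"ty":0,"tz":0,"wx":0,"wy":0,"wz":0.12,"grip":-1},{"tx":0,"ty":0,"tz":0,"wx":0,"wy":0,"wz":0.12,"grip":-1},{"tx":0,"ty":0,"tz":0,"wx":0,"wy":0,"wz":0.12,"grip":-1},{"tx":0,"ty":0,"tz":0,"wx":0,"wy":0,"wz":0.022,"grip":-1},{"tx":0.02,"ty":-0.001,"tz":0,"wx":0,"wy":0,"wz":0,"grip":-1},{"tx":0.02,"ty":-0.001,"tz":0,"wx":0,"wy":0,"wz":0,"grip":-1},{"tx":0.0226,"ty":-0.001,"tz":0,"wx":0,"wy":0,"wz":0,"grip":-1},{"tx":0,"ty":0,"tz":0.015,"wx":0,"wy":0,"wz":0,"grip":-1},{"tx":0,"ty":0,"tz":0,"wx":0,"wy":0,"wz":0,"grip":-1},{"tx":0,"ty":0,"tz":0,"wx":0,"wy":0,"wz":0,"grip":-1},{"tx":0,"ty":0,"tz":0,"wx":0,"wy":0,"wz":0,"grip":-1}]' 60
python3 - <<'E'
from h import *
cap('wrist','w9'); go(.5302,-.1126,.0755,-.82)
E
```

```text
time_s: 13.18
tcp_pos: [0.531, -0.1123, 0.1121]
tcp_rot: [3.141, 0.002, -0.819]
force: [-1.1, -0.4, -3.7]
opening: 0.0226
now [ 0.5314 -0.1124  0.1126] [ 3.1414e+00  1.2000e-03 -8.1860e-01] F [ 0.05  0.6  -3.41] open 0.0227 t 13.23
shift first tx -0.0007 ty 0.0010 tz 0.0371 wz 0.0014
turn first tx -0.0007 ty 0.0010 tz 0.0371 wz 0.0014
```

View pics/w9.png

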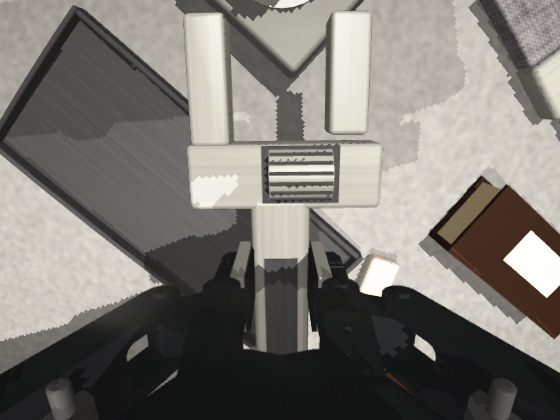

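```bash
python3 -m handwheel '[{"tx":0,"ty":0,"tz":-0.04,"wx":0,"wy":0,"wz":0,"grip":-1},{"tx":0,"ty":0,"tz":-0.04,"wx":0,"wy":0,"wz":0,"grip":-1},{"tx":0,"ty":-0.01,"tz":-0.04,"wx":0,"wy":0,"wz":0,"grip":-1},{"tx":0,"ty":-0.01,"tz":-0.03,"wx":0,"wy":0,"wz":0,"grip":-1},{"tx":0,"ty":0,"tz":0,"wx":0,"wy":0,"wz":0,"grip":-1},{"tx":0,"ty":0,"tz":0,"wx":0,"wy":0,"wz":0,"grip":-1},{"tx":0,"ty":0,"tz":0,"wx":0,"wy":0,"wz":0,"grip":-1}]' 60
python3 - <<'E'
from h import *
c=cap('wrist','w10'); go(.5302,-.1126,.0755,-.82)
a=cv2.resize(c['img'][20:220,180:380],None,fx=3,fy=3,interpolation=cv2.INTER_CUBIC);cv2.imwrite('pics/c10.png',a)
E
```

```text
time_s: 13.82
tcp_pos: [0.5453, -0.099, 0.2618]
tcp_rot: [3.14, 0.002, -0.819]
force: [-0.2, 0.4, -3.7]
opening: 0.0222
now [ 0.5448 -0.099   0.2611] [ 3.1395  0.0036 -0.8201] F [ 0.02  0.39 -3.79] open 0.0223 t 13.87
shift first tx -0.0000 ty 0.0200 tz 0.1856 wz -0.0001
turn first tx -0.0000 ty 0.0200 tz 0.1856 wz -0.0001
```

View pics/c10.png

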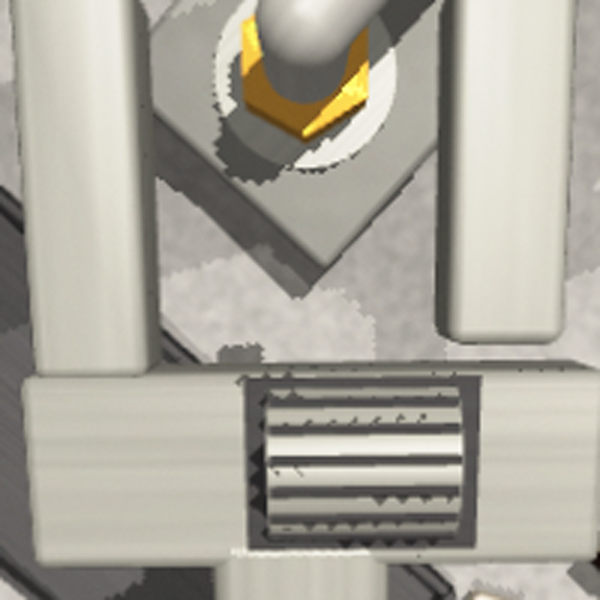

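Run:
```python
from h import *
c=load('w10'); s=env.get_state()
p0=np.array(s['tcp_pos']); psi=s['tcp_rot'][2]
tx=np.array([np.cos(psi),np.sin(psi)]); ty=np.array([np.sin(psi),-np.cos(psi)])
def P(p,z):
    w=plane(c,np.array(p,float)/3+[180-.33,20-.33],z)[0]; d=w[:2]-p0[:2]; return np.round([d@tx*1000,d@ty*1000],1),np.round(w[:2]*1000,1)
for n,p,z in (('nutL top',(244,22),.07),('nutL bot',(242,93),.07),('nutR',(369,38),.07),('nutR2',(368,98),.07),('vertex',(304,138),.07),('washL',(215,82),.048),('washR',(397,75),.048),('washB',(315,170),.048),('blockcorner',(322,266),.045)):
    print(n,*P(p,z))
```

```text
nutL top [ -18.  -135.2] [631.4   6.3]
nutL bot [ -18.7 -116. ] [616.9  -6.2]
nutR [  17.5 -130.9] [652.5 -22.5]
nutR2 [  17.4 -114.7] [640.6 -33.5]
vertex [  -0.9 -103.6] [620.  -27.7]
washL [ -28.3 -122.6] [615.2   5.3]
washR [  27.5 -124.8] [654.8 -34. ]
washB [  2.5 -96.7] [617.2 -34.9]
blockcorner [  4.9 -67.4] [597.5 -56.6]
```

```bash
python3 -m handwheel '[{"tx":0.0006,"ty":0.02,"tz":0,"wx":0,"wy":0,"wz":0.01,"grip":-1},{"tx":0,"ty":0,"tz":0.04,"wx":0,"wy":0,"wz":0,"grip":-1},{"tx":0,"ty":0,"tz":0.04,"wx":0,"wy":0,"wz":0,"grip":-1},{"tx":0,"ty":0,"tz":0.04,"wx":0,"wy":0,"wz":0,"grip":-1},{"tx":0,"ty":0,"tz":0.04,"wx":0,"wy":0,"wz":0,"grip":-1},{"tx":0,"ty":0,"tz":0.02,"wx":0,"wy":0,"wz":0,"grip":-1},{"tx":0,"ty":0,"tz":0.005,"wx":0,"wy":0,"wz":0,"grip":-1},{"tx":0,"ty":0,"tz":0,"wx":0,"wy":0,"wz":0,"grip":-1},{"tx":0,"ty":0,"tz":0,"wx":0,"wy":0,"wz":0,"grip":-1},{"tx":0,"ty":0,"tz":0,"wx":0,"wy":0,"wz":0,"grip":-1}]' 60
python3 - <<'E'
from h import *
s=env.get_state();print(s['joints'].round(2))
c=cap('wrist','w11'); go(.5302,-.1126,.0755,-.82); cap('scene','s1');c=load('s1')
a=cv2.resize(c['img'][170:310,240:440],None,fx=4,fy=4,interpolation=cv2.INTER_CUBIC);cv2.imwrite('pics/c11.png',a)
P=cloud(c); m=(abs(P[...,0]-.60)<.05)&(abs(P[...,1]+.06)<.05)
E
```

```text
time_s: 14.7
tcp_pos: [0.5337, -0.1144, 0.0797]
tcp_rot: [-3.14, -0.003, -0.83]
force: [1.1, 0.2, -3.6]
opening: 0.0222
[-0.46  0.61  0.9   1.78 -0.55  1.02 -0.17]
now [ 0.5338 -0.1143  0.0799] [-3.1392 -0.0034 -0.8301] F [-0.8   0.32 -3.27] open 0.0223 t 14.75
shift first tx -0.0037 ty 0.0015 tz 0.0044 wz -0.0101
turn first tx -0.0037 ty 0.0015 tz 0.0044 wz -0.0101
```

View pics/c11.png

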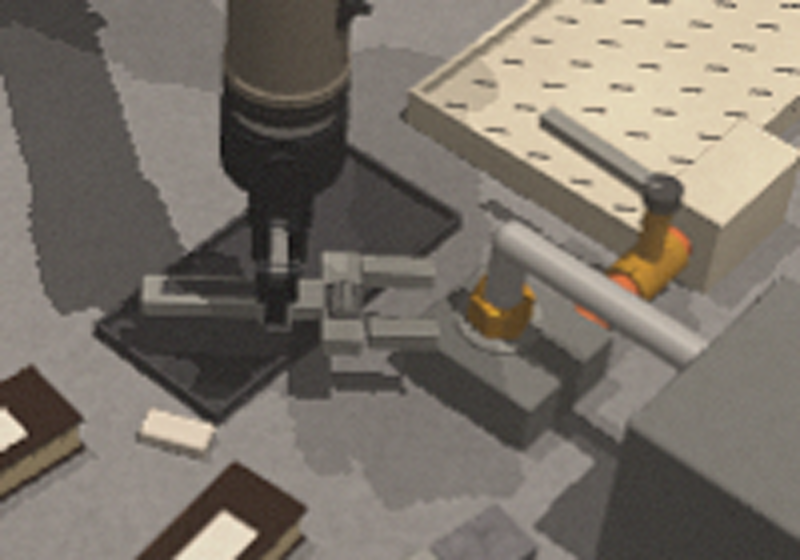

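View pics/w11.png

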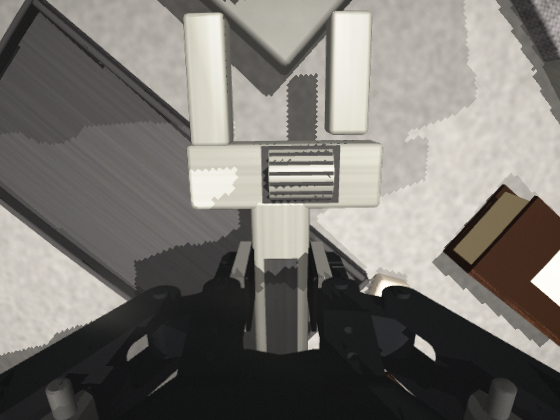

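```bash
cat >> h.py <<'E'
def nutrel(N=(.6355,-.0138)):
    s=env.get_state(); p=np.array(s['tcp_pos']); psi=s['tcp_rot'][2]
    tx=np.array([np.cos(psi),np.sin(psi)]); ty=np.array([np.sin(psi),-np.cos(psi)]); d=np.array(N)-p[:2]
    print('nut in tool x %.2f y %.2f mm (want -1.1,-80); z %.2f yaw %.4f'%(d@tx*1e3,d@ty*1e3,p[2]*1e3,psi),'F',np.round(s['force'],1))
E
python3 -m handwheel '[{"tx":-0.0044,"ty":0,"tz":0.004,"wx":0,"wy":0,"wz":0,"grip":-1},{"tx":0,"ty":0,"tz":0,"wx":0,"wy":0,"wz":0,"grip":-1},{"tx":0,"ty":0,"tz":0,"wx":0,"wy":0,"wz":0,"grip":-1},{"tx":0,"ty":0,"tz":0,"wx":0,"wy":0,"wz":0,"grip":-1}]' 60
python3 -c "
from h import *
nutrel()"
```

```text
time_s: 15.13
tcp_pos: [0.5293, -0.11, 0.074]
tcp_rot: [-3.141, -0.0, -0.83]
force: [0.2, -0.8, -2.9]
opening: 0.0227
nut in tool x 0.67 y -143.29 mm (want -1.1,-80); z 74.05 yaw -0.8296 F [ 0.2 -0.8 -2.9]
```

```bash
for i in 1 2 3 4; do python3 -m handwheel '[{"tx":0,"ty":0,"tz":0,"wx":0,"wy":0,"wz":0,"grip":-1}]' 60 >/dev/null; python3 -c "
from h import *
nutrel()"; done
```

```text
nut in tool x 0.42 y -143.35 mm (want -1.1,-80); z 74.05 yaw -0.8298 F [ 0.5 -0.1 -4.1]
nut in tool x 0.34 y -143.40 mm (want -1.1,-80); z 74.02 yaw -0.8299 F [ 0.2  0.4 -3.7]
nut in tool x 0.32 y -143.49 mm (want -1.1,-80); z 73.96 yaw -0.8300 F [ 0.7  0.2 -3.7]
nut in tool x 0.37 y -143.47 mm (want -1.1,-80); z 73.93 yaw -0.8300 F [-0.2 -1.2 -4.8]
```

```bash
python3 -m handwheel '[{"tx":0.0015,"ty":0,"tz":-0.0015,"wx":0,"wy":0,"wz":0,"grip":-1},{"tx":0,"ty":-0.009,"tz":0,"wx":0,"wy":0,"wz":0,"grip":-1},{"tx":0,"ty":-0.009,"tz":0,"wx":0,"wy":0,"wz":0,"grip":-1},{"tx":0,"ty":0,"tz":0,"wx":0,"wy":0,"wz":0,"grip":-1},{"tx":0,"ty":0,"tz":0,"wx":0,"wy":0,"wz":0,"grip":-1},{"tx":0,"ty":0,"tz":0,"wx":0,"wy":0,"wz":0,"grip":-1},{"tx":0,"ty":0,"tz":0,"wx":0,"wy":0,"wz":0,"grip":-1},{"tx":0,"ty":0,"tz":0,"wx":0,"wy":0,"wz":0,"grip":-1}]' 60
python3 - <<'E'
from h import *
nutrel(); c=cap('wrist','w12'); cap('top','t12')
a=cv2.resize(load('t12')['img'][120:220,200:300],None,fx=6,fy=6,interpolation=cv2.INTER_CUBIC);cv2.imwrite('pics/c12.png',a)
E
```

```text
time_s: 16.13
tcp_pos: [0.5433, -0.0996, 0.0754]
tcp_rot: [3.141, 0.0, -0.831]
force: [-0.4, 0.6, -3.5]
opening: 0.0224
nut in tool x -1.14 y -125.96 mm (want -1.1,-80); z 75.36 yaw -0.8306 F [-0.4  0.6 -3.5]
```

View pics/w12.png

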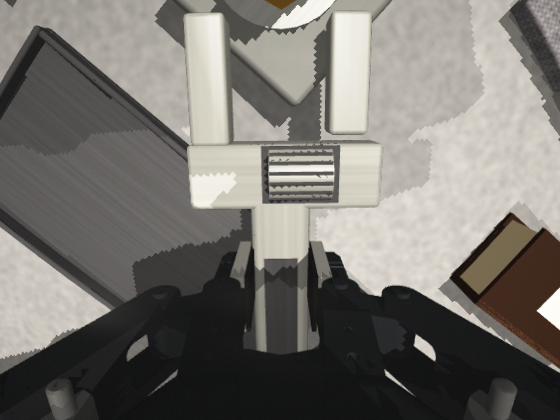

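```bash
python3 -m handwheel '[{"tx":0,"ty":-0.005,"tz":0,"wx":0,"wy":0,"wz":0,"grip":-1},{"tx":0,"ty":-0.005,"tz":0,"wx":0,"wy":0,"wz":0,"grip":-1},{"tx":0,"ty":-0.005,"tz":0,"wx":0,"wy":0,"wz":0,"grip":-1},{"tx":0,"ty":-0.003,"tz":0,"wx":0,"wy":0,"wz":0,"grip":-1},{"tx":0,"ty":0,"tz":0,"wx":0,"wy":0,"wz":0,"grip":-1},{"tx":0,"ty":0,"tz":0,"wx":0,"wy":0,"wz":0,"grip":-1},{"tx":0,"ty":0,"tz":0,"wx":0,"wy":0,"wz":0,"grip":-1}]' 60
python3 - <<'E'
from h import *
nutrel(); c=cap('wrist','w13')
a=cv2.resize(c['img'][0:200,180:380],None,fx=3,fy=3,interpolation=cv2.INTER_CUBIC);cv2.imwrite('pics/c13.png',a)
E
```

```text
time_s: 16.82
tcp_pos: [0.5571, -0.0871, 0.0755]
tcp_rot: [-3.141, -0.0, -0.83]
force: [0.9, -0.4, -4.1]
opening: 0.0225
nut in tool x -1.16 y -107.28 mm (want -1.1,-80); z 75.48 yaw -0.8299 F [ 0.9 -0.4 -4.1]
```

View pics/c13.png

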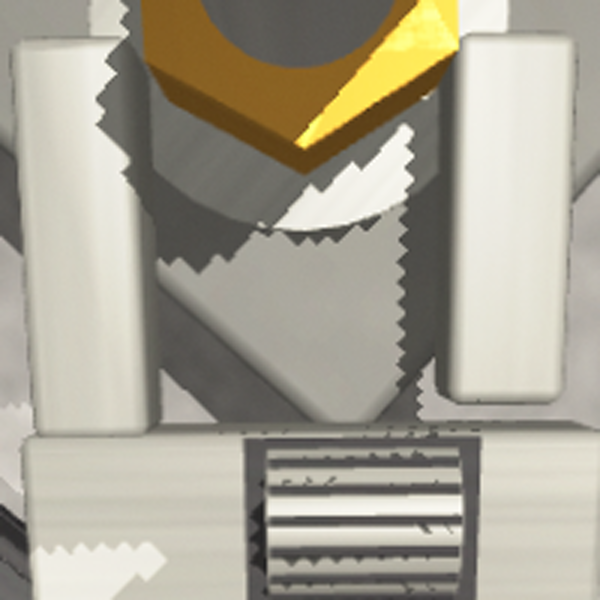

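Run:
```python
from h import *
c=load('w13'); s=env.get_state()
W=np.eye(4); W[:3,:3]=R.from_euler('xyz',s['tcp_rot']).as_matrix(); W[:3,3]=s['tcp_pos']
P=cloud(c); Q=(P-W[:3,3])@W[:3,:3]; hsv=cv2.cvtColor(c['img'],cv2.COLOR_BGR2HSV)
y=(hsv[...,1]>120)&(hsv[...,0]>12)&(hsv[...,0]<35)&(P[...,2]>.066)
g=(hsv[...,1]<60)&(abs(P[...,2]-.0665)<.003)
for r in range(6,26,3):
    u=np.where(y[r])[0]; v=np.where(g[r,150:420])[0]+150
    L=v[v<240]; Rr=v[v>300]
    f=lambda a:np.round(Q[r,[a.min(),a.max()],0]*1000,2) if len(a) else None
    print(r,'nut',f(u),np.round(Q[r,u,1].mean()*1000,1) if len(u) else '', 'Ljaw',f(L),'Rjaw',f(Rr))
```

```text
6 nut [-19.15  16.51] -101.8 Ljaw None Rjaw None
9 nut [-18.7   16.87] -100.8 Ljaw None Rjaw None
12 nut [-18.85  16.7 ] -99.9 Ljaw [-31.97 -22.69] Rjaw [17.75 30.51]
15 nut [-18.67  16.74] -98.9 Ljaw [-35.19 -21.06] Rjaw [17.73 31.48]
18 nut [-18.68  16.42] -97.9 Ljaw [-35.84 -20.83] Rjaw [17.4  31.64]
21 nut [-18.7   14.62] -96.9 Ljaw [-34.72 -20.65] Rjaw [17.2  31.64]
24 nut [-17.37  13.29] -96.0 Ljaw [-35.12 -20.51] Rjaw [16.91 30.94]
```

```bash
python3 -m handwheel '[{"tx":0.0003,"ty":-0.005,"tz":0,"wx":0,"wy":0,"wz":0,"grip":-1},{"tx":0,"ty":-0.005,"tz":0,"wx":0,"wy":0,"wz":0,"grip":-1},{"tx":0,"ty":-0.003,"tz":0,"wx":0,"wy":0,"wz":0,"grip":-1},{"tx":0,"ty":0,"tz":0,"wx":0,"wy":0,"wz":0,"grip":-1}]' 60
python3 -m handwheel '[{"tx":0,"ty":-0.005,"tz":0,"wx":0,"wy":0,"wz":0,"grip":-1},{"tx":0,"ty":-0.005,"tz":0,"wx":0,"wy":0,"wz":0,"grip":-1},{"tx":0,"ty":-0.004,"tz":0,"wx":0,"wy":0,"wz":0,"grip":-1},{"tx":0,"ty":0,"tz":0,"wx":0,"wy":0,"wz":0,"grip":-1},{"tx":0,"ty":0,"tz":0,"wx":0,"wy":0,"wz":0,"grip":-1},{"tx":0,"ty":0,"tz":0,"wx":0,"wy":0,"wz":0,"grip":-1}]' 60
python3 - <<'E'
from h import *
nutrel(); c=cap('wrist','w14')
a=cv2.resize(c['img'][0:200,180:380],None,fx=3,fy=3,interpolation=cv2.INTER_CUBIC);cv2.imwrite('pics/c14.png',a)
E
```

```text
time_s: 17.2
tcp_pos: [0.5677, -0.0775, 0.0754]
tcp_rot: [-3.141, -0.0, -0.828]
force: [0.3, -0.1, -3.6]
opening: 0.0225
time_s: 17.7
tcp_pos: [0.5768, -0.0691, 0.0753]
tcp_rot: [3.141, 0.0, -0.83]
force: [-0.5, 1.0, -4.0]
opening: 0.0225
nut in tool x -1.18 y -80.68 mm (want -1.1,-80); z 75.30 yaw -0.8299 F [-0.5  1.  -4. ]
```

View pics/c14.png

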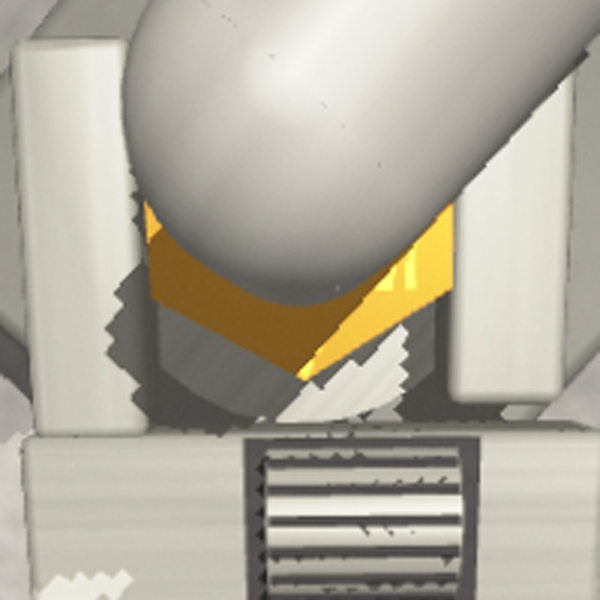

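```bash
python3 -m handwheel '[{"tx":-0.00645,"ty":-0.0002,"tz":0,"wx":0,"wy":0,"wz":0.08,"grip":-1},{"tx":-0.00645,"ty":-0.0002,"tz":0,"wx":0,"wy":0,"wz":0.08,"grip":-1},{"tx":-0.00645,"ty":-0.0002,"tz":0,"wx":0,"wy":0,"wz":0.08,"grip":-1},{"tx":0,"ty":0,"tz":0,"wx":0,"wy":0,"wz":0,"grip":-1},{"tx":0,"ty":0,"tz":0,"wx":0,"wy":0,"wz":0,"grip":-1}]' 60
python3 -c "
from h import *
nutrel(); print(env.get_state()['torque'].round(2))"
```

```text
time_s: 18.17
tcp_pos: [0.5654, -0.0539, 0.0755]
tcp_rot: [3.141, -0.0, -1.068]
force: [0.1, -1.1, -3.1]
opening: 0.0227
nut in tool x -1.40 y -80.80 mm (want -1.1,-80); z 75.45 yaw -1.0684 F [ 0.1 -1.1 -3.1]
[-0.17  0.12 -0.07]
```

```bash
python3 -m handwheel '[{"tx":-0.00645,"ty":-0.0002,"tz":0,"wx":0,"wy":0,"wz":0.08,"grip":-1},{"tx":-0.00645,"ty":-0.0002,"tz":0,"wx":0,"wy":0,"wz":0.08,"grip":-1},{"tx":-0.00645,"ty":-0.0002,"tz":0,"wx":0,"wy":0,"wz":0.08,"grip":-1},{"tx":-0.00645,"ty":-0.0002,"tz":0,"wx":0,"wy":0,"wz":0.08,"grip":-1},{"tx":-0.00645,"ty":-0.0002,"tz":0,"wx":0,"wy":0,"wz":0.08,"grip":-1},{"tx":0,"ty":0,"tz":0,"wx":0,"wy":0,"wz":0,"grip":-1},{"tx":0,"ty":0,"tz":0,"wx":0,"wy":0,"wz":0,"grip":-1}]' 60
python3 - <<'E'
from h import *
nutrel(); print(env.get_state()['torque'].round(2)); c=cap('wrist','w15'); c2=cap('scene','s15')
a=cv2.resize(c['img'][0:200,180:380],None,fx=2,fy=2,interpolation=cv2.INTER_CUBIC)
b=cv2.resize(c2['img'][190:290,290:390],None,fx=4,fy=4,interpolation=cv2.INTER_CUBIC);cv2.imwrite('pics/c15.png',np.hstack([a,b]))
E
```

```text
time_s: 18.75
tcp_pos: [0.5558, -0.0231, 0.0754]
tcp_rot: [3.141, 0.0, -1.467]
force: [-0.6, 0.3, -4.5]
opening: 0.0223
nut in tool x -1.00 y -80.20 mm (want -1.1,-80); z 75.36 yaw -1.4668 F [-0.6  0.3 -4.5]
[-0.05  0.27 -0.03]
```

View pics/c15.png

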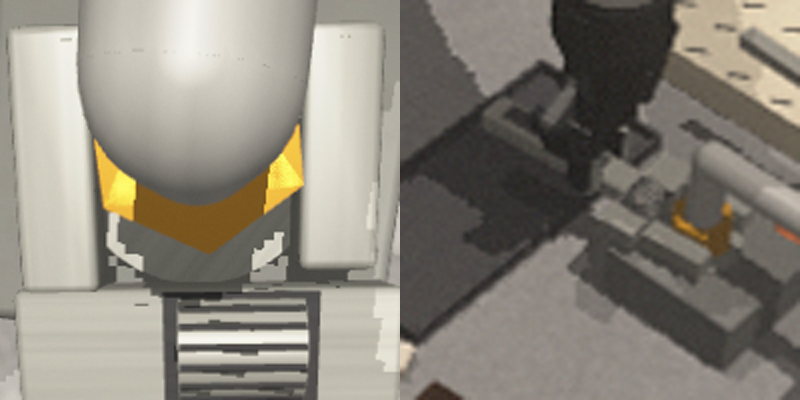

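```bash
python3 -m handwheel '[{"tx":-0.0064,"ty":-0.0002,"tz":0,"wx":0,"wy":0,"wz":0.08,"grip":-1},{"tx":-0.0064,"ty":-0.0002,"tz":0,"wx":0,"wy":0,"wz":0.08,"grip":-1},{"tx":-0.0064,"ty":-0.0002,"tz":0,"wx":0,"wy":0,"wz":0.08,"grip":-1},{"tx":-0.0064,"ty":-0.0002,"tz":0,"wx":0,"wy":0,"wz":0.08,"grip":-1},{"tx":-0.0064,"ty":-0.0002,"tz":0,"wx":0,"wy":0,"wz":0.08,"grip":-1},{"tx":-0.0048,"ty":-0.0002,"tz":0,"wx":0,"wy":0,"wz":0.06,"grip":-1},{"tx":0,"ty":0,"tz":0,"wx":0,"wy":0,"wz":0,"grip":-1},{"tx":0,"ty":0,"tz":0,"wx":0,"wy":0,"wz":0,"grip":-1}]' 60
python3 - <<'E'
from h import *
nutrel(); print(env.get_state()['torque'].round(2));
E
python3 -m handwheel '[{"tx":-0.0032,"ty":-0.0001,"tz":0,"wx":0,"wy":0,"wz":0.04,"grip":-1},{"tx":0,"ty":0,"tz":0,"wx":0,"wy":0,"wz":0,"grip":-1},{"tx":0,"ty":0,"tz":0,"wx":0,"wy":0,"wz":0,"grip":-1}]' 60
python3 - <<'E'
from h import *
nutrel(); print(env.get_state()['torque'].round(2));
E
```

```text
time_s: 19.52
tcp_pos: [0.5603, 0.0135, 0.0753]
tcp_rot: [3.141, 0.001, -1.927]
force: [-1.1, -0.1, -3.3]
opening: 0.0223
nut in tool x -0.61 y -79.98 mm (want -1.1,-80); z 75.26 yaw -1.9270 F [-1.1 -0.1 -3.3]
[0.14 0.29 0.05]
time_s: 19.77
tcp_pos: [0.5616, 0.0165, 0.0754]
tcp_rot: [3.141, 0.001, -1.968]
force: [-0.4, 1.1, -4.1]
opening: 0.0224
nut in tool x -0.64 y -79.81 mm (want -1.1,-80); z 75.36 yaw -1.9676 F [-0.4  1.1 -4.1]
[0.25 0.18 0.09]
```

```bash
python3 -m handwheel '[{"tx":-0.0024,"ty":-0.0001,"tz":0,"wx":0,"wy":0,"wz":0.03,"grip":-1},{"tx":-0.0024,"ty":-0.0001,"tz":0,"wx":0,"wy":0,"wz":0.03,"grip":-1},{"tx":0,"ty":0,"tz":0,"wx":0,"wy":0,"wz":0,"grip":-1},{"tx":0,"ty":0,"tz":0,"wx":0,"wy":0,"wz":0,"grip":-1}]' 60
python3 -c "
from h import *
nutrel(); print(env.get_state()['torque'].round(2))"
python3 -m handwheel '[{"tx":-0.0024,"ty":-0.0001,"tz":0,"wx":0,"wy":0,"wz":0.03,"grip":-1},{"tx":-0.0024,"ty":-0.0001,"tz":0,"wx":0,"wy":0,"wz":0.03,"grip":-1},{"tx":0,"ty":0,"tz":0,"wx":0,"wy":0,"wz":0,"grip":-1},{"tx":0,"ty":0,"tz":0,"wx":0,"wy":0,"wz":0,"grip":-1}]' 60
python3 - <<'E'
from h import *
nutrel(); print(env.get_state()['torque'].round(2)); c=cap('wrist','w16'); c2=cap('scene','s16')
a=cv2.resize(c['img'][0:200,180:380],None,fx=2,fy=2,interpolation=cv2.INTER_CUBIC)
b=cv2.resize(c2['img'][190:290,290:390],None,fx=4,fy=4,interpolation=cv2.INTER_CUBIC);cv2.imwrite('pics/c16.png',np.hstack([a,b]))
E
```

```text
time_s: 20.1
tcp_pos: [0.5637, 0.0208, 0.0753]
tcp_rot: [3.141, 0.001, -2.028]
force: [0.1, 1.6, -4.5]
opening: 0.0223
nut in tool x -0.61 y -79.73 mm (want -1.1,-80); z 75.33 yaw -2.0279 F [ 0.1  1.6 -4.5]
[0.35 0.3  0.12]
time_s: 20.43
tcp_pos: [0.566, 0.0251, 0.0753]
tcp_rot: [3.141, 0.001, -2.088]
force: [-0.2, 1.4, -4.0]
opening: 0.0222
nut in tool x -0.56 y -79.62 mm (want -1.1,-80); z 75.35 yaw -2.0879 F [-0.2  1.4 -4. ]
[0.43 0.32 0.13]
```

View pics/c16.png

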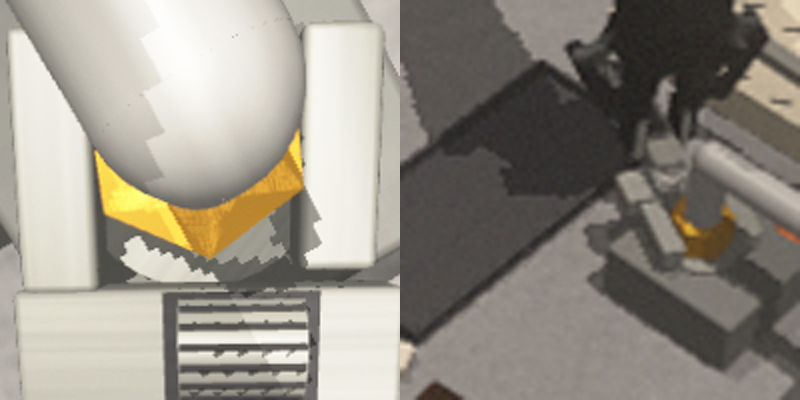

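```bash
python3 -m handwheel '[{"tx":-0.0024,"ty":-0.0001,"tz":0,"wx":0,"wy":0,"wz":0.03,"grip":-1},{"tx":-0.0024,"ty":-0.0001,"tz":0,"wx":0,"wy":0,"wz":0.03,"grip":-1},{"tx":0,"ty":0,"tz":0,"wx":0,"wy":0,"wz":0,"grip":-1},{"tx":0,"ty":0,"tz":0,"wx":0,"wy":0,"wz":0,"grip":-1}]' 60
python3 -c "
from h import *
nutrel(); print(env.get_state()['torque'].round(2))"
python3 -m handwheel '[{"tx":-0.0024,"ty":-0.0001,"tz":0,"wx":0,"wy":0,"wz":0.03,"grip":-1},{"tx":0,"ty":0,"tz":0,"wx":0,"wy":0,"wz":0,"grip":-1},{"tx":0,"ty":0,"tz":0,"wx":0,"wy":0,"wz":0,"grip":-1}]' 60
python3 -c "
from h import *
nutrel(); print(env.get_state()['torque'].round(2))"
```

```text
time_s: 20.87
tcp_pos: [0.5688, 0.0286, 0.0754]
tcp_rot: [-3.141, -0.0, -2.148]
force: [-0.4, 0.7, -4.1]
opening: 0.0222
nut in tool x -0.86 y -78.97 mm (want -1.1,-80); z 75.45 yaw -2.1479 F [-0.4  0.7 -4.1]
[0.22 0.17 0.43]
time_s: 21.12
tcp_pos: [0.5705, 0.0303, 0.0755]
tcp_rot: [-3.14, 0.0, -2.178]
force: [0.2, -0.6, -5.8]
opening: 0.0224
nut in tool x -0.88 y -78.58 mm (want -1.1,-80); z 75.52 yaw -2.1783 F [ 0.2 -0.6 -5.8]
[ 0.04 -0.02  0.6 ]
```

Run:
```python
from h import *
c=cap('wrist','w17')
a=cv2.resize(c['img'][40:160,200:360],None,fx=5,fy=5,interpolation=cv2.INTER_CUBIC);cv2.imwrite('pics/c17.png',a)
```

```text
(no output)
```

View pics/c17.png

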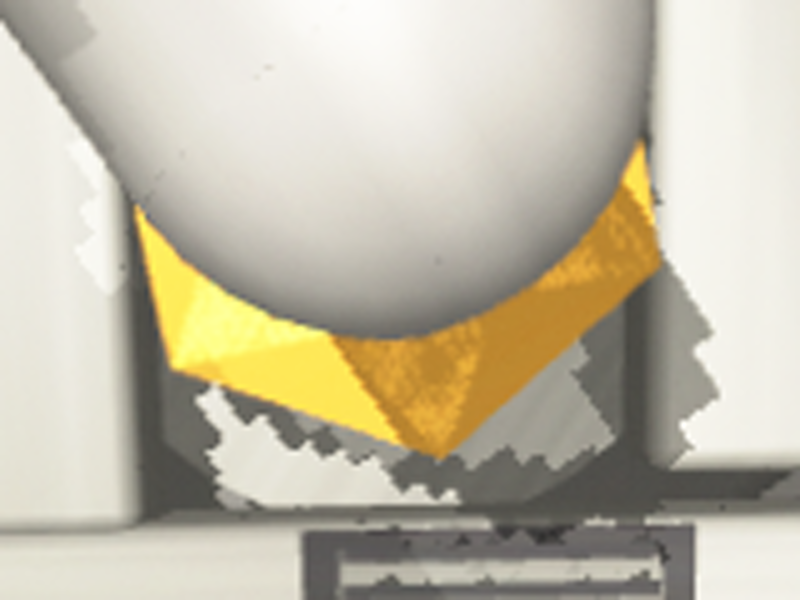

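Run:
```python
from h import *
def an(n,pts,sc,off,z):
    c=load(n); w=plane(c,np.array(pts,float)/sc+np.array(off)-.4,z)[:,:2]
    for a,b in((0,1),(1,2)):
        d=w[b]-w[a]; print(n,z,'edge',round(np.degrees(np.arctan2(d[1],d[0]))%60,1),'len',round(np.linalg.norm(d)*1000,1))
for z in(.07,.05):
    an('w14',[(152,298),(303,380),(455,290)],3,(180,0),z)
    an('w17',[(172,370),(437,455),(660,262)],5,(200,40),z)
nutp=None
```

```text
w14 0.07 edge 44.2 len 20.3
w14 0.07 edge 42.9 len 20.8
w17 0.07 edge 37.6 len 20.0
w17 0.07 edge 36.0 len 20.8
w14 0.05 edge 44.2 len 23.6
w14 0.05 edge 42.9 len 24.2
w17 0.05 edge 37.6 len 23.2
w17 0.05 edge 36.0 len 24.2
```

```bash
python3 -m handwheel '[{"tx":0.0047,"ty":-0.0002,"tz":0,"wx":0,"wy":0,"wz":-0.06,"grip":-1},{"tx":0.0047,"ty":-0.0002,"tz":0,"wx":0,"wy":0,"wz":-0.06,"grip":-1},{"tx":0,"ty":0,"tz":0,"wx":0,"wy":0,"wz":0,"grip":-1},{"tx":0,"ty":0,"tz":0,"wx":0,"wy":0,"wz":0,"grip":-1},{"tx":0,"ty":0,"tz":0,"wx":0,"wy":0,"wz":0,"grip":-1}]' 60
python3 - <<'E'
from h import *
nutrel(); print(env.get_state()['torque'].round(2)); c=cap('wrist','w18')
a=cv2.resize(c['img'][0:200,180:380],None,fx=3,fy=3,interpolation=cv2.INTER_CUBIC);cv2.imwrite('pics/c18.png',a)
E
```

```text
time_s: 21.58
tcp_pos: [0.5662, 0.0225, 0.0757]
tcp_rot: [-3.14, 0.001, -2.061]
force: [2.7, -0.0, -5.4]
opening: 0.0224
nut in tool x -0.59 y -78.28 mm (want -1.1,-80); z 75.67 yaw -2.0611 F [ 2.7 -0.  -5.4]
[ 0.08 -0.47  0.23]
```

View pics/c18.png

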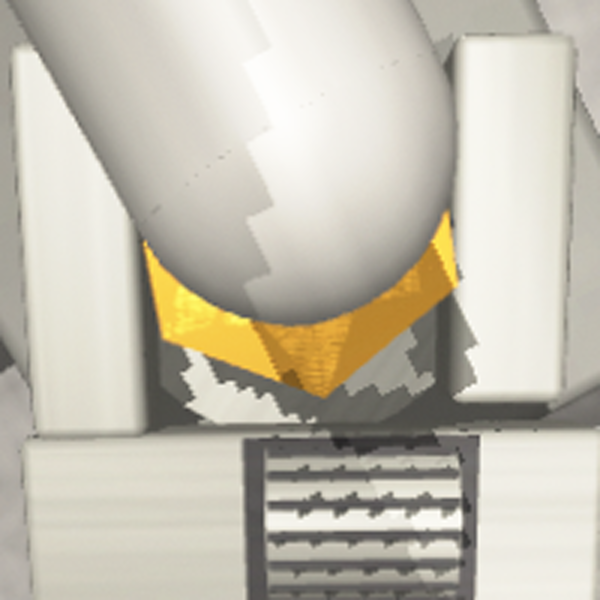

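```bash
python3 -m handwheel '[{"tx":0.0047,"ty":0.0015,"tz":0,"wx":0,"wy":0,"wz":-0.06,"grip":-1},{"tx":0,"ty":0,"tz":0,"wx":0,"wy":0,"wz":0,"grip":-1},{"tx":0,"ty":0,"tz":0,"wx":0,"wy":0,"wz":0,"grip":-1},{"tx":0,"ty":0,"tz":0,"wx":0,"wy":0,"wz":0,"grip":-1}]' 60
python3 - <<'E'
from h import *
nutrel(); print(env.get_state()['torque'].round(2)); c=cap('wrist','w19')
a=cv2.resize(c['img'][0:200,180:380],None,fx=3,fy=3,interpolation=cv2.INTER_CUBIC);cv2.imwrite('pics/c19.png',a)
E
```

```text
time_s: 21.97
tcp_pos: [0.5616, 0.0194, 0.0755]
tcp_rot: [3.141, 0.0, -2.001]
force: [-0.0, 0.9, -3.7]
opening: 0.0224
nut in tool x -0.64 y -81.04 mm (want -1.1,-80); z 75.49 yaw -2.0014 F [-0.   0.9 -3.7]
[ 0.26 -0.09  0.1 ]
```

View pics/c19.png

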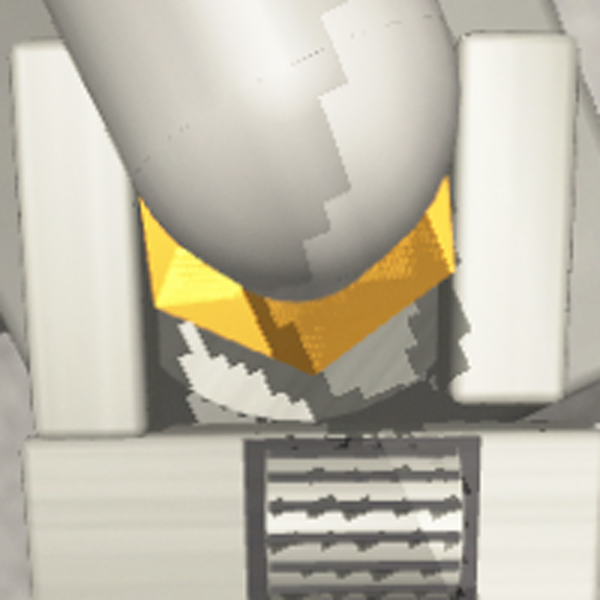

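Run:
```python
from h import *
c=load('w19'); w=plane(c,np.array([(157,305),(317,373),(455,270)],float)/3+[180-.33,-.33],.07)[:,:2]
for a,b in((0,1),(1,2)):
    d=w[b]-w[a]; print('edge',round(np.degrees(np.arctan2(d[1],d[0]))%60,1),np.linalg.norm(d)*1000)
print('wrench',(np.degrees(env.get_state()['tcp_rot'][2])+90)%60)
```

```text
edge 42.6 20.648165343764905
edge 41.9 20.211893369134735
wrench 35.35334419952204
```

```bash
python3 -m handwheel '[{"tx":-0.0024,"ty":-0.0001,"tz":0,"wx":0,"wy":0,"wz":0.03,"grip":-1},{"tx":-0.0024,"ty":-0.0001,"tz":0,"wx":0,"wy":0,"wz":0.03,"grip":-1},{"tx":-0.0026,"ty":-0.0001,"tz":0,"wx":0,"wy":0,"wz":0.033,"grip":-1},{"tx":0,"ty":0,"tz":0,"wx":0,"wy":0,"wz":0,"grip":-1},{"tx":0,"ty":0,"tz":0,"wx":0,"wy":0,"wz":0,"grip":-1}]' 60
python3 - <<'E'
from h import *
nutrel(); print(env.get_state()['torque'].round(2)); c=cap('wrist','w20')
E
python3 -m handwheel '[{"tx":0.0024,"ty":0,"tz":0,"wx":0,"wy":0,"wz":-0.03,"grip":-1},{"tx":0.0024,"ty":0,"tz":0,"wx":0,"wy":0,"wz":-0.03,"grip":-1},{"tx":0,"ty":0,"tz":0,"wx":0,"wy":0,"wz":0,"grip":-1},{"tx":0,"ty":0,"tz":0,"wx":0,"wy":0,"wz":0,"grip":-1}]' 60
python3 - <<'E'
from h import *
nutrel(); print(env.get_state()['torque'].round(2)); c=cap('wrist','w21')
f=lambda n:cv2.resize(load(n)['img'][0:160,210:370],None,fx=2.4,fy=2.4,interpolation=cv2.INTER_CUBIC)
cv2.imwrite('pics/c21.png',np.hstack([f('w20'),f('w21')]))
E
```

```text
time_s: 22.43
tcp_pos: [0.5648, 0.0262, 0.0752]
tcp_rot: [3.14, -0.0, -2.092]
force: [-1.7, 2.2, -2.7]
opening: 0.0225
nut in tool x -0.53 y -81.22 mm (want -1.1,-80); z 75.23 yaw -2.0921 F [-1.7  2.2 -2.7]
[0.45 0.12 0.15]
time_s: 22.82
tcp_pos: [0.563, 0.0213, 0.0754]
tcp_rot: [-3.141, 0.0, -2.034]
force: [0.3, 0.7, -5.4]
opening: 0.0225
nut in tool x -0.96 y -80.58 mm (want -1.1,-80); z 75.37 yaw -2.0340 F [ 0.3  0.7 -5.4]
[ 0.23 -0.1   0.12]
```

View pics/c21.png

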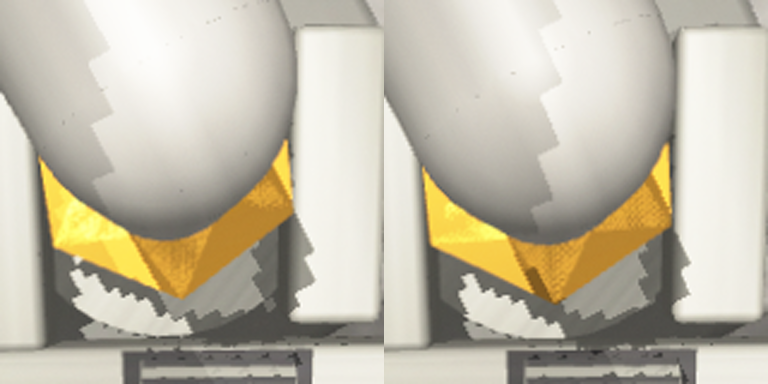

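Run:
```python
from h import *
for n,pts,y in (('w20',[(54,246),(181,298),(292,211)],-2.0921),('w21',[(46,243),(171,302),(286,222)],-2.034)):
    c=load(n); w=plane(c,np.array(pts,float)/2.4+[210-.3,-.3],.07)[:,:2]
    print(n,[round(np.degrees(np.arctan2(*(w[b]-w[a])[::-1]))%60,1) for a,b in((0,1),(1,2))],'wrench',(np.degrees(y)+90)%60)
```

```text
w20 [np.float64(38.2), np.float64(38.0)] wrench 30.131499680680477
w21 [np.float64(38.5), np.float64(38.1)] wrench 33.460384470390565
```

```bash
python3 -m handwheel '[{"tx":0.0024,"ty":0,"tz":0,"wx":0,"wy":0,"wz":-0.03,"grip":-1},{"tx":0.0024,"ty":0,"tz":0,"wx":0,"wy":0,"wz":-0.03,"grip":-1},{"tx":0.0018,"ty":0,"tz":0,"wx":0,"wy":0,"wz":-0.022,"grip":-1},{"tx":0,"ty":0,"tz":0,"wx":0,"wy":0,"wz":0,"grip":-1},{"tx":0,"ty":0,"tz":0,"wx":0,"wy":0,"wz":0,"grip":-1},{"tx":0,"ty":0,"tz":0,"wx":0,"wy":0,"wz":0,"grip":-1}]' 60
python3 - <<'E'
from h import *
nutrel(); print(env.get_state()['torque'].round(2)); c=cap('wrist','w22')
f=lambda n:cv2.resize(load(n)['img'][0:200,180:380],None,fx=3,fy=3,interpolation=cv2.INTER_CUBIC)
cv2.imwrite('pics/c22.png',f('w22'))
E
```

```text
time_s: 23.37
tcp_pos: [0.56, 0.0152, 0.0753]
tcp_rot: [3.141, -0.001, -1.952]
force: [-1.0, 0.4, -3.9]
opening: 0.0225
nut in tool x -1.18 y -80.87 mm (want -1.1,-80); z 75.35 yaw -1.9519 F [-1.   0.4 -3.9]
[ 0.03  0.1  -0.03]
```

View pics/c22.png

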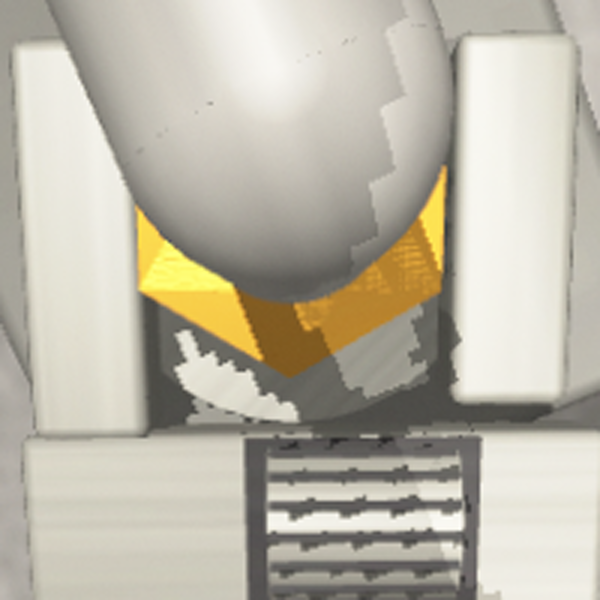

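```bash
python3 -m handwheel '[{"tx":-0.0008,"ty":0.005,"tz":0,"wx":0,"wy":0,"wz":0,"grip":-1},{"tx":0,"ty":0.008,"tz":0,"wx":0,"wy":0,"wz":0,"grip":-1},{"tx":0,"ty":0.01,"tz":0,"wx":0,"wy":0,"wz":0,"grip":-1},{"tx":0,"ty":0.012,"tz":0,"wx":0,"wy":0,"wz":0,"grip":-1},{"tx":0,"ty":0.015,"tz":0,"wx":0,"wy":0,"wz":0,"grip":-1},{"tx":0,"ty":0.015,"tz":0,"wx":0,"wy":0,"wz":0,"grip":-1},{"tx":0,"ty":0,"tz":-0.03,"wx":0,"wy":0,"wz":0,"grip":-1},{"tx":0,"ty":0,"tz":-0.04,"wx":0,"wy":0,"wz":0,"grip":-1},{"tx":0,"ty":-0.01,"tz":-0.04,"wx":0,"wy":0,"wz":0,"grip":-1},{"tx":0,"ty":-0.01,"tz":-0.04,"wx":0,"wy":0,"wz":0,"grip":-1},{"tx":0,"ty":0,"tz":-0.03,"wx":0,"wy":0,"wz":0,"grip":-1},{"tx":0,"ty":0,"tz":0,"wx":0,"wy":0,"wz":0,"grip":-1},{"tx":0,"ty":0,"tz":0,"wx":0,"wy":0,"wz":0,"grip":-1},{"tx":0,"ty":0,"tz":0,"wx":0,"wy":0,"wz":0,"grip":-1}]' 60
python3 - <<'E'
from h import *
nutrel(); c=cap('wrist','w23')
f=lambda n:cv2.resize(load(n)['img'][0:200,180:380],None,fx=3,fy=3,interpolation=cv2.INTER_CUBIC)
cv2.imwrite('pics/c23.png',f('w23'))
E
```

```text
time_s: 24.58
tcp_pos: [0.517, 0.0336, 0.2539]
tcp_rot: [3.138, 0.0, -1.951]
force: [-0.4, 0.4, -3.9]
opening: 0.0225
nut in tool x 0.01 y -127.62 mm (want -1.1,-80); z 253.88 yaw -1.9510 F [-0.4  0.4 -3.9]
```

View pics/c23.png

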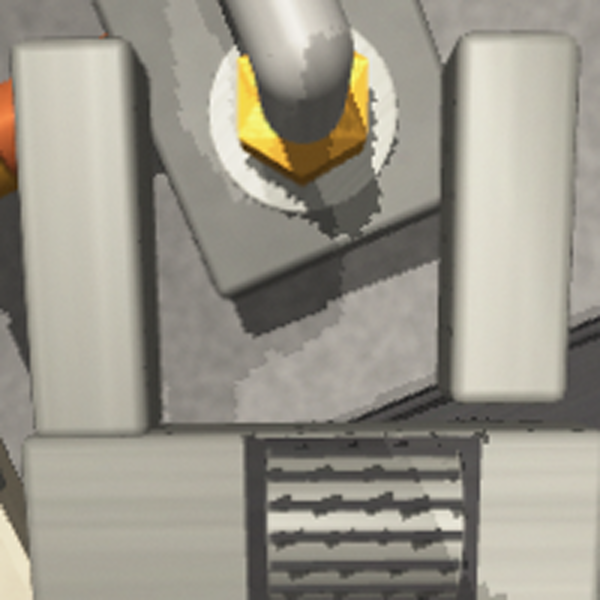

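```bash
python3 -m handwheel '[{"tx":0,"ty":0,"tz":0,"wx":0,"wy":0,"wz":-0.117,"grip":-1},{"tx":0,"ty":0,"tz":0,"wx":0,"wy":0,"wz":-0.117,"grip":-1},{"tx":0,"ty":0,"tz":0,"wx":0,"wy":0,"wz":-0.117,"grip":-1},{"tx":0,"ty":0,"tz":0,"wx":0,"wy":0,"wz":-0.117,"grip":-1},{"tx":0,"ty":0,"tz":0,"wx":0,"wy":0,"wz":-0.117,"grip":-1},{"tx":0,"ty":0,"tz":0,"wx":0,"wy":0,"wz":-0.117,"grip":-1},{"tx":0,"ty":0,"tz":0,"wx":0,"wy":0,"wz":-0.117,"grip":-1},{"tx":0,"ty":0,"tz":0,"wx":0,"wy":0,"wz":-0.117,"grip":-1},{"tx":0,"ty":0,"tz":0,"wx":0,"wy":0,"wz":-0.117,"grip":-1},{"tx":0,"ty":0,"tz":0,"wx":0,"wy":0,"wz":-0.117,"grip":-1},{"tx":0,"ty":0,"tz":0,"wx":0,"wy":0,"wz":-0.117,"grip":-1},{"tx":0,"ty":0,"tz":0,"wx":0,"wy":0,"wz":-0.117,"grip":-1},{"tx":0,"ty":0,"tz":0,"wx":0,"wy":0,"wz":-0.117,"grip":-1},{"tx":0,"ty":0,"tz":0,"wx":0,"wy":0,"wz":-0.117,"grip":-1},{"tx":0,"ty":0,"tz":0,"wx":0,"wy":0,"wz":-0.117,"grip":-1},{"tx":0,"ty":0,"tz":0,"wx":0,"wy":0,"wz":-0.117,"grip":-1},{"tx":0,"ty":0,"tz":0,"wx":0,"wy":0,"wz":-0.121,"grip":-1},{"tx":0,"ty":0,"tz":0,"wx":0,"wy":0,"wz":0,"grip":-1}]' 60
python3 -m handwheel '[{"tx":-0.0117,"ty":0.03,"tz":0,"wx":0,"wy":0,"wz":0,"grip":-1},{"tx":-0.0117,"ty":0.03,"tz":0,"wx":0,"wy":0,"wz":0,"grip":-1},{"tx":-0.0117,"ty":0.03,"tz":0.01,"wx":0,"wy":0,"wz":0,"grip":-1},{"tx":0,"ty":0.0118,"tz":0.03,"wx":0,"wy":0,"wz":0,"grip":-1},{"tx":0,"ty":0,"tz":0.03,"wx":0,"wy":0,"wz":0,"grip":-1},{"tx":0,"ty":0,"tz":0.03,"wx":0,"wy":0,"wz":0,"grip":-1},{"tx":0,"ty":0,"tz":0.03,"wx":0,"wy":0,"wz":0,"grip":-1},{"tx":0,"ty":0,"tz":0.02,"wx":0,"wy":0,"wz":0,"grip":-1},{"tx":0,"ty":0,"tz":0,"wx":0,"wy":0,"wz":0,"grip":-1},{"tx":0,"ty":0,"tz":0,"wx":0,"wy":0,"wz":0,"grip":-1},{"tx":0,"ty":0,"tz":0,"wx":0,"wy":0,"wz":0,"grip":-1}]' 60
python3 - <<'E'
from h import *
go(.4862,-.0696,.0285,.042); c=cap('wrist','w24')
E
```

```text
time_s: 26.13
tcp_pos: [0.5169, 0.0331, 0.2528]
tcp_rot: [3.141, 0.005, 0.044]
force: [0.2, 0.4, -3.3]
opening: 0.0222
time_s: 27.05
tcp_pos: [0.4886, -0.0706, 0.1061]
tcp_rot: [3.141, -0.001, 0.041]
force: [0.9, -1.3, -3.3]
opening: 0.0228
now [ 0.4886 -0.0706  0.1061] [ 3.1407e+00 -1.1000e-03  4.0700e-02] F [ 0.9  -1.31 -3.29] open 0.0228 t 27.05
shift first tx -0.0023 ty -0.0011 tz 0.0776 wz -0.0013
turn first tx -0.0023 ty -0.0011 tz 0.0776 wz -0.0013
```

View pics/w24.png

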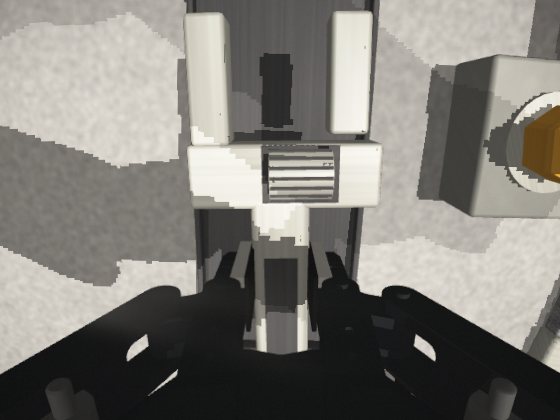

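```bash
python3 -m handwheel '[{"tx":-0.0015,"ty":-0.001,"tz":0.03,"wx":0,"wy":0,"wz":0,"grip":-1},{"tx":0,"ty":0,"tz":0.025,"wx":0,"wy":0,"wz":0,"grip":-1},{"tx":0,"ty":0,"tz":0.012,"wx":0,"wy":0,"wz":0,"grip":-1},{"tx":0,"ty":0,"tz":0.007,"wx":0,"wy":0,"wz":0,"grip":-1},{"tx":0,"ty":0,"tz":0,"wx":0,"wy":0,"wz":0,"grip":-1},{"tx":0,"ty":0,"tz":0,"wx":0,"wy":0,"wz":0,"grip":-1},{"tx":0,"ty":0,"tz":0,"wx":0,"wy":0,"wz":0,"grip":-1}]' 60
python3 -m handwheel '[{"tx":0,"ty":0,"tz":0.002,"wx":0,"wy":0,"wz":0,"grip":-1},{"tx":0,"ty":0,"tz":0,"wx":0,"wy":0,"wz":0,"grip":-1},{"tx":0,"ty":0,"tz":0,"wx":0,"wy":0,"wz":0,"grip":-1}]' 60
```

```text
time_s: 27.68
tcp_pos: [0.488, -0.0697, 0.0329]
tcp_rot: [3.141, -0.003, 0.042]
force: [0.1, -0.1, -3.9]
opening: 0.0229
time_s: 27.93
tcp_pos: [0.4867, -0.0693, 0.0299]
tcp_rot: [-3.141, -0.001, 0.042]
force: [0.2, -0.4, -3.6]
opening: 0.0225
```

```bash
python3 -m handwheel '[{"tx":0,"ty":0,"tz":0.001,"wx":0,"wy":0,"wz":0,"grip":-1},{"tx":0,"ty":0,"tz":0,"wx":0,"wy":0,"wz":0,"grip":-1},{"tx":0,"ty":0,"tz":0,"wx":0,"wy":0,"wz":0,"grip":-1}]' 60
python3 -m handwheel '[{"tx":0,"ty":0,"tz":0,"wx":0,"wy":0,"wz":0,"grip":-0.3},{"tx":0,"ty":0,"tz":0,"wx":0,"wy":0,"wz":0,"grip":0.1},{"tx":0,"ty":0,"tz":0,"wx":0,"wy":0,"wz":0,"grip":0.1},{"tx":0,"ty":0,"tz":0,"wx":0,"wy":0,"wz":0,"grip":0.1},{"tx":0,"ty":0,"tz":-0.02,"wx":0,"wy":0,"wz":0,"grip":0.1},{"tx":0,"ty":0,"tz":-0.04,"wx":0,"wy":0,"wz":0,"grip":0.1},{"tx":0,"ty":0,"tz":-0.04,"wx":0,"wy":0,"wz":0,"grip":0.1},{"tx":0,"ty":0,"tz":-0.04,"wx":0,"wy":0,"wz":0,"grip":0.1},{"tx":0,"ty":0,"tz":-0.03,"wx":0,"wy":0,"wz":0,"grip":0.1},{"tx":0,"ty":0,"tz":0,"wx":0,"wy":0,"wz":0,"grip":0.1},{"tx":0,"ty":0,"tz":0,"wx":0,"wy":0,"wz":0,"grip":0.1}]' 60
python3 - <<'E'
from h import *
go(.4862,-.0696,.0285,.042); c=cap('wrist','w25'); cap('top','t25'); cap('scene','s25')
E
```

```text
time_s: 28.18
tcp_pos: [0.4864, -0.0693, 0.0284]
tcp_rot: [-3.142, -0.0, 0.042]
force: [-0.3, 0.1, -4.3]
opening: 0.0222
time_s: 29.1
tcp_pos: [0.4879, -0.0696, 0.2005]
tcp_rot: [-3.141, -0.005, 0.042]
force: [-0.2, 0.3, -0.8]
opening: 0.0468
now [ 0.4879 -0.0696  0.2005] [-3.1412 -0.0053  0.0422] F [-0.18  0.34 -0.79] open 0.0468 t 29.1
shift first tx -0.0017 ty -0.0001 tz 0.1720 wz 0.0002
turn first tx -0.0017 ty -0.0001 tz 0.1720 wz 0.0002
```

View pics/w25.png

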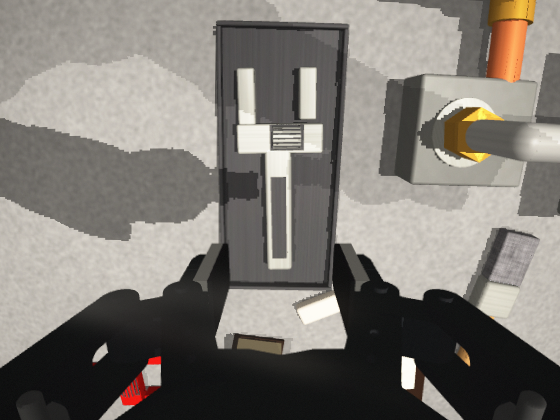

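View pics/s25.png

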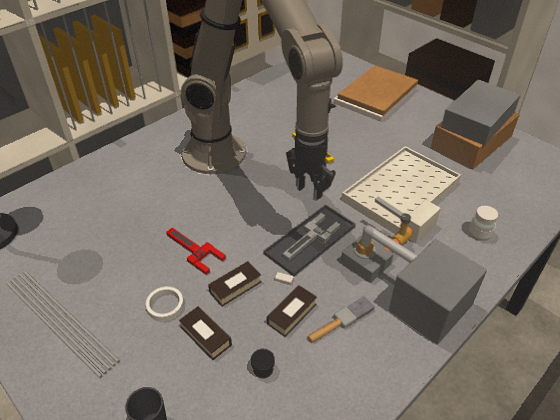

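Run:
```python
from h import *
for n in ('t25','s25','w25'):
    c=load(n); P=cloud(c); z=P[...,2]
    m=(abs(z-.109)<.004)&(P[...,0]>.54)&(P[...,0]<.72)&(P[...,1]>.06)&(P[...,1]<.16)
    vs,us=np.where(m)
    if len(us)<20: print(n,len(us)); continue
    W=plane(c,np.stack([us,vs],1),.109)
    k=W[:,0]<.645; X=W[k]
    pf=np.polyfit(X[:,0],X[:,1],1); print(n,k.sum(),'xmin',X[:,0].min(),'line y at .58,.60,.64',np.polyval(pf,[.58,.6,.64]),'slope',pf[0], 'ymean',X[:,1].mean())
    m2=(z>.112)&(z<.14)&(abs(P[...,0]-.67)<.04)&(abs(P[...,1]-.1)<.03); print('knob',np.nanmean(P[m2],0) if m2.any() else None, m2.sum())
    m3=(P[...,0]>.63)&(P[...,0]<.75)&(P[...,1]>.14)&(P[...,1]<.22); print('box z',np.nanpercentile(z[m3],[50,90,99]))
```

```text
t25 146 xmin 0.5683661725006848 line y at .58,.60,.64 [0.10693283 0.10617415 0.10465679] slope -0.03793401432082132 ymean 0.10593049249729498
knob [0.65837384 0.10138206 0.11255734] 6
box z [0.04825993 0.07102124 0.07337359]
s25 110 xmin 0.5731763055965017 line y at .58,.60,.64 [0.10603144 0.1043056  0.10085391] slope -0.08629207396225523 ymean 0.10351583312280246
knob [0.66237616 0.09995263 0.11292047] 6
box z [0.04912947 0.07142463 0.07380845]
w25 0
```

```bash
python3 -m handwheel '[{"tx":0.024,"ty":-0.034,"tz":-0.005,"wx":0,"wy":0,"wz":0,"grip":0.1},{"tx":0.024,"ty":-0.034,"tz":-0.005,"wx":0,"wy":0,"wz":0,"grip":0.1},{"tx":0.024,"ty":-0.034,"tz":-0.005,"wx":0,"wy":0,"wz":0,"grip":0.1},{"tx":0.024,"ty":-0.034,"tz":-0.005,"wx":0,"wy":0,"wz":0,"grip":0.1},{"tx":0.024,"ty":-0.034,"tz":0,"wx":0,"wy":0,"wz":0,"grip":0.1},{"tx":0,"ty":0,"tz":0,"wx":0,"wy":0,"wz":-0.123,"grip":0.1},{"tx":0,"ty":0,"tz":0,"wx":0,"wy":0,"wz":-0.123,"grip":0.1},{"tx":0,"ty":0,"tz":0,"wx":0,"wy":0,"wz":-0.123,"grip":0.1},{"tx":0,"ty":0,"tz":0,"wx":0,"wy":0,"wz":-0.123,"grip":0.1},{"tx":0,"ty":0,"tz":0,"wx":0,"wy":0,"wz":-0.123,"grip":0.1},{"tx":0,"ty":0,"tz":0,"wx":0,"wy":0,"wz":-0.123,"grip":0.1},{"tx":0,"ty":0,"tz":0,"wx":0,"wy":0,"wz":-0.123,"grip":0.1},{"tx":0,"ty":0,"tz":0,"wx":0,"wy":0,"wz":-0.123,"grip":0.1},{"tx":0,"ty":0,"tz":0,"wx":0,"wy":0,"wz":-0.123,"grip":0.1},{"tx":0,"ty":0,"tz":0,"wx":0,"wy":0,"wz":-0.123,"grip":0.1},{"tx":0,"ty":0,"tz":0,"wx":0,"wy":0,"wz":-0.123,"grip":0.1},{"tx":0,"ty":0,"tz":0,"wx":0,"wy":0,"wz":-0.125,"grip":0.1},{"tx":0,"ty":0,"tz":0,"wx":0,"wy":0,"wz":0,"grip":0.1},{"tx":0,"ty":0,"tz":0,"wx":0,"wy":0,"wz":0,"grip":0.1}]' 40
python3 - <<'E'
from h import *
go(.6005,.1053,.103,1.52); c=cap('wrist','w26'); print(env.get_state()['joints'].round(2))
E
```

```text
time_s: 30.83
tcp_pos: [0.5977, 0.1045, 0.2164]
tcp_rot: [-3.138, 0.001, 1.517]
force: [-0.2, -0.3, 0.7]
opening: 0.0472
now [0.5977 0.1045 0.2164] [-3.1382e+00  6.0000e-04  1.5166e+00] F [-0.16 -0.25  0.65] open 0.0472 t 30.83
shift first tx 0.0009 ty 0.0027 tz 0.1134 wz -0.0034
turn first tx 0.0009 ty 0.0027 tz 0.1134 wz -0.0034
[-0.49  0.47  0.42  1.41 -0.19  1.3   1.47]
```

View pics/w26.png

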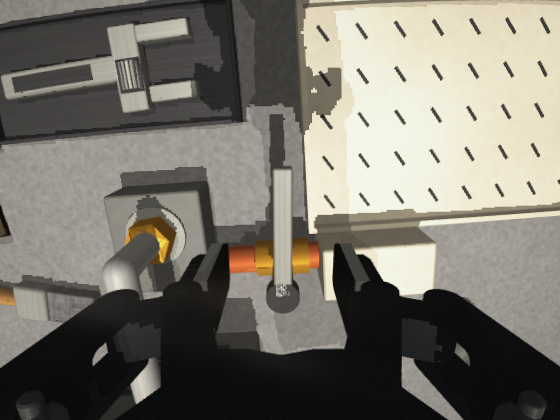

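Run:
```python
from h import *
c=load('w26'); print(np.round(plane(c,[(283,292),(283,168),(273,169),(292,169),(273,230),(294,230),(276,275),(291,275)],.109)*1000,1))
```

```text
[[663.1 103.5 109. ]
 [569.2 108.3 109. ]
 [569.6 101.5 109. ]
 [570.2 114.3 109. ]
 [613.3  98.9 109. ]
 [614.  113.8 109. ]
 [648.7  99.  109. ]
 [649.3 110.1 109. ]]
```

```bash
python3 -m handwheel '[{"tx":0.0024,"ty":0.0022,"tz":0.03,"wx":0,"wy":0,"wz":-0.01,"grip":0.1},{"tx":0,"ty":0,"tz":0.04,"wx":0,"wy":0,"wz":0,"grip":0.1},{"tx":0,"ty":0,"tz":0.03,"wx":0,"wy":0,"wz":0,"grip":0.1},{"tx":0,"ty":0,"tz":0.012,"wx":0,"wy":0,"wz":0,"grip":0.1},{"tx":0,"ty":0,"tz":0,"wx":0,"wy":0,"wz":0,"grip":0.1},{"tx":0,"ty":0,"tz":0,"wx":0,"wy":0,"wz":0,"grip":0.1},{"tx":0,"ty":0,"tz":0,"wx":0,"wy":0,"wz":0,"grip":0.1}]' 40
python3 -m handwheel '[{"tx":0,"ty":0,"tz":0,"wx":0,"wy":0,"wz":0,"grip":-0.3},{"tx":0,"ty":0,"tz":0,"wx":0,"wy":0,"wz":0,"grip":-0.6},{"tx":0,"ty":0,"tz":0,"wx":0,"wy":0,"wz":0,"grip":-1},{"tx":0,"ty":0,"tz":0,"wx":0,"wy":0,"wz":0,"grip":-1},{"tx":0,"ty":0,"tz":0,"wx":0,"wy":0,"wz":0,"grip":-1},{"tx":0,"ty":0,"tz":0,"wx":0,"wy":0,"wz":0,"grip":-1}]' 40
python3 - <<'E'
from h import *
nutrel((.6698,.1035)); go(.6,.1069,.103)
E
```

```text
time_s: 31.47
tcp_pos: [0.6027, 0.1071, 0.1085]
tcp_rot: [3.137, -0.001, 1.529]
force: [-0.2, -0.5, 0.7]
opening: 0.0469
time_s: 31.97
tcp_pos: [0.602, 0.1059, 0.1081]
tcp_rot: [3.139, 0.0, 1.529]
force: [-2.0, -2.0, 6.5]
opening: 0.013
nut in tool x 0.45 y 67.89 mm (want -1.1,-80); z 108.12 yaw 1.5286 F [-2.  -2.   6.5]
now [0.602  0.1059 0.1081] [3.1388e+00 4.0000e-04 1.5286e+00] F [-2.02 -1.96  6.54] open 0.013 t 31.97
shift first tx 0.0009 ty -0.0020 tz 0.0051 wz 0.0000
turn first tx 0.0009 ty -0.0020 tz 0.0051 wz 0.0000
```

```bash
python3 -m handwheel '[{"tx":0.0068,"ty":0.0003,"tz":0,"wx":0,"wy":0,"wz":0.1,"grip":-1},{"tx":0.0068,"ty":0.0003,"tz":0,"wx":0,"wy":0,"wz":0.1,"grip":-1},{"tx":0.0068,"ty":0.0003,"tz":0,"wx":0,"wy":0,"wz":0.1,"grip":-1},{"tx":0.0068,"ty":0.0003,"tz":0,"wx":0,"wy":0,"wz":0.1,"grip":-1},{"tx":0.0068,"ty":0.0003,"tz":0,"wx":0,"wy":0,"wz":0.1,"grip":-1},{"tx":0,"ty":0,"tz":0,"wx":0,"wy":0,"wz":0,"grip":-1},{"tx":0,"ty":0,"tz":0,"wx":0,"wy":0,"wz":0,"grip":-1}]' 40
python3 -c "
from h import *
nutrel((.6698,.1035))"
python3 -m handwheel '[{"tx":0.0068,"ty":0.0003,"tz":0,"wx":0,"wy":0,"wz":0.1,"grip":-1},{"tx":0.0068,"ty":0.0003,"tz":0,"wx":0,"wy":0,"wz":0.1,"grip":-1},{"tx":0.0068,"ty":0.0003,"tz":0,"wx":0,"wy":0,"wz":0.1,"grip":-1},{"tx":0.0068,"ty":0.0003,"tz":0,"wx":0,"wy":0,"wz":0.1,"grip":-1},{"tx":0.0068,"ty":0.0003,"tz":0,"wx":0,"wy":0,"wz":0.1,"grip":-1},{"tx":0,"ty":0,"tz":0,"wx":0,"wy":0,"wz":0,"grip":-1},{"tx":0,"ty":0,"tz":0,"wx":0,"wy":0,"wz":0,"grip":-1}]' 40
python3 -c "
from h import *
nutrel((.6698,.1035))"
```

```text
time_s: 32.55
tcp_pos: [0.6119, 0.1377, 0.1081]
tcp_rot: [3.138, -0.0, 1.028]
force: [-0.7, -2.0, 6.1]
opening: 0.0135
nut in tool x 0.63 y 67.21 mm (want -1.1,-80); z 108.14 yaw 1.0280 F [-0.7 -2.   6.1]
time_s: 33.13
tcp_pos: [0.636, 0.1609, 0.1082]
tcp_rot: [3.137, -0.002, 0.528]
force: [1.1, -2.7, 5.1]
opening: 0.0132
nut in tool x 0.25 y 66.63 mm (want -1.1,-80); z 108.16 yaw 0.5279 F [ 1.1 -2.7  5.1]
```

```bash
python3 -m handwheel '[{"tx":0.0067,"ty":0.0003,"tz":0,"wx":0,"wy":0,"wz":0.1,"grip":-1},{"tx":0.0067,"ty":0.0003,"tz":0,"wx":0,"wy":0,"wz":0.1,"grip":-1},{"tx":0.0067,"ty":0.0003,"tz":0,"wx":0,"wy":0,"wz":0.1,"grip":-1},{"tx":0.0067,"ty":0.0003,"tz":0,"wx":0,"wy":0,"wz":0.1,"grip":-1},{"tx":0.0067,"ty":0.0003,"tz":0,"wx":0,"wy":0,"wz":0.1,"grip":-1},{"tx":0.0024,"ty":0.0001,"tz":0,"wx":0,"wy":0,"wz":0.035,"grip":-1},{"tx":0,"ty":0,"tz":0,"wx":0,"wy":0,"wz":0,"grip":-1},{"tx":0,"ty":0,"tz":0,"wx":0,"wy":0,"wz":0,"grip":-1},{"tx":0,"ty":0,"tz":0,"wx":0,"wy":0,"wz":0,"grip":-1}]' 40
python3 -c "
from h import *
nutrel((.6698,.1035)); print(env.get_state()['torque'].round(2))"
python3 -m handwheel '[{"tx":0,"ty":0,"tz":0,"wx":0,"wy":0,"wz":0,"grip":-0.7},{"tx":0,"ty":0,"tz":0,"wx":0,"wy":0,"wz":0,"grip":-0.2},{"tx":0,"ty":0,"tz":0,"wx":0,"wy":0,"wz":0,"grip":-0.1},{"tx":0,"ty":0,"tz":0,"wx":0,"wy":0,"wz":0,"grip":-0.1},{"tx":0,"ty":0,"tz":-0.03,"wx":0,"wy":0,"wz":0,"grip":-0.1},{"tx":0,"ty":0,"tz":-0.04,"wx":0,"wy":0,"wz":0,"grip":-0.1},{"tx":0,"ty":0,"tz":-0.04,"wx":0,"wy":0,"wz":0,"grip":-0.1},{"tx":0,"ty":0,"tz":-0.02,"wx":0,"wy":0,"wz":0,"grip":-0.1},{"tx":0,"ty":0,"tz":0,"wx":0,"wy":0,"wz":0,"grip":-0.1},{"tx":0,"ty":0,"tz":0,"wx":0,"wy":0,"wz":0,"grip":-0.1},{"tx":0,"ty":0,"tz":0,"wx":0,"wy":0,"wz":0,"grip":-0.1}]' 40
python3 - <<'E'
from h import *
c=cap('wrist','w27'); go(.55,-.3,.25,0)
E
```

```text
time_s: 33.88
tcp_pos: [0.6688, 0.1699, 0.1082]
tcp_rot: [3.138, -0.001, -0.004]
force: [-2.4, -5.5, 7.0]
opening: 0.0132
nut in tool x 1.26 y 66.37 mm (want -1.1,-80); z 108.18 yaw -0.0036 F [-2.4 -5.5  7. ]
[-0.84  0.53  0.73]
time_s: 34.8
tcp_pos: [0.6677, 0.1731, 0.2349]
tcp_rot: [-3.141, 0.002, -0.005]
force: [-0.1, -0.2, -0.6]
opening: 0.0384
now [0.6674 0.1731 0.2341] [-3.1415  0.0037 -0.0046] F [-0.13  0.53 -0.87] open 0.0386 t 34.85
shift first tx -0.1152 ty 0.4736 tz -0.0159 wz -0.0046
turn first tx -0.1174 ty 0.4731 tz -0.0159 wz -0.0046
```

View pics/w27.png

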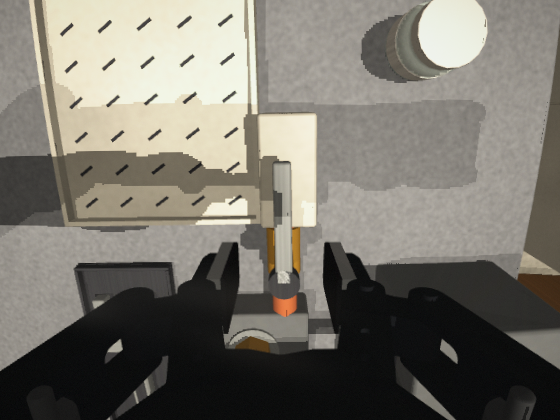

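Run:
```python
from h import *
c=load('w27'); print(np.round(plane(c,[(66,225),(258,224),(50,100),(258,100)],.032)*1000,1))
print('lever',np.round(plane(c,[(282,163),(285,278)],.109)*1000,1))
for n in('t25','s25'):
    c=load(n); P=cloud(c); z=P[...,2]
    m=((abs(z-.032)<.007)&(P[...,0]>.35)&(P[...,0]<.75)&(P[...,1]<.0)&(P[...,1]>-.55)).astype(np.uint8)
    k,l,st,ce=cv2.connectedComponentsWithStats(m)
    for i in range(1,k):
        if st[i,4]<300: continue
        vs,us=np.where(l==i); W=plane(c,np.stack([us,vs],1),.032)
        r=cv2.minAreaRect((W[:,:2]*1000).astype(np.float32)); print(n,'led',st[i,4],np.round(r[0],1),np.round(r[1],1),round(r[2],1))
```

```text
[[443.1 127.1  32. ]
 [643.9 128.6  32. ]
 [447.3 252.7  32. ]
 [646.3 248.6  32. ]]
lever [[668.2 202.3 109. ]
 [670.4 109.4 109. ]]
t25 led 841 [ 620.9 -262.3] [ 58.8 118.9] 5.9
t25 led 840 [ 526.7 -447. ] [ 57.2 119.9] 89.9
t25 led 863 [ 464.2 -306.2] [118.7  57. ] 84.3
s25 led 916 [ 469.3 -308.2] [121.3  60. ] 85.1
s25 led 1032 [ 625.4 -263.6] [ 57.3 122.3] 6.2
s25 led 1138 [ 528.1 -448.3] [ 57.1 123.9] 89.5
```

```bash
python3 -m handwheel '[{"tx":-0.033,"ty":0,"tz":-0.005,"wx":0,"wy":0,"wz":0,"grip":1},{"tx":-0.033,"ty":0,"tz":-0.005,"wx":0,"wy":0,"wz":0,"grip":1},{"tx":-0.033,"ty":0.02,"tz":0,"wx":0,"wy":0,"wz":0,"grip":1},{"tx":0,"ty":0.04,"tz":0,"wx":0,"wy":0,"wz":0,"grip":1},{"tx":0,"ty":0.04,"tz":0,"wx":0,"wy":0,"wz":0,"grip":1},{"tx":0,"ty":0.04,"tz":0,"wx":0,"wy":0,"wz":0,"grip":1},{"tx":0,"ty":0.04,"tz":0,"wx":0,"wy":0,"wz":0,"grip":1},{"tx":0,"ty":0.04,"tz":0,"wx":0,"wy":0,"wz":0,"grip":1},{"tx":0,"ty":0.04,"tz":0,"wx":0,"wy":0,"wz":0,"grip":1},{"tx":0,"ty":0.04,"tz":0,"wx":0,"wy":0,"wz":0,"grip":1},{"tx":0,"ty":0.04,"tz":0,"wx":0,"wy":0,"wz":-0.05,"grip":1},{"tx":0.02,"ty":0.034,"tz":0,"wx":0,"wy":0,"wz":-0.05,"grip":1},{"tx":0.034,"ty":0.02,"tz":0,"wx":0,"wy":0,"wz":0,"grip":1},{"tx":0,"ty":0.02,"tz":0,"wx":0,"wy":0,"wz":0,"grip":1},{"tx":0,"ty":0,"tz":0,"wx":0,"wy":0,"wz":0,"grip":1},{"tx":0,"ty":0,"tz":0,"wx":0,"wy":0,"wz":0,"grip":1},{"tx":0,"ty":0,"tz":0,"wx":0,"wy":0,"wz":0,"grip":1}]' 40
python3 - <<'E'
from h import *
c=cap('wrist','w28'); go(.6235,-.263,.12,.105)
P=cloud(c); z=P[...,2]; m=((abs(z-.032)<.006)).astype(np.uint8)
k,l,st,ce=cv2.connectedComponentsWithStats(m)
for i in range(1,k):
    if st[i,4]<500: continue
    vs,us=np.where(l==i); W=plane(c,np.stack([us,vs],1),.032)
    r=cv2.minAreaRect((W[:,:2]*1000).astype(np.float32)); print(st[i],np.round(r[0],1),np.round(r[1],1),round(r[2],1))
E
```

```text
time_s: 36.27
tcp_pos: [0.6263, -0.2354, 0.2451]
tcp_rot: [-3.139, 0.002, 0.095]
force: [0.2, 0.7, -0.1]
opening: 0.0855
now [ 0.6266 -0.2347  0.2457] [-3.1392e+00  7.0000e-04  9.6500e-02] F [-1.02  0.4   0.02] open 0.0853 t 36.32
shift first tx -0.0059 ty 0.0279 tz 0.1257 wz -0.0085
turn first tx -0.0061 ty 0.0278 tz 0.1257 wz -0.0085
[454   0 106  61 583] [822.6 -87.3] [ 38.  117.9] 71.2
[ 246  146   58  114 6170] [ 622.3 -263. ] [ 55.9 120. ] 5.8
[  98  170   60  111 5287] [ 466.8 -305.9] [122.   57.6] 84.1
[ 164  324   69   42 1789] [ 547.5 -444.1] [79.3 56.5] 0.5
```

View pics/w28.png

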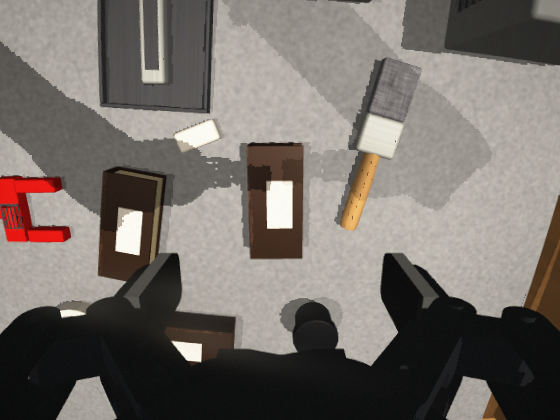

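```bash
python3 -m handwheel '[{"tx":-0.007,"ty":0.0278,"tz":0,"wx":0,"wy":0,"wz":-0.005,"grip":1},{"tx":0,"ty":0,"tz":0.04,"wx":0,"wy":0,"wz":0,"grip":1},{"tx":0,"ty":0,"tz":0.04,"wx":0,"wy":0,"wz":0,"grip":1},{"tx":0,"ty":0,"tz":0.04,"wx":0,"wy":0,"wz":0,"grip":1},{"tx":0,"ty":0,"tz":0.04,"wx":0,"wy":0,"wz":0,"grip":1},{"tx":0,"ty":0,"tz":0,"wx":0,"wy":0,"wz":0,"grip":1},{"tx":0,"ty":0,"tz":0,"wx":0,"wy":0,"wz":0,"grip":1},{"tx":0,"ty":0,"tz":0,"wx":0,"wy":0,"wz":0,"grip":1}]' 40
python3 - <<'E'
from h import *
c=cap('wrist','w29'); go(.6223,-.263,.022,.101)
E
```

```text
time_s: 36.98
tcp_pos: [0.6241, -0.2648, 0.0892]
tcp_rot: [3.14, -0.004, 0.102]
force: [0.6, -0.3, 0.8]
opening: 0.0853
now [ 0.6246 -0.2657  0.0903] [ 3.1382 -0.0054  0.1013] F [0.85 0.06 0.66] open 0.085 t 37.03
shift first tx -0.0021 ty -0.0029 tz 0.0683 wz 0.0003
turn first tx -0.0021 ty -0.0029 tz 0.0683 wz 0.0003
```

View pics/w29.png

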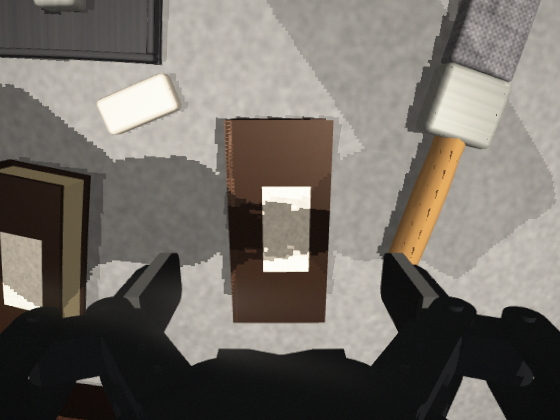

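Run:
```python
from h import *
c=load('w29'); p=plane(c,[(385,252),(412,262),(430,140),(440,150)],.012); s=env.get_state(); psi=s['tcp_rot'][2]
d=p[:,:2]-np.array([.6223,-.263]); print(np.round(p*1000,1)); print('tool x',np.round((d@[np.cos(psi),np.sin(psi)])*1000,1),'tool y',np.round((d@[np.sin(psi),-np.cos(psi)])*1000,1))
P=cloud(c); print(np.nanmedian(P[235:250,395:410],(0,1)))
```

```text
[[ 692.  -277.8   12. ]
 [ 711.  -283.    12. ]
 [ 705.6 -205.6   12. ]
 [ 712.9 -210.6   12. ]]
tool x [67.9 86.2 88.7 95.4] tool y [ 21.8  28.9 -48.7 -42.9]
[ 0.70021099 -0.26904624  0.01528293]
```

```bash
python3 -m handwheel '[{"tx":-0.0021,"ty":-0.0025,"tz":0,"wx":0,"wy":0,"wz":0,"grip":0.65},{"tx":0,"ty":0,"tz":0.02,"wx":0,"wy":0,"wz":0,"grip":0.65},{"tx":0,"ty":0,"tz":0.03,"wx":0,"wy":0,"wz":0,"grip":0.65},{"tx":0,"ty":0,"tz":0.012,"wx":0,"wy":0,"wz":0,"grip":0.65},{"tx":0,"ty":0,"tz":0.003,"wx":0,"wy":0,"wz":0,"grip":0.65},{"tx":0,"ty":0,"tz":0,"wx":0,"wy":0,"wz":0,"grip":0.65},{"tx":0,"ty":0,"tz":0,"wx":0,"wy":0,"wz":0,"grip":0.65}]' 40
python3 -m handwheel '[{"tx":0,"ty":0,"tz":0,"wx":0,"wy":0,"wz":0,"grip":0},{"tx":0,"ty":0,"tz":0,"wx":0,"wy":0,"wz":0,"grip":0},{"tx":0,"ty":0,"tz":0,"wx":0,"wy":0,"wz":0,"grip":-0.3},{"tx":0,"ty":0,"tz":0,"wx":0,"wy":0,"wz":0,"grip":-0.3},{"tx":0,"ty":0,"tz":0,"wx":0,"wy":0,"wz":0,"grip":-0.3}]' 40
python3 -m handwheel '[{"tx":0,"ty":0,"tz":-0.01,"wx":0,"wy":0,"wz":0,"grip":-0.3},{"tx":0,"ty":0,"tz":-0.03,"wx":0,"wy":0,"wz":0,"grip":-0.3},{"tx":0,"ty":0,"tz":-0.04,"wx":0,"wy":0,"wz":0,"grip":-0.3},{"tx":0,"ty":0,"tz":-0.04,"wx":0,"wy":0,"wz":0,"grip":-0.3},{"tx":0,"ty":0,"tz":-0.04,"wx":0,"wy":0,"wz":0,"grip":-0.3},{"tx":0,"ty":0,"tz":-0.04,"wx":0,"wy":0,"wz":0,"grip":-0.3},{"tx":0,"ty":0,"tz":-0.02,"wx":0,"wy":0,"wz":0,"grip":-0.3},{"tx":0,"ty":0,"tz":0,"wx":0,"wy":0,"wz":0,"grip":-0.3},{"tx":0,"ty":0,"tz":0,"wx":0,"wy":0,"wz":0,"grip":-0.3}]' 40
python3 - <<'E'
from h import *
c=cap('wrist','w30'); go(.543,.381,.24,1.57+.017)
E
```

```text
time_s: 37.62
tcp_pos: [0.6212, -0.2635, 0.0231]
tcp_rot: [3.14, -0.002, 0.1]
force: [0.6, 0.1, 0.4]
opening: 0.0705
time_s: 38.03
tcp_pos: [0.6218, -0.2637, 0.0237]
tcp_rot: [3.139, -0.004, 0.1]
force: [0.7, 0.4, 6.0]
opening: 0.0553
time_s: 38.78
tcp_pos: [0.6202, -0.2632, 0.2427]
tcp_rot: [3.141, -0.002, 0.1]
force: [0.4, -0.0, -2.6]
opening: 0.0555
now [ 0.6195 -0.2623  0.2405] [-3.1401e+00  1.4000e-03  9.9700e-02] F [-0.12  0.46 -2.04] open 0.055 t 38.83
shift first tx -0.0121 ty -0.6477 tz 0.0005 wz -1.4873
turn first tx 0.6445 ty -0.0661 tz 0.0005 wz -1.4873
```

View pics/w30.png

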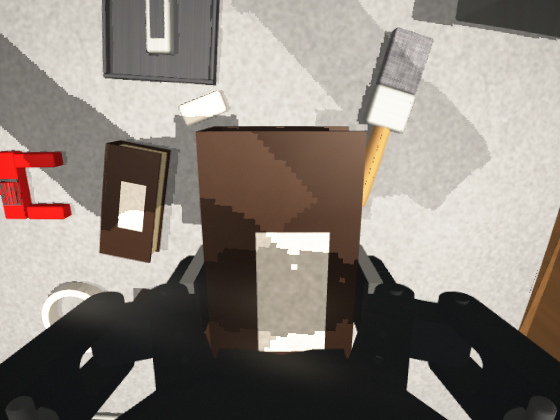

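```bash
python3 -m handwheel '[{"tx":-0.0121,"ty":-0.0377,"tz":0,"wx":0,"wy":0,"wz":0,"grip":-0.3},{"tx":0,"ty":-0.04,"tz":0,"wx":0,"wy":0,"wz":0,"grip":-0.3},{"tx":0,"ty":-0.04,"tz":0,"wx":0,"wy":0,"wz":0,"grip":-0.3},{"tx":0,"ty":-0.04,"tz":0,"wx":0,"wy":0,"wz":0,"grip":-0.3},{"tx":0,"ty":-0.04,"tz":0,"wx":0,"wy":0,"wz":0,"grip":-0.3},{"tx":0,"ty":-0.04,"tz":0,"wx":0,"wy":0,"wz":0,"grip":-0.3},{"tx":0,"ty":-0.04,"tz":0,"wx":0,"wy":0,"wz":0,"grip":-0.3},{"tx":0,"ty":-0.04,"tz":0,"wx":0,"wy":0,"wz":0,"grip":-0.3},{"tx":0,"ty":-0.04,"tz":0,"wx":0,"wy":0,"wz":0,"grip":-0.3},{"tx":0,"ty":-0.04,"tz":0,"wx":0,"wy":0,"wz":0,"grip":-0.3},{"tx":0,"ty":-0.04,"tz":0,"wx":0,"wy":0,"wz":0,"grip":-0.3},{"tx":0,"ty":-0.04,"tz":0,"wx":0,"wy":0,"wz":0,"grip":-0.3},{"tx":0,"ty":-0.04,"tz":0,"wx":0,"wy":0,"wz":0,"grip":-0.3},{"tx":0,"ty":-0.04,"tz":0,"wx":0,"wy":0,"wz":0,"grip":-0.3},{"tx":0,"ty":-0.04,"tz":0,"wx":0,"wy":0,"wz":0,"grip":-0.3},{"tx":0,"ty":-0.03,"tz":0,"wx":0,"wy":0,"wz":0,"grip":-0.3},{"tx":0,"ty":-0.02,"tz":0,"wx":0,"wy":0,"wz":0,"grip":-0.3}]' 40
python3 -m handwheel '[{"tx":0,"ty":0,"tz":0,"wx":0,"wy":0,"wz":-0.115,"grip":-0.3},{"tx":0,"ty":0,"tz":0,"wx":0,"wy":0,"wz":-0.115,"grip":-0.3},{"tx":0,"ty":0,"tz":0,"wx":0,"wy":0,"wz":-0.115,"grip":-0.3},{"tx":0,"ty":0,"tz":0,"wx":0,"wy":0,"wz":-0.115,"grip":-0.3},{"tx":0,"ty":0,"tz":0,"wx":0,"wy":0,"wz":-0.115,"grip":-0.3},{"tx":0,"ty":0,"tz":0,"wx":0,"wy":0,"wz":-0.115,"grip":-0.3},{"tx":0,"ty":0,"tz":0,"wx":0,"wy":0,"wz":-0.115,"grip":-0.3},{"tx":0,"ty":0,"tz":0,"wx":0,"wy":0,"wz":-0.115,"grip":-0.3},{"tx":0,"ty":0,"tz":0,"wx":0,"wy":0,"wz":-0.115,"grip":-0.3},{"tx":0,"ty":0,"tz":0,"wx":0,"wy":0,"wz":-0.115,"grip":-0.3},{"tx":0,"ty":0,"tz":0,"wx":0,"wy":0,"wz":-0.115,"grip":-0.3},{"tx":0,"ty":0,"tz":0,"wx":0,"wy":0,"wz":-0.115,"grip":-0.3},{"tx":0,"ty":0,"tz":0,"wx":0,"wy":0,"wz":-0.107,"grip":-0.3},{"tx":0,"ty":0,"tz":0,"wx":0,"wy":0,"wz":0,"grip":-0.3},{"tx":0,"ty":0,"tz":0,"wx":0,"wy":0,"wz":0,"grip":-0.3},{"tx":0,"ty":0,"tz":0,"wx":0,"wy":0,"wz":0,"grip":-0.3}]' 40
python3 - <<'E'
from h import *
go(.543,.381,.045,1.587)
E
```

```text
time_s: 40.25
tcp_pos: [0.5396, 0.3859, 0.2372]
tcp_rot: [-3.142, 0.007, 0.106]
force: [0.1, 1.1, -1.7]
opening: 0.0551
time_s: 41.58
tcp_pos: [0.5427, 0.3803, 0.2395]
tcp_rot: [-3.139, 0.002, 1.585]
force: [0.3, -0.5, -1.0]
opening: 0.0553
now [0.5427 0.3803 0.2395] [-3.1389e+00  1.8000e-03  1.5849e+00] F [ 0.35 -0.48 -1.05] open 0.0553 t 41.58
shift first tx 0.0007 ty 0.0003 tz 0.1945 wz -0.0021
turn first tx 0.0007 ty 0.0003 tz 0.1945 wz -0.0021
```

```bash
python3 -m handwheel '[{"tx":0.0007,"ty":0,"tz":0.04,"wx":0,"wy":0,"wz":0,"grip":-0.3},{"tx":0,"ty":0,"tz":0.04,"wx":0,"wy":0,"wz":0,"grip":-0.3},{"tx":0,"ty":0,"tz":0.04,"wx":0,"wy":0,"wz":0,"grip":-0.3},{"tx":0,"ty":0,"tz":0.04,"wx":0,"wy":0,"wz":0,"grip":-0.3},{"tx":0,"ty":0,"tz":0.02,"wx":0,"wy":0,"wz":0,"grip":-0.3},{"tx":0,"ty":0,"tz":0.01,"wx":0,"wy":0,"wz":0,"grip":-0.3},{"tx":0,"ty":0,"tz":0,"wx":0,"wy":0,"wz":0,"grip":-0.3},{"tx":0,"ty":0,"tz":0,"wx":0,"wy":0,"wz":0,"grip":-0.3},{"tx":0,"ty":0,"tz":0,"wx":0,"wy":0,"wz":0,"grip":-0.3},{"tx":0,"ty":0,"tz":0,"wx":0,"wy":0,"wz":0,"grip":-0.3}]' 40
```

```text
time_s: 42.42
tcp_pos: [0.5453, 0.3823, 0.0541]
tcp_rot: [3.137, -0.003, 1.587]
force: [0.4, 1.3, -1.8]
opening: 0.0554
```

```bash
python3 -m handwheel '[{"tx":0,"ty":0,"tz":0.004,"wx":0,"wy":0,"wz":0,"grip":-0.3},{"tx":0,"ty":0,"tz":0.004,"wx":0,"wy":0,"wz":0,"grip":-0.3},{"tx":0,"ty":0,"tz":0,"wx":0,"wy":0,"wz":0,"grip":-0.3},{"tx":0,"ty":0,"tz":0,"wx":0,"wy":0,"wz":0,"grip":-0.3},{"tx":0,"ty":0,"tz":0,"wx":0,"wy":0,"wz":0,"grip":-0.3}]' 40
python3 -m handwheel '[{"tx":0,"ty":0,"tz":0,"wx":0,"wy":0,"wz":0,"grip":0.5},{"tx":0,"ty":0,"tz":0,"wx":0,"wy":0,"wz":0,"grip":0.65},{"tx":0,"ty":0,"tz":0,"wx":0,"wy":0,"wz":0,"grip":0.65},{"tx":0,"ty":0,"tz":-0.03,"wx":0,"wy":0,"wz":0,"grip":0.65},{"tx":0,"ty":0,"tz":-0.04,"wx":0,"wy":0,"wz":0,"grip":0.65},{"tx":0,"ty":0,"tz":-0.04,"wx":0,"wy":0,"wz":0,"grip":0.65},{"tx":0,"ty":0,"tz":-0.04,"wx":0,"wy":0,"wz":0,"grip":0.65},{"tx":0,"ty":0,"tz":-0.04,"wx":0,"wy":0,"wz":0,"grip":0.65},{"tx":0,"ty":0,"tz":0,"wx":0,"wy":0,"wz":0,"grip":0.65},{"tx":0,"ty":0,"tz":0,"wx":0,"wy":0,"wz":0,"grip":0.65}]' 40
python3 - <<'E'
from h import *
go(.4668,-.3059,.24,-.103); cap('scene','s31'); cap('wrist','w31')
E
```

```text
time_s: 42.83
tcp_pos: [0.5439, 0.3816, 0.0437]
tcp_rot: [3.141, -0.001, 1.587]
force: [0.2, 0.1, -0.1]
opening: 0.0552
time_s: 43.67
tcp_pos: [0.5453, 0.3819, 0.2375]
tcp_rot: [3.135, -0.004, 1.587]
force: [0.0, 0.1, -1.1]
opening: 0.0709
now [0.5453 0.3819 0.2375] [ 3.1349 -0.0043  1.5871] F [ 0.05  0.11 -1.08] open 0.0709 t 43.67
shift first tx -0.6864 ty -0.0897 tz -0.0025 wz 1.6901
turn first tx -0.0073 ty 0.6922 tz -0.0025 wz 1.6901
```

View pics/s31.png

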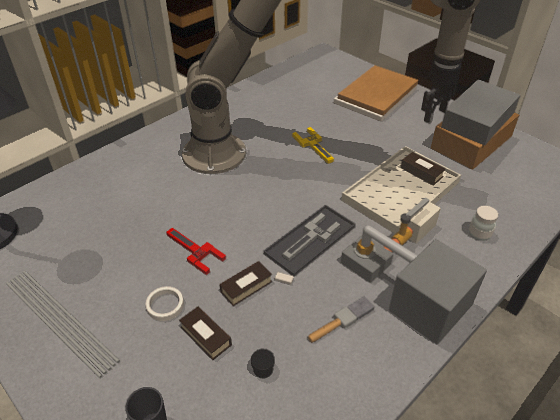

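```bash
cat >> h.py <<'E'
def ledgers(c,z0=.032,amin=300,box=(.35,.75,-.55,.0)):
    P=cloud(c); z=P[...,2]
    m=((abs(z-z0)<.006)&(P[...,0]>box[0])&(P[...,0]<box[1])&(P[...,1]<box[3])&(P[...,1]>box[2])).astype(np.uint8)
    k,l,st,ce=cv2.connectedComponentsWithStats(m)
    for i in range(1,k):
        if st[i,4]<amin: continue
        vs,us=np.where(l==i); W=plane(c,np.stack([us,vs],1),z0)
        r=cv2.minAreaRect((W[:,:2]*1000).astype(np.float32)); print('led',st[i].tolist(),np.round(r[0],1),np.round(r[1],1),round(r[2],1))
E
python3 - <<'E'
from h import *
c=cap('top','t31'); ledgers(c); ledgers(load('s31')); ledgers(c,.052,300,(.4,.7,.1,.5))
E
```

```text
led [399, 160, 22, 44, 833] [ 525.6 -447.1] [122.  57.] 0.1
led [331, 186, 44, 24, 852] [ 482.8 -285.8] [118.4  57.1] 84.3
led [219, 261, 53, 39, 904] [ 487.4 -287.9] [120.2  58.1] 84.1
led [179, 307, 52, 47, 1134] [ 527.4 -448.3] [ 57.1 122.6] 89.5
led [101, 158, 21, 44, 872] [541.9 382.8] [119.4  57.2] 1.8
```

```bash
python3 -m handwheel '[{"tx":-0.0392,"ty":-0.0042,"tz":0,"wx":0,"wy":0,"wz":0,"grip":0.65},{"tx":-0.0392,"ty":-0.0042,"tz":0,"wx":0,"wy":0,"wz":0,"grip":0.65},{"tx":-0.0392,"ty":-0.0042,"tz":0,"wx":0,"wy":0,"wz":0,"grip":0.65},{"tx":-0.0392,"ty":-0.0042,"tz":0,"wx":0,"wy":0,"wz":0,"grip":0.65},{"tx":-0.0392,"ty":-0.0042,"tz":0,"wx":0,"wy":0,"wz":0,"grip":0.65},{"tx":-0.0392,"ty":-0.0042,"tz":0,"wx":0,"wy":0,"wz":0,"grip":0.65},{"tx":-0.0392,"ty":-0.0042,"tz":0,"wx":0,"wy":0,"wz":0,"grip":0.65},{"tx":-0.0392,"ty":-0.0042,"tz":0,"wx":0,"wy":0,"wz":0,"grip":0.65},{"tx":-0.0392,"ty":-0.0042,"tz":0,"wx":0,"wy":0,"wz":0,"grip":0.65},{"tx":-0.0392,"ty":-0.0042,"tz":0,"wx":0,"wy":0,"wz":0,"grip":0.65},{"tx":-0.0392,"ty":-0.0042,"tz":0,"wx":0,"wy":0,"wz":0,"grip":0.65},{"tx":-0.0392,"ty":-0.0042,"tz":0,"wx":0,"wy":0,"wz":0,"grip":0.65},{"tx":-0.0392,"ty":-0.0042,"tz":0,"wx":0,"wy":0,"wz":0,"grip":0.65},{"tx":-0.0392,"ty":-0.0042,"tz":0,"wx":0,"wy":0,"wz":0,"grip":0.65},{"tx":-0.0392,"ty":-0.0042,"tz":0,"wx":0,"wy":0,"wz":0,"grip":0.65},{"tx":-0.0392,"ty":-0.0042,"tz":0,"wx":0,"wy":0,"wz":0,"grip":0.65},{"tx":-0.03,"ty":-0.0042,"tz":0,"wx":0,"wy":0,"wz":0,"grip":0.65},{"tx":-0.01,"ty":0,"tz":0,"wx":0,"wy":0,"wz":0,"grip":0.65}]' 40
python3 -m handwheel '[{"tx":0,"ty":0,"tz":0,"wx":0,"wy":0,"wz":0.12,"grip":0.65},{"tx":0,"ty":0,"tz":0,"wx":0,"wy":0,"wz":0.12,"grip":0.65},{"tx":0,"ty":0,"tz":0,"wx":0,"wy":0,"wz":0.12,"grip":0.65},{"tx":0,"ty":0,"tz":0,"wx":0,"wy":0,"wz":0.12,"grip":0.65},{"tx":0,"ty":0,"tz":0,"wx":0,"wy":0,"wz":0.12,"grip":0.65},{"tx":0,"ty":0,"tz":0,"wx":0,"wy":0,"wz":0.12,"grip":0.65},{"tx":0,"ty":0,"tz":0,"wx":0,"wy":0,"wz":0.12,"grip":0.65},{"tx":0,"ty":0,"tz":0,"wx":0,"wy":0,"wz":0.12,"grip":0.65},{"tx":0,"ty":0,"tz":0,"wx":0,"wy":0,"wz":0.12,"grip":0.65},{"tx":0,"ty":0,"tz":0,"wx":0,"wy":0,"wz":0.12,"grip":0.65},{"tx":0,"ty":0,"tz":0,"wx":0,"wy":0,"wz":0.12,"grip":0.65},{"tx":0,"ty":0,"tz":0,"wx":0,"wy":0,"wz":0.12,"grip":0.65},{"tx":0,"ty":0,"tz":0,"wx":0,"wy":0,"wz":0.12,"grip":0.65},{"tx":0,"ty":0,"tz":0,"wx":0,"wy":0,"wz":0.12,"grip":0.65},{"tx":0,"ty":0,"tz":0,"wx":0,"wy":0,"wz":0,"grip":0.65},{"tx":0,"ty":0,"tz":0,"wx":0,"wy":0,"wz":0,"grip":0.65},{"tx":0,"ty":0,"tz":0,"wx":0,"wy":0,"wz":0,"grip":0.65}]' 40
python3 - <<'E'
from h import *
go(.485,-.2865,.022,-.101); c=cap('wrist','w32'); ledgers(c)
E
```

```text
time_s: 45.32
tcp_pos: [0.4789, -0.2933, 0.2317]
tcp_rot: [-3.137, 0.003, 1.578]
force: [0.5, 0.0, -0.1]
opening: 0.0703
time_s: 46.73
tcp_pos: [0.4828, -0.2862, 0.2324]
tcp_rot: [-3.141, 0.002, -0.09]
force: [0.5, 0.2, 0.5]
opening: 0.0705
now [ 0.4828 -0.2862  0.2324] [-3.1407e+00  1.6000e-03 -8.9900e-02] F [0.49 0.16 0.49] open 0.0705 t 46.73
shift first tx 0.0022 ty 0.0001 tz 0.2104 wz 0.0111
turn first tx 0.0022 ty 0.0000 tz 0.2104 wz 0.0111
led [254, 117, 61, 123, 7071] [ 484.3 -286.4] [120.   55.9] 84.3
led [278, 295, 99, 53, 4152] [ 519.4 -446.5] [106.4  60.3] 0.0
```

View pics/w32.png

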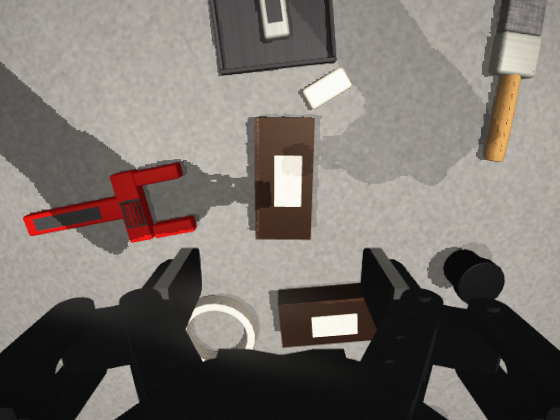

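```bash
python3 -m handwheel '[{"tx":0.0015,"ty":0,"tz":0.03,"wx":0,"wy":0,"wz":0.01,"grip":0.65},{"tx":0,"ty":0,"tz":0.035,"wx":0,"wy":0,"wz":0,"grip":0.65},{"tx":0,"ty":0,"tz":0.035,"wx":0,"wy":0,"wz":0,"grip":0.65},{"tx":0,"ty":0,"tz":0.035,"wx":0,"wy":0,"wz":0,"grip":0.65},{"tx":0,"ty":0,"tz":0.03,"wx":0,"wy":0,"wz":0,"grip":0.65},{"tx":0,"ty":0,"tz":0.02,"wx":0,"wy":0,"wz":0,"grip":0.65},{"tx":0,"ty":0,"tz":0.01,"wx":0,"wy":0,"wz":0,"grip":0.65},{"tx":0,"ty":0,"tz":0,"wx":0,"wy":0,"wz":0,"grip":0.65},{"tx":0,"ty":0,"tz":0,"wx":0,"wy":0,"wz":0,"grip":0.65},{"tx":0,"ty":0,"tz":0,"wx":0,"wy":0,"wz":0,"grip":0.65}]' 40
python3 - <<'E'
from h import *
go(.4843,-.2864,.0235,-.101)
E
```

```text
time_s: 47.62
tcp_pos: [0.4855, -0.2882, 0.04]
tcp_rot: [3.14, -0.003, -0.103]
force: [-0.3, -0.3, 0.2]
opening: 0.0705
now [ 0.4855 -0.2882  0.04  ] [ 3.1401e+00 -3.0000e-03 -1.0260e-01] F [-0.33 -0.3   0.17] open 0.0705 t 47.62
shift first tx -0.0014 ty -0.0017 tz 0.0165 wz -0.0016
turn first tx -0.0014 ty -0.0017 tz 0.0165 wz -0.0016
```

```bash
python3 -m handwheel '[{"tx":-0.001,"ty":-0.0015,"tz":0.01,"wx":0,"wy":0,"wz":0,"grip":0.65},{"tx":0,"ty":0,"tz":0.006,"wx":0,"wy":0,"wz":0,"grip":0.65},{"tx":0,"ty":0,"tz":0,"wx":0,"wy":0,"wz":0,"grip":0.65},{"tx":0,"ty":0,"tz":0,"wx":0,"wy":0,"wz":0,"grip":0},{"tx":0,"ty":0,"tz":0,"wx":0,"wy":0,"wz":0,"grip":0},{"tx":0,"ty":0,"tz":0,"wx":0,"wy":0,"wz":0,"grip":-0.3},{"tx":0,"ty":0,"tz":0,"wx":0,"wy":0,"wz":0,"grip":-0.3},{"tx":0,"ty":0,"tz":0,"wx":0,"wy":0,"wz":0,"grip":-0.3}]' 40
python3 -m handwheel '[{"tx":0,"ty":0,"tz":-0.01,"wx":0,"wy":0,"wz":0,"grip":-0.3},{"tx":0,"ty":0,"tz":-0.03,"wx":0,"wy":0,"wz":0,"grip":-0.3},{"tx":0,"ty":0,"tz":-0.04,"wx":0,"wy":0,"wz":0,"grip":-0.3},{"tx":0,"ty":0,"tz":-0.04,"wx":0,"wy":0,"wz":0,"grip":-0.3},{"tx":0,"ty":0,"tz":-0.04,"wx":0,"wy":0,"wz":0,"grip":-0.3},{"tx":0,"ty":0,"tz":-0.04,"wx":0,"wy":0,"wz":0,"grip":-0.3},{"tx":0,"ty":0,"tz":-0.02,"wx":0,"wy":0,"wz":0,"grip":-0.3},{"tx":0,"ty":0,"tz":0,"wx":0,"wy":0,"wz":0,"grip":-0.3},{"tx":0,"ty":0,"tz":0,"wx":0,"wy":0,"wz":0,"grip":-0.3}]' 40
python3 - <<'E'
from h import *
go(.543,.286,.24,1.587);c=cap('top','t33'); ledgers(c,.052,300,(.4,.7,.1,.5)); ledgers(c)
E
```

```text
time_s: 48.28
tcp_pos: [0.4838, -0.2857, 0.0225]
tcp_rot: [3.141, -0.0, -0.103]
force: [0.2, -0.6, 0.3]
opening: 0.0556
time_s: 49.03
tcp_pos: [0.4835, -0.286, 0.2436]
tcp_rot: [3.141, -0.002, -0.103]
force: [-0.4, -0.4, -2.4]
opening: 0.0551
now [ 0.4835 -0.286   0.2436] [ 3.1413e+00 -2.2000e-03 -1.0340e-01] F [-0.39 -0.42 -2.35] open 0.0551 t 49.03
shift first tx 0.0001 ty -0.5751 tz 0.0036 wz -1.6904
turn first tx 0.5710 ty 0.0688 tz 0.0036 wz -1.6904
led [101, 158, 22, 44, 867] [541.9 381.3] [119.3  60.1] 1.9
led [400, 180, 21, 24, 304] [ 496.7 -447.2] [62.3 58.4] 2.3
```

```bash
python3 -m handwheel '[{"tx":0,"ty":-0.04,"tz":0,"wx":0,"wy":0,"wz":0,"grip":-0.3},{"tx":0,"ty":-0.04,"tz":0,"wx":0,"wy":0,"wz":0,"grip":-0.3},{"tx":0,"ty":-0.04,"tz":0,"wx":0,"wy":0,"wz":0,"grip":-0.3},{"tx":0,"ty":-0.04,"tz":0,"wx":0,"wy":0,"wz":0,"grip":-0.3},{"tx":0,"ty":-0.04,"tz":0,"wx":0,"wy":0,"wz":0,"grip":-0.3},{"tx":0,"ty":-0.04,"tz":0,"wx":0,"wy":0,"wz":0,"grip":-0.3},{"tx":0,"ty":-0.04,"tz":0,"wx":0,"wy":0,"wz":0,"grip":-0.3},{"tx":0,"ty":-0.04,"tz":0,"wx":0,"wy":0,"wz":0,"grip":-0.3},{"tx":0,"ty":-0.04,"tz":0,"wx":0,"wy":0,"wz":0,"grip":-0.3},{"tx":0,"ty":-0.04,"tz":0,"wx":0,"wy":0,"wz":0,"grip":-0.3},{"tx":0,"ty":-0.04,"tz":0,"wx":0,"wy":0,"wz":0,"grip":-0.3},{"tx":0,"ty":-0.04,"tz":0,"wx":0,"wy":0,"wz":0,"grip":-0.3},{"tx":0,"ty":-0.04,"tz":0,"wx":0,"wy":0,"wz":0,"grip":-0.3},{"tx":0,"ty":-0.035,"tz":0,"wx":0,"wy":0,"wz":0,"grip":-0.3},{"tx":0,"ty":-0.02,"tz":0,"wx":0,"wy":0,"wz":0,"grip":-0.3}]' 40
python3 -m handwheel '[{"tx":0,"ty":0,"tz":0,"wx":0,"wy":0,"wz":-0.12,"grip":-0.3},{"tx":0,"ty":0,"tz":0,"wx":0,"wy":0,"wz":-0.12,"grip":-0.3},{"tx":0,"ty":0,"tz":0,"wx":0,"wy":0,"wz":-0.12,"grip":-0.3},{"tx":0,"ty":0,"tz":0,"wx":0,"wy":0,"wz":-0.12,"grip":-0.3},{"tx":0,"ty":0,"tz":0,"wx":0,"wy":0,"wz":-0.12,"grip":-0.3},{"tx":0,"ty":0,"tz":0,"wx":0,"wy":0,"wz":-0.12,"grip":-0.3},{"tx":0,"ty":0,"tz":0,"wx":0,"wy":0,"wz":-0.12,"grip":-0.3},{"tx":0,"ty":0,"tz":0,"wx":0,"wy":0,"wz":-0.12,"grip":-0.3},{"tx":0,"ty":0,"tz":0,"wx":0,"wy":0,"wz":-0.12,"grip":-0.3},{"tx":0,"ty":0,"tz":0,"wx":0,"wy":0,"wz":-0.12,"grip":-0.3},{"tx":0,"ty":0,"tz":0,"wx":0,"wy":0,"wz":-0.12,"grip":-0.3},{"tx":0,"ty":0,"tz":0,"wx":0,"wy":0,"wz":-0.12,"grip":-0.3},{"tx":0,"ty":0,"tz":0,"wx":0,"wy":0,"wz":-0.12,"grip":-0.3},{"tx":0,"ty":0,"tz":0,"wx":0,"wy":0,"wz":-0.12,"grip":-0.3},{"tx":0,"ty":0,"tz":0,"wx":0,"wy":0,"wz":0,"grip":-0.3},{"tx":0,"ty":0,"tz":0,"wx":0,"wy":0,"wz":0,"grip":-0.3}]' 40
python3 -m handwheel '[{"tx":0,"ty":0,"tz":0.04,"wx":0,"wy":0,"wz":0,"grip":-0.3},{"tx":0,"ty":0,"tz":0.04,"wx":0,"wy":0,"wz":0,"grip":-0.3},{"tx":0,"ty":0,"tz":0.03,"wx":0,"wy":0,"wz":0,"grip":-0.3},{"tx":0,"ty":0,"tz":0.02,"wx":0,"wy":0,"wz":0,"grip":-0.3},{"tx":0,"ty":0,"tz":0.0,"wx":0,"wy":0,"wz":0,"grip":-0.3},{"tx":0,"ty":0,"tz":0,"wx":0,"wy":0,"wz":0,"grip":-0.3},{"tx":0,"ty":0,"tz":0,"wx":0,"wy":0,"wz":0,"grip":-0.3},{"tx":0,"ty":0,"tz":0,"wx":0,"wy":0,"wz":0,"grip":-0.3}]' 40
python3 - <<'E'
from h import *
go(.543,.286,.0435,1.587);c=cap('top','t34'); ledgers(c,.052,200,(.4,.7,.1,.5)); ledgers(c)
E
```

```text
time_s: 50.33
tcp_pos: [0.5401, 0.293, 0.2385]
tcp_rot: [3.142, 0.006, -0.096]
force: [-0.4, 2.0, -3.1]
opening: 0.055
time_s: 51.67
tcp_pos: [0.5415, 0.286, 0.2401]
tcp_rot: [-3.138, 0.002, 1.574]
force: [-0.4, -0.2, -1.1]
opening: 0.0555
time_s: 52.33
tcp_pos: [0.5444, 0.2868, 0.1146]
tcp_rot: [3.138, -0.002, 1.576]
force: [-0.0, -0.1, -1.4]
opening: 0.0555
now [0.5444 0.2868 0.1146] [ 3.1375e+00 -1.7000e-03  1.5763e+00] F [-0.01 -0.11 -1.36] open 0.0555 t 52.33
shift first tx -0.0008 ty -0.0014 tz 0.0711 wz -0.0107
turn first tx -0.0008 ty -0.0014 tz 0.0711 wz -0.0107
led [101, 175, 21, 27, 497] [519.1 382.1] [73.5 57.1] 1.8
led [399, 160, 22, 44, 830] [ 525.6 -446.9] [122.   57.5] 0.0
```

```bash
python3 -m handwheel '[{"tx":-0.0008,"ty":-0.001,"tz":0.03,"wx":0,"wy":0,"wz":-0.01,"grip":-0.3},{"tx":0,"ty":0,"tz":0.022,"wx":0,"wy":0,"wz":0,"grip":-0.3},{"tx":0,"ty":0,"tz":0.01,"wx":0,"wy":0,"wz":0,"grip":-0.3},{"tx":0,"ty":0,"tz":0,"wx":0,"wy":0,"wz":0,"grip":-0.3},{"tx":0,"ty":0,"tz":0,"wx":0,"wy":0,"wz":0,"grip":-0.3},{"tx":0,"ty":0,"tz":0,"wx":0,"wy":0,"wz":0,"grip":-0.3}]' 40
python3 -m handwheel '[{"tx":0,"ty":0,"tz":0.005,"wx":0,"wy":0,"wz":0,"grip":-0.3},{"tx":0,"ty":0,"tz":0.003,"wx":0,"wy":0,"wz":0,"grip":-0.3},{"tx":0,"ty":0,"tz":0,"wx":0,"wy":0,"wz":0,"grip":-0.3},{"tx":0,"ty":0,"tz":0,"wx":0,"wy":0,"wz":0,"grip":-0.3},{"tx":0,"ty":0,"tz":0,"wx":0,"wy":0,"wz":0,"grip":-0.3}]' 40
```

```text
time_s: 52.88
tcp_pos: [0.5433, 0.2861, 0.0523]
tcp_rot: [3.138, -0.002, 1.587]
force: [-0.1, -0.1, -2.3]
opening: 0.0555
time_s: 53.3
tcp_pos: [0.5418, 0.2857, 0.0425]
tcp_rot: [3.141, -0.0, 1.587]
force: [0.8, 0.1, -1.5]
opening: 0.0554
```

```bash
python3 -m handwheel '[{"tx":0,"ty":0,"tz":0,"wx":0,"wy":0,"wz":0,"grip":0.5},{"tx":0,"ty":0,"tz":0,"wx":0,"wy":0,"wz":0,"grip":0.65},{"tx":0,"ty":0,"tz":0,"wx":0,"wy":0,"wz":0,"grip":0.65},{"tx":0,"ty":0,"tz":-0.03,"wx":0,"wy":0,"wz":0,"grip":0.65},{"tx":0,"ty":0,"tz":-0.04,"wx":0,"wy":0,"wz":0,"grip":0.65},{"tx":0,"ty":0,"tz":-0.04,"wx":0,"wy":0,"wz":0,"grip":0.65},{"tx":0,"ty":0,"tz":-0.04,"wx":0,"wy":0,"wz":0,"grip":0.65},{"tx":0,"ty":0,"tz":-0.04,"wx":0,"wy":0,"wz":0,"grip":0.65},{"tx":0,"ty":0,"tz":0,"wx":0,"wy":0,"wz":0,"grip":0.65}]' 40
python3 -m handwheel '[{"tx":-0.039,"ty":-0.0015,"tz":0,"wx":0,"wy":0,"wz":0,"grip":0.65},{"tx":-0.039,"ty":-0.0015,"tz":0,"wx":0,"wy":0,"wz":0,"grip":0.65},{"tx":-0.039,"ty":-0.0015,"tz":0,"wx":0,"wy":0,"wz":0,"grip":0.65},{"tx":-0.039,"ty":-0.0015,"tz":0,"wx":0,"wy":0,"wz":0,"grip":0.65},{"tx":-0.039,"ty":-0.0015,"tz":0,"wx":0,"wy":0,"wz":0,"grip":0.65},{"tx":-0.039,"ty":-0.0015,"tz":0,"wx":0,"wy":0,"wz":0,"grip":0.65},{"tx":-0.039,"ty":-0.0015,"tz":0,"wx":0,"wy":0,"wz":0,"grip":0.65},{"tx":-0.039,"ty":-0.0015,"tz":0,"wx":0,"wy":0,"wz":0,"grip":0.65},{"tx":-0.039,"ty":-0.0015,"tz":0,"wx":0,"wy":0,"wz":0,"grip":0.65},{"tx":-0.039,"ty":-0.0015,"tz":0,"wx":0,"wy":0,"wz":0,"grip":0.65},{"tx":-0.039,"ty":-0.0015,"tz":0,"wx":0,"wy":0,"wz":0,"grip":0.65},{"tx":-0.039,"ty":-0.0015,"tz":0,"wx":0,"wy":0,"wz":0,"grip":0.65},{"tx":-0.039,"ty":-0.0015,"tz":0,"wx":0,"wy":0,"wz":0,"grip":0.65},{"tx":-0.039,"ty":-0.0015,"tz":0,"wx":0,"wy":0,"wz":0,"grip":0.65},{"tx":-0.039,"ty":-0.0015,"tz":0,"wx":0,"wy":0,"wz":0,"grip":0.65},{"tx":-0.039,"ty":-0.0015,"tz":0,"wx":0,"wy":0,"wz":0,"grip":0.65},{"tx":-0.039,"ty":-0.0015,"tz":0,"wx":0,"wy":0,"wz":0,"grip":0.65},{"tx":-0.039,"ty":-0.0015,"tz":0,"wx":0,"wy":0,"wz":0,"grip":0.65},{"tx":-0.02,"ty":0,"tz":0,"wx":0,"wy":0,"wz":0,"grip":0.65},{"tx":-0.011,"ty":0,"tz":0,"wx":0,"wy":0,"wz":0,"grip":0.65}]' 40
python3 -m handwheel '[{"tx":0,"ty":0,"tz":0,"wx":0,"wy":0,"wz":0,"grip":0.65},{"tx":0,"ty":0,"tz":0,"wx":0,"wy":0,"wz":0,"grip":0.65},{"tx":0,"ty":0,"tz":0,"wx":0,"wy":0,"wz":0,"grip":0.65}]' 40
python3 - <<'E'
from h import *
go(.5265,-.447,.022,1.571); c=cap('wrist','w35'); ledgers(c); c=cap('top','t35'); ledgers(c,.052,200,(.4,.7,.1,.5)); ledgers(c)
E
```

```text
time_s: 54.05
tcp_pos: [0.5467, 0.2866, 0.2425]
tcp_rot: [3.125, -0.008, 1.587]
force: [1.4, -0.2, 1.1]
opening: 0.0708
time_s: 55.72
tcp_pos: [0.5238, -0.4528, 0.2317]
tcp_rot: [-3.14, 0.003, 1.581]
force: [-0.5, 1.0, 0.4]
opening: 0.0703
time_s: 55.97
tcp_pos: [0.5274, -0.4463, 0.2322]
tcp_rot: [3.141, -0.001, 1.589]
force: [-0.4, -0.4, 0.3]
opening: 0.0706
now [ 0.5274 -0.4463  0.2322] [ 3.1408e+00 -1.4000e-03  1.5887e+00] F [-0.42 -0.44  0.27] open 0.0706 t 55.97
shift first tx -0.0007 ty -0.0009 tz 0.2102 wz 0.0177
turn first tx -0.0007 ty -0.0009 tz 0.2102 wz 0.0177
led [248, 115, 61, 124, 7110] [ 526.1 -449. ] [120.1  55.9] 0.0
led [136, 157, 21, 44, 869] [542.4 284. ] [122.1  56.4] 1.1
led [101, 158, 21, 44, 873] [541.9 382.8] [119.3  57.3] 1.8
```

View pics/w35.png

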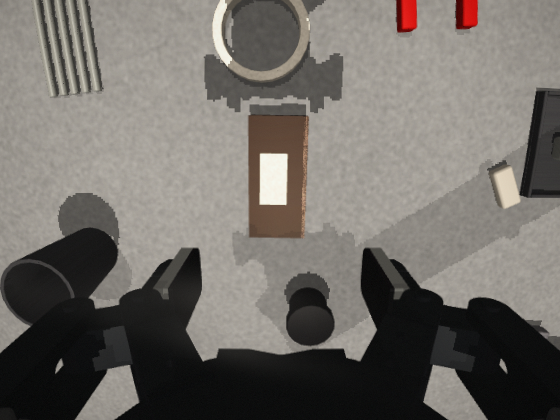

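```bash
python3 -m handwheel '[{"tx":-0.0027,"ty":-0.0014,"tz":0.03,"wx":0,"wy":0,"wz":0.018,"grip":0.65},{"tx":0,"ty":0,"tz":0.035,"wx":0,"wy":0,"wz":0,"grip":0.65},{"tx":0,"ty":0,"tz":0.035,"wx":0,"wy":0,"wz":0,"grip":0.65},{"tx":0,"ty":0,"tz":0.035,"wx":0,"wy":0,"wz":0,"grip":0.65},{"tx":0,"ty":0,"tz":0.03,"wx":0,"wy":0,"wz":0,"grip":0.65},{"tx":0,"ty":0,"tz":0.02,"wx":0,"wy":0,"wz":0,"grip":0.65},{"tx":0,"ty":0,"tz":0.01,"wx":0,"wy":0,"wz":0,"grip":0.65},{"tx":0,"ty":0,"tz":0,"wx":0,"wy":0,"wz":0,"grip":0.65},{"tx":0,"ty":0,"tz":0,"wx":0,"wy":0,"wz":0,"grip":0.65},{"tx":0,"ty":0,"tz":0,"wx":0,"wy":0,"wz":0,"grip":0.65}]' 40
python3 - <<'E'
from h import *
go(.526,-.449,.0225,1.571)
E
```

```text
time_s: 56.9
tcp_pos: [0.5265, -0.4514, 0.0397]
tcp_rot: [3.139, 0.003, 1.57]
force: [-0.4, -0.9, 0.2]
opening: 0.0707
now [ 0.5265 -0.4514  0.0397] [3.1387e+00 2.9000e-03 1.5700e+00] F [-0.42 -0.94  0.23] open 0.0707 t 56.9
shift first tx 0.0024 ty -0.0005 tz 0.0172 wz -0.0010
turn first tx 0.0024 ty -0.0005 tz 0.0172 wz -0.0010
```

```bash
python3 -m handwheel '[{"tx":0.001,"ty":0,"tz":0.01,"wx":0,"wy":0,"wz":0,"grip":0.65},{"tx":0,"ty":0,"tz":0.0065,"wx":0,"wy":0,"wz":0,"grip":0.65},{"tx":0,"ty":0,"tz":0,"wx":0,"wy":0,"wz":0,"grip":0.65},{"tx":0,"ty":0,"tz":0,"wx":0,"wy":0,"wz":0,"grip":0},{"tx":0,"ty":0,"tz":0,"wx":0,"wy":0,"wz":0,"grip":0},{"tx":0,"ty":0,"tz":0,"wx":0,"wy":0,"wz":0,"grip":-0.3},{"tx":0,"ty":0,"tz":0,"wx":0,"wy":0,"wz":0,"grip":-0.3},{"tx":0,"ty":0,"tz":0,"wx":0,"wy":0,"wz":0,"grip":-0.3}]' 40
python3 -m handwheel '[{"tx":0,"ty":0,"tz":-0.01,"wx":0,"wy":0,"wz":0,"grip":-0.3},{"tx":0,"ty":0,"tz":-0.03,"wx":0,"wy":0,"wz":0,"grip":-0.3},{"tx":0,"ty":0,"tz":-0.04,"wx":0,"wy":0,"wz":0,"grip":-0.3},{"tx":0,"ty":0,"tz":-0.04,"wx":0,"wy":0,"wz":0,"grip":-0.3},{"tx":0,"ty":0,"tz":-0.04,"wx":0,"wy":0,"wz":0,"grip":-0.3},{"tx":0,"ty":0,"tz":-0.04,"wx":0,"wy":0,"wz":0,"grip":-0.3},{"tx":0,"ty":0,"tz":-0.02,"wx":0,"wy":0,"wz":0,"grip":-0.3},{"tx":0,"ty":0,"tz":0,"wx":0,"wy":0,"wz":0,"grip":-0.3},{"tx":0,"ty":0,"tz":0,"wx":0,"wy":0,"wz":0,"grip":-0.3}]' 40
python3 - <<'E'
from h import *
go(.535,.191,.24,1.587)
E
```

```text
time_s: 57.57
tcp_pos: [0.5251, -0.4494, 0.0206]
tcp_rot: [-3.141, -0.0, 1.569]
force: [0.3, -0.8, -1.8]
opening: 0.0557
time_s: 58.32
tcp_pos: [0.5253, -0.4502, 0.2427]
tcp_rot: [3.139, 0.002, 1.569]
force: [-0.4, 0.1, -2.7]
opening: 0.0553
now [ 0.5253 -0.4502  0.2427] [3.1391e+00 2.2000e-03 1.5688e+00] F [-0.44  0.09 -2.7 ] open 0.0553 t 58.32
shift first tx 0.6412 ty 0.0084 tz 0.0027 wz -0.0182
turn first tx 0.6409 ty 0.0201 tz 0.0027 wz -0.0182
```

```bash
python3 -m handwheel '[{"tx":0.04,"ty":0.0008,"tz":0,"wx":0,"wy":0,"wz":0,"grip":-0.3},{"tx":0.04,"ty":0.0008,"tz":0,"wx":0,"wy":0,"wz":0,"grip":-0.3},{"tx":0.04,"ty":0.0008,"tz":0,"wx":0,"wy":0,"wz":0,"grip":-0.3},{"tx":0.04,"ty":0.0008,"tz":0,"wx":0,"wy":0,"wz":0,"grip":-0.3},{"tx":0.04,"ty":0.0008,"tz":0,"wx":0,"wy":0,"wz":0,"grip":-0.3},{"tx":0.04,"ty":0.0008,"tz":0,"wx":0,"wy":0,"wz":0,"grip":-0.3},{"tx":0.04,"ty":0.0008,"tz":0,"wx":0,"wy":0,"wz":0,"grip":-0.3},{"tx":0.04,"ty":0.0008,"tz":0,"wx":0,"wy":0,"wz":0,"grip":-0.3},{"tx":0.04,"ty":0.0008,"tz":0,"wx":0,"wy":0,"wz":0,"grip":-0.3},{"tx":0.04,"ty":0.0008,"tz":0,"wx":0,"wy":0,"wz":0,"grip":-0.3},{"tx":0.04,"ty":0.0008,"tz":0,"wx":0,"wy":0,"wz":0,"grip":-0.3},{"tx":0.04,"ty":0.0008,"tz":0,"wx":0,"wy":0,"wz":0,"grip":-0.3},{"tx":0.04,"ty":0.0008,"tz":0,"wx":0,"wy":0,"wz":0,"grip":-0.3},{"tx":0.04,"ty":0.0008,"tz":0,"wx":0,"wy":0,"wz":0,"grip":-0.3},{"tx":0.04,"ty":0.0008,"tz":0,"wx":0,"wy":0,"wz":0,"grip":-0.3},{"tx":0.03,"ty":0,"tz":0,"wx":0,"wy":0,"wz":-0.015,"grip":-0.3},{"tx":0.011,"ty":0,"tz":0,"wx":0,"wy":0,"wz":0,"grip":-0.3},{"tx":0,"ty":0,"tz":0,"wx":0,"wy":0,"wz":0,"grip":-0.3},{"tx":0,"ty":0,"tz":0,"wx":0,"wy":0,"wz":0,"grip":-0.3}]' 40
python3 -m handwheel '[{"tx":0,"ty":0,"tz":0.04,"wx":0,"wy":0,"wz":0,"grip":-0.3},{"tx":0,"ty":0,"tz":0.04,"wx":0,"wy":0,"wz":0,"grip":-0.3},{"tx":0,"ty":0,"tz":0.03,"wx":0,"wy":0,"wz":0,"grip":-0.3},{"tx":0,"ty":0,"tz":0.02,"wx":0,"wy":0,"wz":0,"grip":-0.3},{"tx":0,"ty":0,"tz":0,"wx":0,"wy":0,"wz":0,"grip":-0.3},{"tx":0,"ty":0,"tz":0,"wx":0,"wy":0,"wz":0,"grip":-0.3},{"tx":0,"ty":0,"tz":0,"wx":0,"wy":0,"wz":0,"grip":-0.3}]' 40
python3 - <<'E'
from h import *
go(.538,.190,.0415,1.587)
E
```

```text
time_s: 59.9
tcp_pos: [0.5368, 0.191, 0.2387]
tcp_rot: [-3.138, 0.003, 1.585]
force: [0.2, -0.4, -1.9]
opening: 0.0554
time_s: 60.48
tcp_pos: [0.5396, 0.1898, 0.1123]
tcp_rot: [3.139, 0.0, 1.581]
force: [0.2, 0.5, -2.4]
opening: 0.0556
now [0.5396 0.1898 0.1123] [3.1389e+00 2.0000e-04 1.5814e+00] F [ 0.17  0.47 -2.39] open 0.0556 t 60.48
shift first tx 0.0002 ty -0.0016 tz 0.0708 wz -0.0056
turn first tx 0.0002 ty -0.0016 tz 0.0708 wz -0.0056
```

```bash
python3 -m handwheel '[{"tx":0,"ty":0,"tz":0.03,"wx":0,"wy":0,"wz":0,"grip":-0.3},{"tx":0,"ty":0,"tz":0.022,"wx":0,"wy":0,"wz":0,"grip":-0.3},{"tx":0,"ty":0,"tz":0.01,"wx":0,"wy":0,"wz":0,"grip":-0.3},{"tx":0,"ty":0,"tz":0,"wx":0,"wy":0,"wz":0,"grip":-0.3},{"tx":0,"ty":0,"tz":0,"wx":0,"wy":0,"wz":0,"grip":-0.3},{"tx":0,"ty":0,"tz":0,"wx":0,"wy":0,"wz":0,"grip":-0.3}]' 40
python3 -m handwheel '[{"tx":0,"ty":0,"tz":0.005,"wx":0,"wy":0,"wz":0,"grip":-0.3},{"tx":0,"ty":0,"tz":0.003,"wx":0,"wy":0,"wz":0,"grip":-0.3},{"tx":0,"ty":0,"tz":0,"wx":0,"wy":0,"wz":0,"grip":-0.3},{"tx":0,"ty":0,"tz":0,"wx":0,"wy":0,"wz":0,"grip":-0.3},{"tx":0,"ty":0,"tz":0,"wx":0,"wy":0,"wz":0,"grip":-0.3}]' 40
```

```text
time_s: 60.98
tcp_pos: [0.5401, 0.1917, 0.0509]
tcp_rot: [3.138, -0.001, 1.584]
force: [-0.1, 0.2, -1.3]
opening: 0.0556
time_s: 61.4
tcp_pos: [0.5382, 0.1916, 0.0409]
tcp_rot: [3.141, -0.0, 1.584]
force: [-0.4, -0.1, -2.5]
opening: 0.0557
```

```bash
python3 -m handwheel '[{"tx":0,"ty":0,"tz":0,"wx":0,"wy":0,"wz":0,"grip":0.5},{"tx":0,"ty":0,"tz":0,"wx":0,"wy":0,"wz":0,"grip":0.65},{"tx":0,"ty":0,"tz":0,"wx":0,"wy":0,"wz":0,"grip":0.65},{"tx":0,"ty":0,"tz":-0.03,"wx":0,"wy":0,"wz":0,"grip":0.65},{"tx":0,"ty":0,"tz":-0.04,"wx":0,"wy":0,"wz":0,"grip":0.65},{"tx":0,"ty":0,"tz":-0.04,"wx":0,"wy":0,"wz":0,"grip":0.65},{"tx":0,"ty":0,"tz":-0.04,"wx":0,"wy":0,"wz":0,"grip":0.65},{"tx":0,"ty":0,"tz":-0.04,"wx":0,"wy":0,"wz":0,"grip":0.65},{"tx":0.02,"ty":-0.035,"tz":0,"wx":0,"wy":0,"wz":0,"grip":0.65},{"tx":0.02,"ty":-0.035,"tz":0,"wx":0,"wy":0,"wz":0,"grip":0.65},{"tx":0.02,"ty":-0.035,"tz":0,"wx":0,"wy":0,"wz":0,"grip":0.65},{"tx":0,"ty":-0.02,"tz":0,"wx":0,"wy":0,"wz":0,"grip":0.65},{"tx":0,"ty":0,"tz":0,"wx":0,"wy":0,"wz":0,"grip":0.65},{"tx":0,"ty":0,"tz":0,"wx":0,"wy":0,"wz":0,"grip":0.65},{"tx":0,"ty":0,"tz":0,"wx":0,"wy":0,"wz":0,"grip":0.65}]' 40
python3 - <<'E'
from h import *
go(.54,.19,.25); c=cap('top','t40'); cap('scene','s40'); ledgers(c,.052,200,(.4,.7,.1,.5)); ledgers(load('s40'),.052,200,(.4,.7,.1,.5)); ledgers(c,.032,200)
a=c['img']; b=load('s40')['img']; cv2.imwrite('pics/c40.png',np.vstack([cv2.resize(a[90:270,70:450],None,fx=2,fy=1.6),cv2.resize(b[120:380,140:520],None,fx=2,fy=1.2)])[:600])
E
```

```text
time_s: 62.65
tcp_pos: [0.4135, 0.2493, 0.2314]
tcp_rot: [3.14, -0.0, 1.583]
force: [0.3, 0.6, -0.5]
opening: 0.0707
now [0.4135 0.2493 0.2314] [ 3.1397e+00 -5.0000e-04  1.5828e+00] F [ 0.34  0.6  -0.46] open 0.0707 t 62.65
shift first tx -0.0608 ty 0.1258 tz -0.0186 wz 0.0000
turn first tx -0.0608 ty 0.1258 tz -0.0186 wz 0.0000
led [136, 157, 20, 44, 873] [542.4 285.4] [122.1  53.6] 1.2
led [101, 158, 22, 39, 700] [548.6 382.7] [ 60.4 107. ] 89.4
led [169, 158, 21, 44, 852] [538.4 192.7] [121.2  54.4] 2.0
led [401, 152, 44, 27, 525] [545.7 376.5] [122.7  66.3] 2.1
led [383, 165, 44, 29, 558] [545.5 280.6] [122.6  66.5] 1.2
led [362, 179, 45, 30, 572] [542.  189.1] [ 62.5 120.2] 89.3
```

View pics/s40.png

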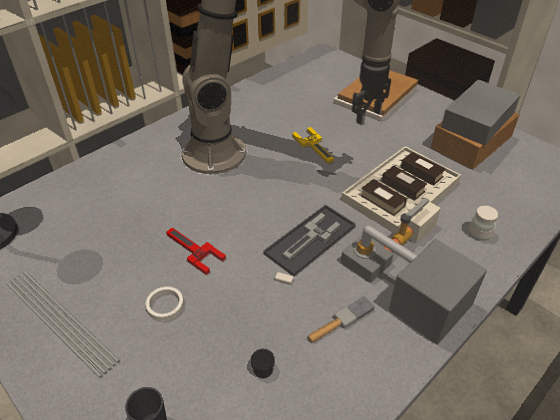

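View pics/t40.png

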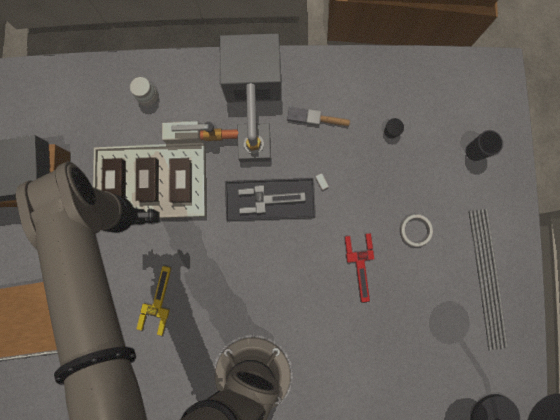

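Run:
```python
from h import *
for n in('t40','s40'):
    c=load(n);P=cloud(c);z=P[...,2]
    m=(abs(z-.109)<.004)&(P[...,0]>.63)&(P[...,0]<.7)&(P[...,1]>.12)&(P[...,1]<.21)
    v,u=np.where(m); W=plane(c,np.stack([u,v],1),.109); f=np.polyfit(W[:,1],W[:,0],1); print(n,len(u),'lever dx/dy',f[0])
    hs=cv2.cvtColor(c['img'],cv2.COLOR_BGR2HSV)
    m=(abs(z-.020)<.005)&(P[...,0]>.45)&(P[...,0]<.52)&(P[...,1]>-.16)&(P[...,1]<.04)
    X=P[m]; A=np.c_[X[:,:2],np.ones(len(X))]; print('wrench top plane',np.round(np.linalg.lstsq(A,X[:,2],rcond=None)[0],4),len(X))
print(env.sign_off())
```

```text
t40 148 lever dx/dy -0.054620751106996636
wrench top plane [0.0057 0.0057 0.0174] 678
s40 117 lever dx/dy -0.017222915479435306
wrench top plane [-0.0037  0.0022  0.0218] 609
the job is handed in; nothing more can be done
None
```

I did the whole job and handed it in at about 63 s. The sign-off gave no verdict, so the results below rest on my own checks.

- **Wrench jaws:** I rolled the worm with a closed fingertip. Two measurements put the gap at about 37.6 to 38 mm (allowed 36.3 to 39.5). The fingertip pressed at up to 19 N during one stroke, more than the suggested 5 to 8 N.
- **Nut:** I turned it clockwise with the wrench until the resistance rose, as at a stop. In the camera images it turned about 65°, which puts it at about 1.15 to 1.18 rad (needed: above 1.05). On backing off the first time the wrench jammed and carried the nut back about 5°. I turned it up again before pulling the wrench off, and it held its angle afterwards.
- **Stopcock:** Only after that, I gripped the lever and turned it a quarter turn. I estimate 1.5 to 1.57 rad (needed: above 1.45). The close wrist view gave about 1.56; in the last check the scene camera gave about 1.55 and the top camera about 1.52.
- **Wrench:** It lies in its tool tray. The plane fitted to it in both last pictures is level to within 0.5°.
- **Ledgers:** All three lie flat side by side in the airing tray, about 95 mm apart and inside the rim. The cameras differ by up to 7 mm on their positions. One had been knocked aside before I picked it up, so I measured it again first.
- **Bystanders:** All four look unmoved in the before and after pictures. I compared these by eye only.

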